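# Prop the tool chest open, stow the rubbing blocks, unprop and close it

### The job

Open the steel chest's lid and prop it with the rod: swing the rod up out of its clip and let the lid come down so that the rod's tip sits in the slot under the lid's side lug and carries the lid by itself. With the lid propped, put every stone rubbing block lying on the bench into the chest; only then take the rod out of the slot, swing it down fully home in its clip, and lower the lid until it is fully shut. Leave the bowl, the cup and the octagonal marble tile where they are.

Things in the scene. Friction and masses are not known exactly. Their poses are not given: they have to be found in the camera images.
- chest: grey sheet-steel open chest fixed on the bench, 215 (x) by 280 (y) by 85 mm high, walls 6 mm, its raised floor 38 mm over the bench (47 mm deep: one layer of blocks). Origin: centre of its underside, z up, x from the lid's handle side (near the robot) to its hinge side. The prop rod swings in the plane y = 195 mm, 55 mm outside the +y wall; its bracket (two cheeks up to z = 72 mm) stands at x = -70 mm, its clip, a saddle, at x = 95 mm
- lid (a joint): opening angle of the lid, rad: 0 shut, stop at 1.54, nearly upright. Propped on the rod it stands at about 1.25 (1.19 to 1.32). The rod clears the lug on its way into or out of place only while the lid is above about 1.41. The hinge is damped: about 8 N at the handle for 0.25 rad/s; move it no faster than 0.3 rad/s
- lid_bar (a point): middle of the lid's handle: a straight round steel bar 12 mm thick and 120 mm long, along chest y, carried by two arms in the lid's own plane 40 mm beyond the lid's free edge, 255 mm from the hinge axis. It can be pinched from above at every lid angle (it turns between the pads). 88 mm over the bench when shut, 340 mm when fully open
- lid_hinge (a point): middle of the lid's hinge axis, along chest y: in the chest frame x = 107.5, y = 0, z = 85.5 mm. The point turns with the lid. The damped hinge does not hold the lid: let go, it sinks slowly, at about 0.065 x cos(angle) rad/s; from 1.50 it takes over 20 s to come down to 1.25
- lid_slot (a point): middle of the slot in the underside of the lid's side lug, 140 mm from the hinge axis along the lid, at chest y = 195 mm. The lug is a 58 by 85 by 6 mm plate level with the lid; the slot lies between two lips parallel to the hinge, 33 mm apart: the one nearer the free edge is 18 mm deep, the other 5 mm. Site axes: x towards the hinge, z out of the lid's top
- rod (a joint): swing angle of the prop rod, rad: 0 lying level in its clip, pointing to chest +x; it grows as the tip rises; stop at 1.5. In the slot it stands at 0.90 (0.83 to 0.98). Its pivot is stiff (0.2 N m): it stays where it is left
- rod_pivot (a point): pivot of the rod, on its axis: in the chest frame x = -70, y = 195, z = 55 mm. The point turns with the rod; the pivot axis runs along chest y
- rod_grip (a point): point on the rod's axis 95 mm from the pivot, a good place to pinch it across (along chest y) from above; when it stands, lean the gripper back 15 to 30 degrees towards the chest's handle side. The rod is a round steel bar 12 mm thick
- rod_tip (a point): centre of the rounded tip of the rod, 205 mm from the pivot
- block0: stone rubbing block, brick-brown, 90 (x) by 30 (y) by 28 mm high, about 0.2 kg, lying on the bench to the right of the chest. Origin: centre of its underside. May be absent (two to four are there)
- block1: stone rubbing block, brick-brown, 90 (x) by 30 (y) by 28 mm high, about 0.2 kg, lying on the bench to the right of the chest. Origin: centre of its underside. May be absent (two to four are there)
- block2: stone rubbing block, brick-brown, 90 (x) by 30 (y) by 28 mm high, about 0.2 kg, lying on the bench to the right of the chest. Origin: centre of its underside. May be absent (two to four are there)
- block3: stone rubbing block, brick-brown, 90 (x) by 30 (y) by 28 mm high, about 0.2 kg, lying on the bench to the right of the chest. Origin: centre of its underside. May be absent (two to four are there)
- bowl: blue ceramic bowl, 120 mm across, 55 mm high; origin at the centre of its underside. Bystander
- cup: white ceramic cup, 66 mm across, 55 mm high; origin at the centre of its underside. Bystander
- octagon: octagonal white marble tile, 124 mm across, 20 mm thick; origin at the centre of its underside. Bystander
Things that resemble listed ones, but are neither listed nor needed, are in the scene too. What is shaped like the block0 but black is not meant. Leave any purple look-alike of the block2 alone.

How it is judged:
On the way, in this order (a step that is already met when the one before it is completed fails the run):
1. the rod carries the lid: its tip is in the slot, the lid rests on it, and the fingers have let go of both (value of joint lid between 1.15 and 1.37 rad and value of joint rod between 0.79 and 1.02 rad and contact force between rod and lid above 0.15 N and contact force between the fingers and lid below 0.1 N and contact force between the fingers and rod below 0.1 N), for 0.5 s.
2. every block lies in the chest while the lid is still propped by the rod (x of block0 in the frame of chest between -0.1 and 0.1 m and y of block0 in the frame of chest between -0.132 and 0.132 m and z of block0 in the frame of chest between 0.03 and 0.055 m and x of block1 in the frame of chest between -0.1 and 0.1 m and y of block1 in the frame of chest between -0.132 and 0.132 m and z of block1 in the frame of chest between 0.03 and 0.055 m and x of block2 in the frame of chest between -0.1 and 0.1 m and y of block2 in the frame of chest between -0.132 and 0.132 m and z of block2 in the frame of chest between 0.03 and 0.055 m and x of block3 in the frame of chest between -0.1 and 0.1 m and y of block3 in the frame of chest between -0.132 and 0.132 m and z of block3 in the frame of chest between 0.03 and 0.055 m and value of joint lid between 1.15 and 1.37 rad and value of joint rod between 0.79 and 1.02 rad and contact force between rod and lid above 0.15 N and linear speed of each of block0, block1, block2, block3 below 0.05 m/s and contact force between the fingers and block0 below 0.1 N and contact force between the fingers and block1 below 0.1 N and contact force between the fingers and block2 below 0.1 N and contact force between the fingers and block3 below 0.1 N), for 0.3 s.
3. the rod is out of the slot and home in its clip (x of block0 in the frame of chest between -0.1 and 0.1 m and y of block0 in the frame of chest between -0.132 and 0.132 m and z of block0 in the frame of chest between 0.03 and 0.055 m and x of block1 in the frame of chest between -0.1 and 0.1 m and y of block1 in the frame of chest between -0.132 and 0.132 m and z of block1 in the frame of chest between 0.03 and 0.055 m and x of block2 in the frame of chest between -0.1 and 0.1 m and y of block2 in the frame of chest between -0.132 and 0.132 m and z of block2 in the frame of chest between 0.03 and 0.055 m and x of block3 in the frame of chest between -0.1 and 0.1 m and y of block3 in the frame of chest between -0.132 and 0.132 m and z of block3 in the frame of chest between 0.03 and 0.055 m and value of joint rod below 0.08 rad), for 0.2 s.
At the end, for the whole second after the job is handed in: every block that was there is inside the chest (on its floor, within the walls) and at rest, the rod lies in its clip (under 0.08 rad) and the lid is shut (under 0.04 rad) (all of step 3 and value of joint lid below 0.04 rad and linear speed of each of block0, block1, block2, block3 below 0.03 m/s); the robot touches nothing.
It fails at once if the bowl is pushed more than 40 mm away or tipped (distance of bowl from where it was at the start of the episode above 0.04 m or angle between bowl's own z axis and vertical above 0.5 rad).
It fails at once if the cup is pushed more than 40 mm away or tipped (distance of cup from where it was at the start of the episode above 0.04 m or angle between cup's own z axis and vertical above 0.5 rad).
It fails at once if the octagon is pushed more than 40 mm away or tipped (distance of octagon from where it was at the start of the episode above 0.04 m or angle between octagon's own z axis and vertical above 0.5 rad).
Of block0, block1, block2, block3 only 2 to 4 are there at a start; the rules pass over those that are not, and their reading is None.
At some moment in a run one of block0, block1, block2, block3 may be knocked a few centimetres aside while the robot is not near it.
Once in a run the grip may slacken for a moment while it holds something.
It also fails if it takes over 210 s, if anything falls off the work surface, if the arm or the gripper's body presses on something with over 40 N, if the wrist force passes 120 N, or if a joint passes its speed limit or range.

### The arm

A 7-joint arm with a two-finger parallel gripper is mounted at the origin on the work surface. World frame = base frame: x ahead of the robot, y to its left, z up, the work surface at z = 0. Lengths are in m, angles in rad, forces in N, time in s.
With the tool pointing down it reaches from about 0.425 to 0.875 m from the base axis. Payload 4.7 kg.
Tool frame: the origin (TCP) lies at the very end of the fingers, on their centre line; the grasp point (between the pads) lies 19 mm behind it; z points along the fingers, y is the line along which they close (so a half turn about z gives the same grasp; the last joint's range is limited). The gripper opens to 87 mm and grips with 3 to 60 N. Pads are 19 mm wide; open, the fingers measure 117 mm over their backs; the gripper's body (75 mm by 190 mm) begins 51 mm behind the grasp point.
Start: joints at [-1.105, 0.321, -0.07, 1.45, 0.023, 1.371, -0.057], TCP at [0.284, 0.585, 0.188] pointing down, gripper open.
Joint ranges: [-2.86, 2.86], [-0.3, 2.09], [-1.38, 1.24], [0.06, 2.45], [-1.56, 4.7], [0.09, 2.05], [-2.69, 2.69]. Speed limits (rad/s): [2.57, 2.57, 3.14, 3.14, 3.14, 3.14, 3.14].

### API

Orientations are given as a rotation vector (axis times angle).
In Python, from bench import ctrl gives the robot as it stands.
- The arm moves only by the tool jog_arm, never from a script. Its argument "commands" is a list of rows, each a list of 7 numbers: the opening, from 0 (shut) to 1 (fully open), then the shift along the world's x, y, z scaled (see below), then the turn, a rotation vector about the world's x, y, z scaled (see below). A call has exactly 5 rows; each row is the pose to reach, as a shift and turn from the pose commanded when the call began; what a row does not reach only later rows make up. The controller multiplies each number of a shift by 0.5 m and each number of a turn by 30 degrees. A row lasts 1/12 s, in which the tool goes at most 41.7 mm and 7.16 degrees, less where a joint would pass 70% of its speed; a pose out of reach is approached as far as the arm can. A call with a number of a shift or a turn outside -1 to 1 is refused whole. A call with a gripper value outside its range is refused whole. The fingers move at their own pace and stop on an object; "grip_force" is the grip in N (left out, the last holds). Time passes only in rows, so rows that repeat a pose let the fingers close, or fill a call up. It gives the time, the measured TCP pose, the force, the opening and the grip force at its end, in the units of the state.
- ctrl.get_state(): the state, without advancing time (a new reading comes with each control period).
- ctrl.get_image(name): name is "scene" or "top" or "wrist"; returns a dict with "frame" (384x512x3 uint8, red, green, blue), "vfov" (degrees; the focal length in pixels is half the picture's height over the tangent of half this angle, whatever the lens; pixels are square), "cx", "cy" (the principal point, pixels), "distortion" ([k1, k2, p1, p2, k3] as OpenCV has them; the pictures are not rectified), "camera_from_world" (4x4, takes a point from world to camera coordinates); the wrist camera has in their place "mount" (4x4, takes a point from camera to tool coordinates, whose origin is the TCP and whose axes are the flange's). Camera axes: x right, y down, z forward; pixel columns grow to the right and rows downward; lengths in m; the calibration is good to about 2 mm. A picture is of the moment at which its call begins: read the wrist's pose just before it. There is no depth.
- ctrl.close_job(): hands the job in; it is judged then, once.
The state is a dict: "time": time; "joint_positions": joint angles; "qd": joint speeds; "joint_torque": joint torques, N m; "position": TCP position; "tool_rot": TCP orientation; "ft_force": force on the tool from outside, world axes, zero at the start; "torque": the same for the moment, N m; "grip_width": opening from 0.0 (shut) to 1.0 (fully open); "grip_force": force on a finger pad.
Only numpy, scipy, OpenCV 4.12 (cv2) and the standard library are available. Lean on these libraries where they do the work, as an engineer would, in place of code of your own. Each camera call takes 0.05 s, during which the arm holds its last target. There are 200 camera calls.

## Working session

There is one attempt and no reset: what is moved stays moved. The work goes in short steps, Python scripts to look and compute and a tool call to move; the robot and the scene stay as the last step left them, time stands still between calls to the robot, and variables do not carry over. Pictures are saved under pics/ and viewed, at most 14 in all, crops included, and the job is handed in when it is done.

Besides the shell and the picture viewer there is one more tool, called after "Request:" by a JSON object that holds its "api" and its "payload", one argument or row to a line. jog_arm: Moves the arm, as the interface text tells. Shifts and turns lie within -1 to 1; 1 stands for 0.5 m of shift or 30 degrees of turn. Its arguments: {"type":"object","properties":{"commands":{"type":"array","items":{"type":"array","items":{"type":"number","minimum":-1,"maximum":1}}},"grip_force":{"type":"number"}},"required":["commands"]}

```bash
mkdir -p pics; ls
cat > h.py <<'E'
import numpy as np, cv2
from bench import ctrl
from scipy.spatial.transform import Rotation as R
def cam(n,save=None):
    s=ctrl.get_state(); d=ctrl.get_image(n)
    h,w=d['frame'].shape[:2]; f=h/2/np.tan(np.radians(d['vfov'])/2)
    d['K']=np.array([[f,0,d['cx']],[0,f,d['cy']],[0,0,1]]); d['D']=np.array(d['distortion'],float)
    if n=='wrist':
        T=np.eye(4);T[:3,:3]=R.from_rotvec(s['tool_rot']).as_matrix();T[:3,3]=s['position']
        d['camera_from_world']=np.linalg.inv(T@np.array(d['mount']))
    d['M']=np.array(d['camera_from_world'])
    if save: cv2.imwrite('pics/'+save,d['frame'][:,:,::-1]); np.savez('pics/'+save[:-4],K=d['K'],D=d['D'],M=d['M'],frame=d['frame'])
    return d
def load(n): return dict(np.load('pics/'+n+'.npz'))
def px2w(d,uv,z):
    p=cv2.undistortPoints(np.array(uv,float).reshape(-1,1,2),d['K'],d['D']).reshape(-1,2)
    M=np.linalg.inv(d['M']); o=M[:3,3]; r=np.c_[p,np.ones(len(p))]@M[:3,:3].T
    return o+r*((np.broadcast_to(z,len(p))-o[2])/r[:,2])[:,None]
def w2px(d,P):
    P=np.array(P,float).reshape(-1,3); r=cv2.Rodrigues(d['M'][:3,:3])[0]
    return cv2.projectPoints(P,r,d['M'][:3,3],d['K'],d['D'])[0].reshape(-1,2)
def st():
    s=ctrl.get_state(); return s
E
python3 - <<'E'
from h import *
s=st(); print({k:np.round(v,3) for k,v in s.items()})
for n in('top','scene'):
    d=cam(n,n+'0.png'); print(np.round(np.linalg.inv(d['M']),2).tolist(), d['K'][0,0])
    f=cv2.resize(d['frame'],(768,576),interpolation=cv2.INTER_CUBIC); cv2.imwrite(f'pics/{n}0b.png',f[:,:,::-1])
E
```

```text
pics
{'time': np.float64(0.0), 'joint_positions': array([-1.105,  0.322, -0.07 ,  1.452,  0.023,  1.371, -0.057]), 'qd': array([ 0.   ,  0.   , -0.002,  0.   ,  0.001, -0.   , -0.   ]), 'joint_torque': array([-0.0000e+00, -4.9129e+01, -4.0400e-01, -3.1254e+01, -6.4000e-02,
        4.4000e-02,  0.0000e+00]), 'position': array([0.284, 0.584, 0.187]), 'tool_rot': array([-7.030e-01, -3.061e+00,  3.000e-03]), 'ft_force': array([-0.259,  0.159, -1.264]), 'torque': array([ 0.049, -0.016, -0.009]), 'grip_force': np.float64(0.0), 'grip_width': np.float64(1.002)}
[[-0.02, -0.98, 0.18, 0.29], [-1.0, 0.03, 0.01, 0.01], [-0.01, -0.18, -0.98, 1.58], [0.0, 0.0, 0.0, 1.0]] 489.5174298711493
[[0.0, 0.78, -0.63, 1.28], [1.0, 0.01, 0.01, -0.02], [0.01, -0.63, -0.78, 0.97], [0.0, 0.0, 0.0, 1.0]] 390.66435927670767
```

View pics/top0b.png

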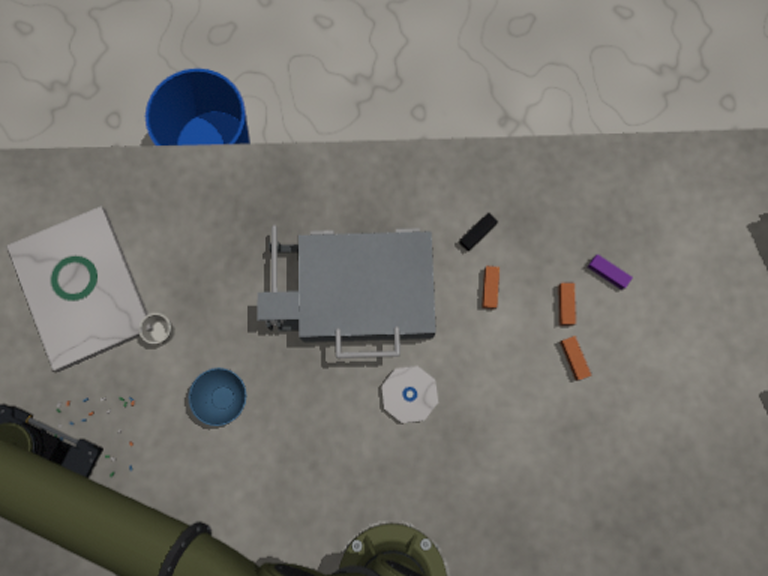

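View pics/scene0b.png

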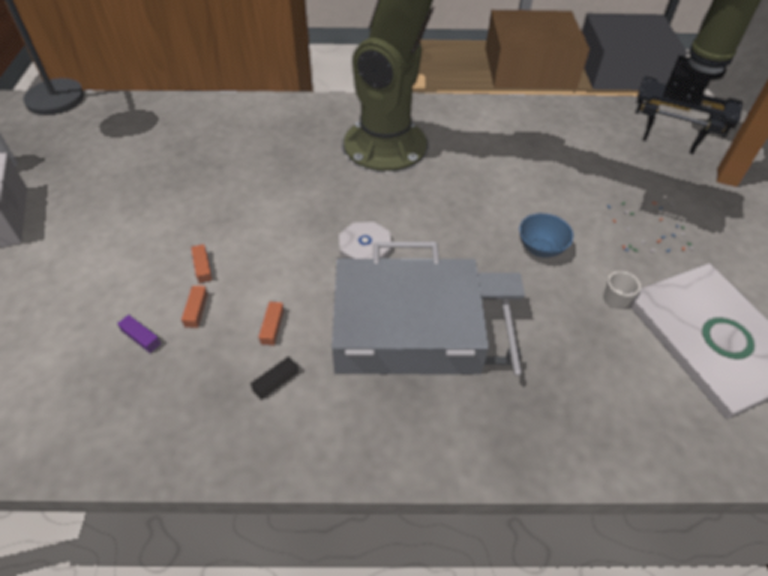

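Three brick-brown blocks at (491,287), (567,303), (576,358) in the top view, the chest around (367,284), the handle bar at (368,355), and the rod at (275,262). The purple and black ones are decoys.

```bash
cat > m.py <<'E'
from h import *
d=load('top0'); f=d['frame']
hsv=cv2.cvtColor(f,cv2.COLOR_RGB2HSV)
m=((hsv[...,0]<14)&(hsv[...,1]>120)&(hsv[...,2]>90)).astype(np.uint8)
n,l,s,c=cv2.connectedComponentsWithStats(m)
for i in range(1,n):
    if s[i,4]>60:
        pts=np.argwhere(l==i)[:,::-1].astype(float)
        w=px2w(d,pts,0.028)[:,:2]; r=cv2.minAreaRect((w*1000).astype(np.float32)); print('block',s[i,4],np.round(w.mean(0),3),r)
P=lambda *a:[(x/1.5,y/1.5) for x,y in a]
print('bar ends',np.round(px2w(d,P((338,355),(398,354)),0.088),3))
print('lid corners',np.round(px2w(d,P((299,232),(433,231),(436,335),(299,337)),0.09),3))
print('rod tip,',np.round(px2w(d,P((275,228),(273,290)),0.058),3))
print('bowl, oct, cup',np.round(px2w(d,P((217,397)),.03),3),np.round(px2w(d,P((409,395)),.02),3),np.round(px2w(d,P((155,329)),.03),3))
print('black',np.round(px2w(d,P((478,232)),.02),3))
E
python3 m.py
python3 -c "
import cv2
f=cv2.imread('pics/top0.png')[140:290,160:310];cv2.imwrite('pics/c1.png',cv2.resize(f,(600,600),interpolation=cv2.INTER_CUBIC))"
```

```text
block 242 [ 0.596 -0.23 ] ((595.625244140625, -229.82479858398438), (28.83152198791504, 87.37102508544922), 83.35930633544922)
block 244 [ 0.555 -0.39 ] ((555.0679321289062, -391.2854309082031), (28.468982696533203, 85.621826171875), 85.9771499633789)
block 258 [ 0.438 -0.4  ] ((438.7820739746094, -399.952880859375), (87.3823471069336, 28.994089126586914), 17.736671447753906)
bar ends [[ 0.449  0.097  0.088]
 [ 0.448 -0.025  0.088]]
lid corners [[ 0.71   0.175  0.09 ]
 [ 0.704 -0.106  0.09 ]
 [ 0.485 -0.103  0.09 ]
 [ 0.488  0.176  0.09 ]]
rod tip, [[0.729 0.23  0.058]
 [0.593 0.234 0.058]]
bowl, oct, cup [[0.374 0.355 0.03 ]] [[ 0.368 -0.047  0.02 ]] [[0.521 0.49  0.03 ]]
black [[ 0.719 -0.21   0.02 ]]
```

View pics/c1.png

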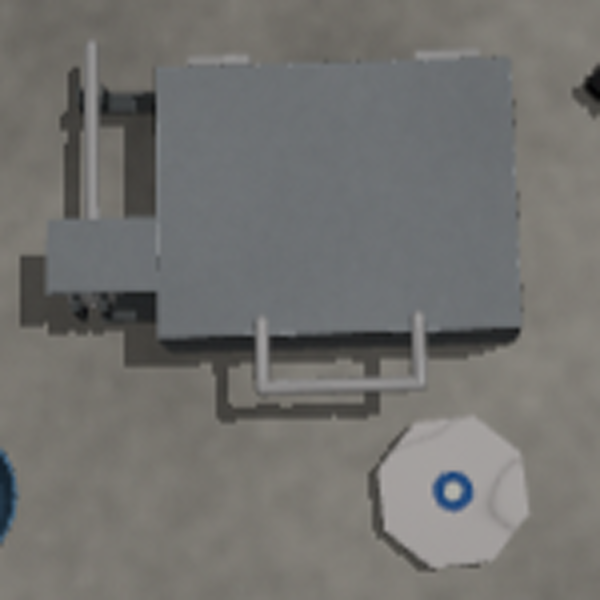

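Request:
{"api": "jog_arm", "payload": {
  "commands": [
    [0.4, 0.03, -0.07, 0.005, 0, 0, -0.145],
    [0.4, 0.05, -0.146, 0.008, 0, 0, -0.29],
    [0.4, 0.07, -0.22, 0.008, 0, 0, -0.434],
    [0.4, 0.09, -0.293, 0.008, 0, 0, -0.58],
    [0.4, 0.11, -0.366, 0.008, 0, 0, -0.724]
  ]
}}

```text
time: 0.52
position: [0.3389, 0.3997, 0.1913]
tool_rot: [-1.273, -2.872, 0.001]
ft_force: [0.8, 0.5, -0.4]
grip_width: 0.713
grip_force: 0.0
```

Request:
{"api": "jog_arm", "payload": {
  "commands": [
    [0.4, 0.022, -0.073, 0.005, 0, 0, -0.145],
    [0.4, 0.044, -0.146, 0.008, 0, 0, -0.29],
    [0.4, 0.066, -0.22, 0.008, 0, 0, -0.434],
    [0.4, 0.088, -0.293, 0.008, 0, 0, -0.58],
    [0.4, 0.11, -0.366, 0.008, 0, 0, -0.724]
  ]
}}

```text
time: 0.93
position: [0.3937, 0.2168, 0.1956]
tool_rot: [-1.791, -2.581, 0.0]
ft_force: [0.5, 0.3, -0.1]
grip_width: 0.414
grip_force: 0.0
```

Request:
{"api": "jog_arm", "payload": {
  "commands": [
    [0.4, 0.022, -0.073, 0, 0, 0, -0.145],
    [0.4, 0.044, -0.146, 0, 0, 0, -0.29],
    [0.4, 0.066, -0.22, 0, 0, 0, -0.434],
    [0.4, 0.088, -0.293, 0, 0, 0, -0.58],
    [0.4, 0.11, -0.366, 0, 0, 0, -0.724]
  ]
}}

```text
time: 1.35
position: [0.4487, 0.0339, 0.1957]
tool_rot: [-2.246, -2.197, -0.001]
ft_force: [0.1, 0.5, -0.8]
grip_width: 0.402
grip_force: 0.0
```

Run:
```python
from h import *
s=st(); print(s['time'],s['position'],s['tool_rot'],s['joint_positions'])
print(R.from_rotvec(s['tool_rot']).as_matrix().round(3))
d=cam('wrist','w1.png'); print(np.round(d['mount'],3), np.linalg.inv(d['M'])[:3,3])
C=lambda x,y,z:(lambda a:[.596+x*np.cos(a)-y*np.sin(a),.036+x*np.sin(a)+y*np.cos(a),z])(np.radians(-1.2))
print(w2px(d,[C(-.1475,-.06,.088),C(-.1475,.06,.088)]))
```

```text
1.35 [0.44870679 0.03387985 0.19566628] [-2.24556697e+00 -2.19679786e+00 -5.44335270e-04] [-0.59482147 -0.13889571  0.42294824  1.92007912  0.05794329  1.34848186
 -0.21021792]
[[ 0.022  1.     0.   ]
 [ 1.    -0.022  0.   ]
 [ 0.     0.    -1.   ]]
[[ 0.    -0.962 -0.272  0.074]
 [ 1.     0.    -0.     0.001]
 [ 0.    -0.272  0.962 -0.198]
 [ 0.     0.     0.     1.   ]] [0.45106895 0.10768983 0.39323332]
[[255.15074406 230.48018576]
 [254.96180909 114.01864413]]
```

View pics/w1.png

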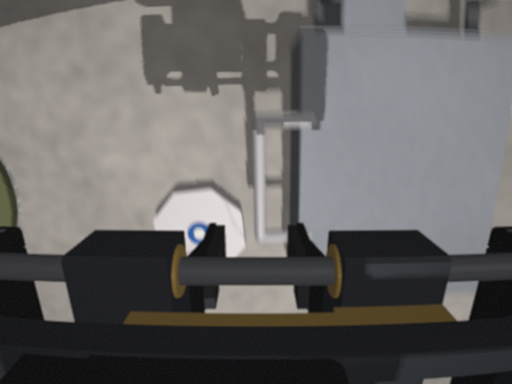

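The wrist view shows the bar along column 260, with ends at rows 122 and 238.

Run:
```python
from h import *
d=load('w1')
print(px2w(d,[(260,122),(260.5,180),(261,238)],.088).round(4))
print('chest front edge?',px2w(d,[(327,40),(323,125)],.09).round(4))
d=load('top0');print(px2w(d,[(160+92/4,140+38/4),(160+92/4,140+45/4)],.055).round(4))
print('clip',px2w(d,[(160+110/4,140+101/4)],.05))
```

```text
[[ 0.4545  0.0914  0.088 ]
 [ 0.4539  0.0339  0.088 ]
 [ 0.4533 -0.0297  0.088 ]]
chest front edge? [[0.517  0.1646 0.09  ]
 [0.5151 0.0876 0.09  ]]
[[0.7383 0.2318 0.055 ]
 [0.7325 0.2318 0.055 ]]
clip [[0.68686941 0.21799435 0.05      ]]
```

Request:
{"api": "jog_arm", "payload": {
  "commands": [
    [0.4, 0.006, 0, -0.05, 0, 0, 0],
    [0.4, 0.006, 0, -0.1, 0, 0, 0],
    [0.4, 0.006, 0, -0.15, 0, 0, 0],
    [0.4, 0.006, 0, -0.2, 0, 0, 0],
    [0.4, 0.006, 0, -0.253, 0, 0, 0]
  ]
}}

```text
time: 1.82
position: [0.4516, 0.0359, 0.0682]
tool_rot: [2.241, 2.201, 0.001]
ft_force: [0.6, -0.3, 0.4]
grip_width: 0.399
grip_force: 0.0
```

Request:
{"api": "jog_arm", "payload": {
  "commands": [
    [0.0, 0, 0, 0, 0, 0, 0],
    [0.0, 0, 0, 0, 0, 0, 0],
    [0.0, 0, 0, 0, 0, 0, 0],
    [0.0, 0, 0, 0, 0, 0, 0],
    [0.0, 0, 0, 0, 0, 0, 0]
  ],
  "grip_force": 15
}}

```text
time: 2.23
position: [0.4532, 0.0361, 0.0709]
tool_rot: [2.24, 2.2, 0.004]
ft_force: [0.3, 0.2, -0.2]
grip_width: 0.111
grip_force: 0.0
```

Run:
```python
from h import *
s=st(); print(s['time'],s['position'],s['ft_force'],s['grip_width'],s['grip_force'])
```

```text
2.2333 [0.45317966 0.03614752 0.07093201] [ 0.30220253  0.23985865 -0.15581589] 0.11057972788549526 0.0
```

Request:
{"api": "jog_arm", "payload": {
  "commands": [
    [0.0, 0, 0, 0, 0, 0, 0],
    [0.0, 0, 0, 0, 0, 0, 0],
    [0.0, 0, 0, 0, 0, 0, 0],
    [0.0, 0, 0, 0, 0, 0, 0],
    [0.0, 0, 0, 0, 0, 0, 0]
  ],
  "grip_force": 15
}}

```text
time: 2.65
position: [0.4518, 0.0358, 0.0694]
tool_rot: [2.242, 2.201, 0.0]
ft_force: [0.1, -0.9, -0.7]
grip_width: 0.006
grip_force: 0.0
```

Run:
```python
from h import *
s=st(); print(s['time'],s['position'],s['ft_force'],s['grip_width'],s['grip_force'])
d=cam('scene','s1.png'); print(w2px(d,[(.453,.036,.088)]))
c=d['frame'][120:240,180:380]; cv2.imwrite('pics/s1c.png',cv2.resize(c,(800,480),interpolation=cv2.INTER_CUBIC)[:,:,::-1])
```

```text
2.65 [0.45181787 0.03580655 0.06935911] [ 0.14548365 -0.91468763 -0.65315579] 0.005591835839464303 0.0
[[269.37553282 163.49468218]]
```

View pics/s1c.png

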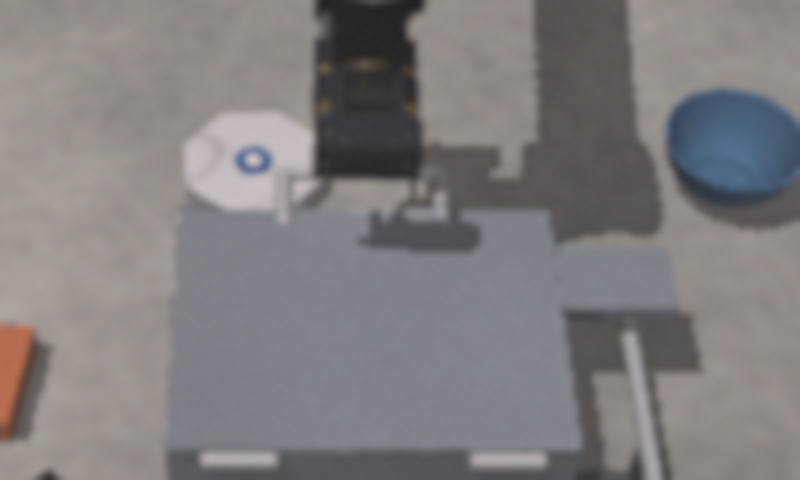

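The crop shows that the body hides the bar, which lies around row 180. The fingers shut completely, so the grasp missed it. I'll triangulate the bar.

Run:
```python
from h import *
t=load('top0');w=load('w1');s=load('scene0')
q=lambda x,y:(160+x/4,140+y/4)
obs={'barL':[(t,q(262,389)),(w,(260,122)),(s,(436.5/1.5,244/1.5))],'barR':[(t,q(421,383)),(w,(261,238)),(s,(376/1.5,244/1.5))],'rodtip':[(t,q(92,42)),(s,(519/1.5,374/1.5))]}
for k,o in obs.items():
  for sel in ([0,1],[1,2],[0,2],[0,1,2]):
    if max(sel)>=len(o): continue
    A=[]
    for i in sel:
        d,uv=o[i]; p=cv2.undistortPoints(np.array([[uv]],float),d['K'],d['D']).ravel(); M=d['M'][:3]
        A+=[p[0]*M[2]-M[0],p[1]*M[2]-M[1]]
    A=np.array(A); x=np.linalg.lstsq(A[:,:3],-A[:,3],rcond=None)[0]; print(k,sel,x.round(4))
g=cv2.cvtColor(t['frame'],cv2.COLOR_RGB2GRAY); print(g[228:244,242].tolist(), g[228:244,250].tolist())
g=cv2.cvtColor(w['frame'],cv2.COLOR_RGB2GRAY); print(g[180,245:275].tolist())
```

```text
barL [0, 1] [0.4511 0.0941 0.0836]
barL [1, 2] [0.4554 0.0968 0.0963]
barL [0, 2] [0.4476 0.1001 0.0867]
barL [0, 1, 2] [0.451  0.0969 0.0909]
barR [0, 1] [ 0.4505 -0.025   0.0966]
barR [1, 2] [ 0.4543 -0.024   0.0947]
barR [0, 2] [ 0.4489 -0.0232  0.0869]
barR [0, 1, 2] [ 0.4514 -0.0246  0.0916]
rodtip [0, 1] [0.7364 0.2349 0.0521]
[72, 71, 90, 123, 122, 118, 119, 141, 138, 114, 100, 123, 113, 72, 72, 72] [72, 72, 90, 124, 126, 121, 120, 143, 141, 109, 101, 122, 111, 69, 69, 67]
[154, 138, 112, 95, 92, 93, 92, 95, 102, 118, 136, 156, 173, 188, 197, 199, 194, 188, 174, 156, 132, 111, 102, 106, 106, 109, 107, 108, 108, 109]
```

Run:
```python
from h import *
d=cam('wrist','w2.png'); print(w2px(d,[(.4515,.097,.09),(.4515,-.025,.09),(.4515,.036,.09)]))
c=d['frame'][130:384,130:400]; cv2.imwrite('pics/w2c.png',cv2.resize(c,(638,600),interpolation=cv2.INTER_CUBIC)[:,:,::-1])
```

```text
[[252.2303084  127.94574611]
 [256.12253127 312.72127477]
 [254.34286843 229.12103325]]
```

View pics/w2c.png

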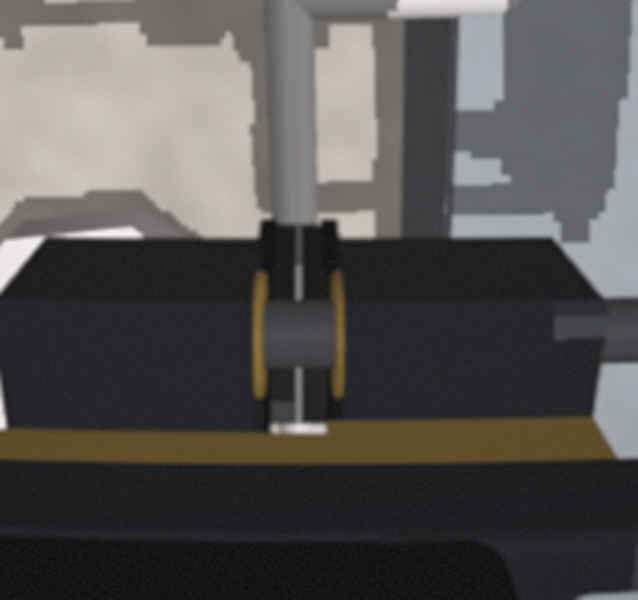

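Run:
```python
from h import *
d=load('w2'); 
for z in (.055,.069,.079,.088,.1,.11): print(z,w2px(d,[(.4518,.0358,z),(.4518,.0453,z)]).round(0).tolist())
w=load('w1'); print(w2px(w,[(.4487,.0339,.1957),(.4487,.0434,.1957),(.4487,.0434,.21)]).round(0))
```

```text
0.055 [[255.0, 211.0], [255.0, 198.0]]
0.069 [[255.0, 217.0], [255.0, 204.0]]
0.079 [[255.0, 223.0], [255.0, 209.0]]
0.088 [[255.0, 228.0], [255.0, 214.0]]
0.1 [[255.0, 236.0], [254.0, 221.0]]
0.11 [[255.0, 243.0], [254.0, 227.0]]
[[255. 218.]
 [255. 204.]
 [255. 211.]]
```

Request:
{"api": "jog_arm", "payload": {
  "commands": [
    [0.4, 0, 0, 0, 0, 0, 0],
    [0.4, 0, 0, 0, 0, 0, 0],
    [0.4, 0, 0, 0, 0, 0, 0],
    [0.4, 0, 0, 0, 0, 0, 0],
    [0.4, 0, 0, 0, 0, 0, 0]
  ]
}}

```text
time: 3.17
position: [0.4518, 0.0358, 0.0693]
tool_rot: [2.242, 2.201, -0.0]
ft_force: [-0.4, -0.3, -0.3]
grip_width: 0.297
grip_force: 0.0
```

Request:
{"api": "jog_arm", "payload": {
  "commands": [
    [0.4, 0, 0, -0.006, 0, 0, 0],
    [0.4, 0, 0, -0.012, 0, 0, 0],
    [0.4, 0, 0, -0.018, 0, 0, 0],
    [0.4, 0, 0, -0.024, 0, 0, 0],
    [0.4, 0, 0, -0.03, 0, 0, 0]
  ]
}}

```text
time: 3.58
position: [0.4517, 0.0357, 0.0538]
tool_rot: [-2.242, -2.201, 0.0]
ft_force: [0.5, 0.1, -0.2]
grip_width: 0.397
grip_force: 0.0
```

Request:
{"api": "jog_arm", "payload": {
  "commands": [
    [0.0, 0, 0, 0, 0, 0, 0],
    [0.0, 0, 0, 0, 0, 0, 0],
    [0.0, 0, 0, 0, 0, 0, 0],
    [0.0, 0, 0, 0, 0, 0, 0],
    [0.0, 0, 0, 0, 0, 0, 0]
  ],
  "grip_force": 15
}}

```text
time: 4.0
position: [0.4508, 0.0358, 0.0543]
tool_rot: [-2.24, -2.2, 0.002]
ft_force: [-2.7, -0.5, 4.2]
grip_width: 0.126
grip_force: 15.1
```

Request:
{"api": "jog_arm", "payload": {
  "commands": [
    [0.0, 0, 0, 0, 0, 0, 0],
    [0.0, 0, 0, 0, 0, 0, 0],
    [0.0, 0, 0, 0, 0, 0, 0],
    [0.0, 0, 0, 0, 0, 0, 0],
    [0.0, 0, 0, 0, 0, 0, 0]
  ],
  "grip_force": 15
}}

```text
time: 4.42
position: [0.4509, 0.0359, 0.0543]
tool_rot: [-2.241, -2.2, 0.002]
ft_force: [-6.2, 0.1, 5.1]
grip_width: 0.128
grip_force: 15.1
```

```bash
cat > arc.py <<'E'
import numpy as np,sys
a0,a1,n=float(sys.argv[1]),float(sys.argv[2]),int(sys.argv[3])
y=np.radians(-1.2)
def p(t): 
    x=-.255*np.cos(t)+.0025*np.sin(t); return np.array([x*np.cos(y),x*np.sin(y),.255*np.sin(t)+.0025*np.cos(t)])
th=np.linspace(a0,a1,5*n+1)
for k in range(n):
    print('[',', '.join('[0, %.4g, %.4g, %.4g, 0, 0, 0]'%tuple(np.round((p(th[5*k+i])-p(th[5*k]))/.5,4)) for i in range(1,6)),']')
E
python3 arc.py 0 1.52 14
```

```text
[ [0, 0.0002, -0, 0.0111, 0, 0, 0], [0, 0.0007, -0, 0.0221, 0, 0, 0], [0, 0.0014, -0, 0.0332, 0, 0, 0], [0, 0.0024, -0, 0.0442, 0, 0, 0], [0, 0.0035, -0.0001, 0.0552, 0, 0, 0] ]
[ [0, 0.0014, -0, 0.011, 0, 0, 0], [0, 0.0031, -0.0001, 0.0219, 0, 0, 0], [0, 0.005, -0.0001, 0.0328, 0, 0, 0], [0, 0.0071, -0.0001, 0.0437, 0, 0, 0], [0, 0.0095, -0.0002, 0.0545, 0, 0, 0] ]
[ [0, 0.0026, -0.0001, 0.0108, 0, 0, 0], [0, 0.0054, -0.0001, 0.0215, 0, 0, 0], [0, 0.0085, -0.0002, 0.0321, 0, 0, 0], [0, 0.0118, -0.0002, 0.0427, 0, 0, 0], [0, 0.0154, -0.0003, 0.0532, 0, 0, 0] ]
[ [0, 0.0038, -0.0001, 0.0104, 0, 0, 0], [0, 0.0077, -0.0002, 0.0207, 0, 0, 0], [0, 0.012, -0.0003, 0.031, 0, 0, 0], [0, 0.0164, -0.0003, 0.0411, 0, 0, 0], [0, 0.021, -0.0004, 0.0512, 0, 0, 0] ]
[ [0, 0.0049, -0.0001, 0.0099, 0, 0, 0], [0, 0.0099, -0.0002, 0.0198, 0, 0, 0], [0, 0.0152, -0.0003, 0.0295, 0, 0, 0], [0, 0.0207, -0.0004, 0.0391, 0, 0, 0], [0, 0.0264, -0.0006, 0.0486, 0, 0, 0] ]
[ [0, 0.0059, -0.0001, 0.0094, 0, 0, 0], [0, 0.012, -0.0003, 0.0186, 0, 0, 0], [0, 0.0183, -0.0004, 0.0277, 0, 0, 0], [0, 0.0249, -0.0005, 0
[... 924 characters left out ...]
 0.03, -0.0006, 0.0142, 0, 0, 0], [0, 0.0402, -0.0008, 0.0185, 0, 0, 0], [0, 0.0505, -0.0011, 0.0226, 0, 0, 0] ]
[ [0, 0.0104, -0.0002, 0.0039, 0, 0, 0], [0, 0.0208, -0.0004, 0.0075, 0, 0, 0], [0, 0.0314, -0.0007, 0.0109, 0, 0, 0], [0, 0.042, -0.0009, 0.0141, 0, 0, 0], [0, 0.0527, -0.0011, 0.017, 0, 0, 0] ]
[ [0, 0.0107, -0.0002, 0.0027, 0, 0, 0], [0, 0.0215, -0.0005, 0.0052, 0, 0, 0], [0, 0.0324, -0.0007, 0.0074, 0, 0, 0], [0, 0.0433, -0.0009, 0.0094, 0, 0, 0], [0, 0.0542, -0.0011, 0.0112, 0, 0, 0] ]
[ [0, 0.011, -0.0002, 0.0015, 0, 0, 0], [0, 0.022, -0.0005, 0.0028, 0, 0, 0], [0, 0.033, -0.0007, 0.0039, 0, 0, 0], [0, 0.044, -0.0009, 0.0047, 0, 0, 0], [0, 0.0551, -0.0012, 0.0053, 0, 0, 0] ]
```

Request:
{"api": "jog_arm", "payload": {
  "commands": [
    [0, 0, 0, 0.011, 0, 0, 0],
    [0, 0.0007, 0, 0.022, 0, 0, 0],
    [0, 0.0014, 0, 0.033, 0, 0, 0],
    [0, 0.0024, 0, 0.044, 0, 0, 0],
    [0, 0.0035, 0, 0.055, 0, 0, 0]
  ],
  "grip_force": 30
}}

```text
time: 4.83
position: [0.4525, 0.0358, 0.0815]
tool_rot: [-2.241, -2.2, 0.003]
ft_force: [-1.9, 1.8, -10.9]
grip_width: 0.112
grip_force: 28.4
```

Request:
{"api": "jog_arm", "payload": {
  "commands": [
    [0, 0.0014, 0, 0.011, 0, 0, 0],
    [0, 0.003, 0, 0.022, 0, 0, 0],
    [0, 0.005, 0, 0.033, 0, 0, 0],
    [0, 0.007, 0, 0.0437, 0, 0, 0],
    [0, 0.0095, 0, 0.0545, 0, 0, 0]
  ]
}}

```text
time: 5.25
position: [0.4573, 0.0358, 0.1092]
tool_rot: [-2.241, -2.2, 0.003]
ft_force: [-4.8, 1.2, -9.4]
grip_width: 0.108
grip_force: 27.0
```

Request:
{"api": "jog_arm", "payload": {
  "commands": [
    [0, 0.0026, 0, 0.0108, 0, 0, 0],
    [0, 0.0054, 0, 0.0215, 0, 0, 0],
    [0, 0.0085, 0, 0.032, 0, 0, 0],
    [0, 0.0118, 0, 0.0427, 0, 0, 0],
    [0, 0.0154, 0, 0.053, 0, 0, 0]
  ]
}}

```text
time: 5.67
position: [0.4646, 0.0358, 0.1358]
tool_rot: [-2.24, -2.199, 0.004]
ft_force: [-6.9, 1.7, -8.2]
grip_width: 0.095
grip_force: 24.8
```

Request:
{"api": "jog_arm", "payload": {
  "commands": [
    [0, 0.0038, 0, 0.0104, 0, 0, 0],
    [0, 0.0077, 0, 0.0207, 0, 0, 0],
    [0, 0.012, 0, 0.031, 0, 0, 0],
    [0, 0.0164, 0, 0.041, 0, 0, 0],
    [0, 0.021, 0, 0.051, 0, 0, 0]
  ]
}}

```text
time: 6.08
position: [0.4799, 0.0357, 0.1641]
tool_rot: [2.239, 2.197, 0.009]
ft_force: [-1.2, 0.3, 1.0]
grip_width: 0.008
grip_force: 0.0
```

Request:
{"api": "jog_arm", "payload": {
  "commands": [
    [0.45, 0, 0, 0, 0, 0, 0],
    [0.45, 0, 0, 0, 0, 0, 0],
    [0.45, -0.006, 0, 0, 0, 0, 0],
    [0.45, -0.012, 0, 0, 0, 0, 0],
    [0.45, -0.018, 0, 0, 0, 0, 0]
  ]
}}

```text
time: 6.5
position: [0.467, 0.0357, 0.1608]
tool_rot: [-2.242, -2.201, 0.001]
ft_force: [-0.3, -0.3, 0.5]
grip_width: 0.301
grip_force: 0.0
```

Request:
{"api": "jog_arm", "payload": {
  "commands": [
    [0.45, -0.002, 0, -0.018, 0, 0, 0],
    [0.45, -0.004, 0, -0.035, 0, 0, 0],
    [0.45, -0.006, 0, -0.054, 0, 0, 0],
    [0.45, -0.006, 0, -0.07, 0, 0, 0],
    [0, -0.006, 0, -0.074, 0, 0, 0]
  ],
  "grip_force": 20
}}

```text
time: 6.92
position: [0.463, 0.0355, 0.1218]
tool_rot: [-2.241, -2.2, 0.005]
ft_force: [-0.8, 0.0, -0.6]
grip_width: 0.425
grip_force: 0.0
```

Request:
{"api": "jog_arm", "payload": {
  "commands": [
    [0, 0, 0, 0, 0, 0, 0],
    [0, 0, 0, 0, 0, 0, 0],
    [0, 0, 0, 0, 0, 0, 0],
    [0, 0, 0, 0, 0, 0, 0],
    [0, 0, 0, 0, 0, 0, 0]
  ],
  "grip_force": 20
}}

```text
time: 7.33
position: [0.4617, 0.0358, 0.1234]
tool_rot: [-2.238, -2.199, 0.007]
ft_force: [-6.8, 1.0, 0.5]
grip_width: 0.132
grip_force: 20.0
```

Run:
```python
from h import *
s=st(); print(s['time'],s['position'],s['ft_force'],s['grip_width'],s['grip_force'])
d=cam('wrist','w3.png')
```

```text
7.3333 [0.46165127 0.03584796 0.12340582] [-6.79879356  1.03453231  0.4722961 ] 0.13197864833267833 19.99059498310089
```

View pics/w3.png

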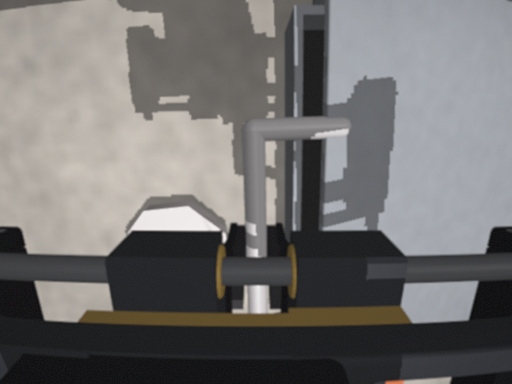

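```bash
python3 arc.py .31 1.52 11
```

```text
[ [0, 0.0036, -0.0001, 0.0106, 0, 0, 0], [0, 0.0075, -0.0002, 0.0211, 0, 0, 0], [0, 0.0116, -0.0002, 0.0316, 0, 0, 0], [0, 0.016, -0.0003, 0.0419, 0, 0, 0], [0, 0.0205, -0.0004, 0.0522, 0, 0, 0] ]
[ [0, 0.0048, -0.0001, 0.0101, 0, 0, 0], [0, 0.0098, -0.0002, 0.0202, 0, 0, 0], [0, 0.015, -0.0003, 0.0301, 0, 0, 0], [0, 0.0205, -0.0004, 0.0399, 0, 0, 0], [0, 0.0261, -0.0005, 0.0496, 0, 0, 0] ]
[ [0, 0.0059, -0.0001, 0.0096, 0, 0, 0], [0, 0.012, -0.0003, 0.019, 0, 0, 0], [0, 0.0182, -0.0004, 0.0283, 0, 0, 0], [0, 0.0247, -0.0005, 0.0374, 0, 0, 0], [0, 0.0314, -0.0007, 0.0464, 0, 0, 0] ]
[ [0, 0.0069, -0.0001, 0.0089, 0, 0, 0], [0, 0.014, -0.0003, 0.0176, 0, 0, 0], [0, 0.0212, -0.0004, 0.0261, 0, 0, 0], [0, 0.0287, -0.0006, 0.0345, 0, 0, 0], [0, 0.0363, -0.0008, 0.0427, 0, 0, 0] ]
[ [0, 0.0078, -0.0002, 0.008, 0, 0, 0], [0, 0.0158, -0.0003, 0.0159, 0, 0, 0], [0, 0.024, -0.0005, 0.0236, 0, 0, 0], [0, 0.0323, -0.0007, 0.0311, 0, 0, 0], [0, 0.0408, -0.0009, 0.0385, 0, 0, 0] ]
[ [0, 0.0087, -0.0002, 0.0071, 0, 0, 0], [0, 0.0175, -0.0004, 0.0141, 0, 0, 0], [0, 0.0264, -0.0006, 0.0208, 0, 0, 0]
[... 364 characters left out ...]
03, -0.0006, 0.0146, 0, 0, 0], [0, 0.0406, -0.0009, 0.019, 0, 0, 0], [0, 0.0511, -0.0011, 0.0232, 0, 0, 0] ]
[ [0, 0.0105, -0.0002, 0.004, 0, 0, 0], [0, 0.0211, -0.0004, 0.0077, 0, 0, 0], [0, 0.0317, -0.0007, 0.0112, 0, 0, 0], [0, 0.0425, -0.0009, 0.0144, 0, 0, 0], [0, 0.0533, -0.0011, 0.0174, 0, 0, 0] ]
[ [0, 0.0109, -0.0002, 0.0028, 0, 0, 0], [0, 0.0218, -0.0005, 0.0053, 0, 0, 0], [0, 0.0328, -0.0007, 0.0076, 0, 0, 0], [0, 0.0438, -0.0009, 0.0097, 0, 0, 0], [0, 0.0549, -0.0011, 0.0115, 0, 0, 0] ]
[ [0, 0.0111, -0.0002, 0.0016, 0, 0, 0], [0, 0.0222, -0.0005, 0.0029, 0, 0, 0], [0, 0.0334, -0.0007, 0.004, 0, 0, 0], [0, 0.0446, -0.0009, 0.0048, 0, 0, 0], [0, 0.0558, -0.0012, 0.0054, 0, 0, 0] ]
```

Request:
{"api": "jog_arm", "payload": {
  "commands": [
    [0, 0.001, 0, 0.0106, 0, 0, 0],
    [0, 0.004, 0, 0.021, 0, 0, 0],
    [0, 0.008, 0, 0.0316, 0, 0, 0],
    [0, 0.012, 0, 0.042, 0, 0, 0],
    [0, 0.0165, 0, 0.052, 0, 0, 0]
  ],
  "grip_force": 40
}}

```text
time: 7.8
position: [0.4711, 0.0358, 0.1496]
tool_rot: [-2.24, -2.199, 0.005]
ft_force: [-5.3, 0.6, -10.5]
grip_width: 0.121
grip_force: 40.0
```

Request:
{"api": "jog_arm", "payload": {
  "commands": [
    [0, 0.0048, 0, 0.01, 0, 0, 0],
    [0, 0.0098, 0, 0.02, 0, 0, 0],
    [0, 0.015, 0, 0.03, 0, 0, 0],
    [0, 0.0205, 0, 0.04, 0, 0, 0],
    [0, 0.026, -0.0005, 0.0496, 0, 0, 0]
  ]
}}

```text
time: 8.22
position: [0.483, 0.0359, 0.1747]
tool_rot: [-2.238, -2.198, 0.007]
ft_force: [-8.4, 1.6, -7.3]
grip_width: 0.122
grip_force: 39.9
```

Request:
{"api": "jog_arm", "payload": {
  "commands": [
    [0, 0.006, 0, 0.0096, 0, 0, 0],
    [0, 0.012, 0, 0.019, 0, 0, 0],
    [0, 0.0182, 0, 0.0283, 0, 0, 0],
    [0, 0.0247, 0, 0.0374, 0, 0, 0],
    [0, 0.0314, -0.0007, 0.0464, 0, 0, 0]
  ]
}}

```text
time: 8.63
position: [0.4973, 0.036, 0.1981]
tool_rot: [-2.236, -2.197, 0.01]
ft_force: [-13.5, 1.8, -3.1]
grip_width: 0.117
grip_force: 40.0
```

Request:
{"api": "jog_arm", "payload": {
  "commands": [
    [0, 0.007, 0, 0.009, 0, 0, 0],
    [0, 0.014, 0, 0.0176, 0, 0, 0],
    [0, 0.0212, 0, 0.026, 0, 0, 0],
    [0, 0.0287, 0, 0.0345, 0, 0, 0],
    [0, 0.0363, -0.0008, 0.0427, 0, 0, 0]
  ]
}}

```text
time: 9.05
position: [0.5143, 0.036, 0.2202]
tool_rot: [-2.233, -2.196, 0.011]
ft_force: [-18.3, 3.5, 2.1]
grip_width: 0.11
grip_force: 40.0
```

Request:
{"api": "jog_arm", "payload": {
  "commands": [
    [0, 0.005, 0, 0.0105, 0, 0, 0],
    [0, 0.0112, 0, 0.021, 0, 0, 0],
    [0, 0.0185, -0.0003, 0.03, 0, 0, 0],
    [0, 0.026, -0.0006, 0.0385, 0, 0, 0],
    [0, 0.0338, -0.0009, 0.0465, 0, 0, 0]
  ]
}}

```text
time: 9.47
position: [0.5358, 0.036, 0.2428]
tool_rot: [-2.238, -2.201, 0.001]
ft_force: [-3.6, 3.6, -11.5]
grip_width: 0.098
grip_force: 35.7
```

Request:
{"api": "jog_arm", "payload": {
  "commands": [
    [0, 0.0085, 0, 0.0075, 0, 0, 0],
    [0, 0.0172, 0, 0.0149, 0, 0, 0],
    [0, 0.026, -0.0005, 0.022, 0, 0, 0],
    [0, 0.035, -0.0007, 0.029, 0, 0, 0],
    [0, 0.044, -0.0009, 0.036, 0, 0, 0]
  ]
}}

```text
time: 9.88
position: [0.5576, 0.0361, 0.2609]
tool_rot: [-2.237, -2.201, 0.001]
ft_force: [-5.3, 4.0, -10.6]
grip_width: 0.094
grip_force: 32.6
```

Request:
{"api": "jog_arm", "payload": {
  "commands": [
    [0, 0.0094, 0, 0, 0, 0, 0],
    [0, 0.0189, 0, 0, 0, 0, 0],
    [0, 0.0285, -0.0005, 0, 0, 0, 0],
    [0, 0.0383, -0.0007, 0, 0, 0, 0],
    [0, 0.048, -0.001, 0.002, 0, 0, 0]
  ],
  "grip_force": 20
}}

```text
time: 10.3
position: [0.5762, 0.0363, 0.272]
tool_rot: [-2.23, -2.196, 0.001]
ft_force: [-37.3, 4.9, 46.2]
grip_width: 0.105
grip_force: 28.3
```

Request:
{"api": "jog_arm", "payload": {
  "commands": [
    [0, 0.01, 0, 0.002, 0, 0, 0],
    [0, 0.02, 0, 0.004, 0, 0, 0],
    [0, 0.0303, -0.0005, 0.008, 0, 0, 0],
    [0, 0.0406, -0.0007, 0.012, 0, 0, 0],
    [0, 0.051, -0.001, 0.016, 0, 0, 0]
  ]
}}

```text
time: 10.72
position: [0.603, 0.0365, 0.2857]
tool_rot: [-2.231, -2.2, -0.011]
ft_force: [-37.7, 5.0, 57.6]
grip_width: 0.099
grip_force: 32.9
```

Request:
{"api": "jog_arm", "payload": {
  "commands": [
    [0.25, 0, 0, 0, 0, 0, 0],
    [0.25, 0, 0, 0, 0, 0, 0],
    [0.25, 0, 0, 0, 0, 0, 0],
    [0.25, 0, 0, 0, 0, 0, 0],
    [0.25, 0, 0, 0, 0, 0, 0]
  ],
  "grip_force": 10
}}

```text
time: 11.13
position: [0.6089, 0.0363, 0.2847]
tool_rot: [2.237, 2.204, 0.023]
ft_force: [-19.8, 4.5, 42.8]
grip_width: 0.311
grip_force: 20.1
```

Run:
```python
from h import *
s=st(); print(s['time'],s['position'],s['ft_force'],s['grip_width'],s['joint_positions'])
d=cam('wrist','w4.png')
```

```text
11.1333 [0.60888662 0.03628028 0.28467728] [-19.81153039   4.54285297  42.77829686] 0.31102212440050375 [-0.51931639  0.20723719  0.50655365  1.42859825 -0.10919456  1.51946891
 -0.03235051]
```

View pics/w4.png

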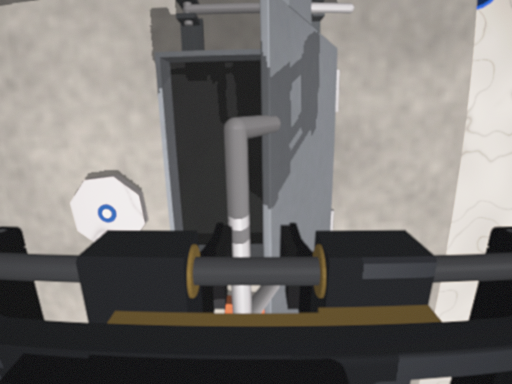

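The lid is at about 1.15. The bar is between the fingers at column 240, against the left one, and the right fingertip presses on the lid's edge. I'll raise the tool a little.

Request:
{"api": "jog_arm", "payload": {
  "commands": [
    [0.25, 0, 0, 0.006, 0, 0, 0],
    [0.25, 0.003, 0, 0.012, 0, 0, 0],
    [0.25, 0.006, 0, 0.018, 0, 0, 0],
    [0.25, 0.012, 0, 0.024, 0, 0, 0],
    [0.25, 0.018, 0, 0.03, 0, 0, 0]
  ]
}}

```text
time: 11.6
position: [0.6171, 0.0361, 0.2908]
tool_rot: [-2.237, -2.204, -0.011]
ft_force: [-8.1, 4.4, 6.3]
grip_width: 0.25
grip_force: 4.9
```

Run:
```python
from h import *
s=st(); print(s['time'],s['position'],s['ft_force'],s['torque'],s['grip_width'],s['grip_force'])
d=cam('scene','s2.png')
P=[(.705-.255*np.cos(t),.037,.0855+.255*np.sin(t)) for t in (1.0,1.1,1.2,1.3)]
print(w2px(d,P).round(1)); c=d['frame'][0:300,160:400]; cv2.imwrite('pics/s2c.png',cv2.resize(c,(480,600),interpolation=cv2.INTER_CUBIC)[:,:,::-1])
```

```text
11.6 [0.61709876 0.03606991 0.29075048] [-8.07164929  4.44015356  6.25369296] [0.955791   2.16861226 0.01366472] 0.2500778301839211 4.939321875572205
[[274.6 138.2]
 [275.2 140.6]
 [275.8 144.2]
 [276.4 148.9]]
```

View pics/s2c.png

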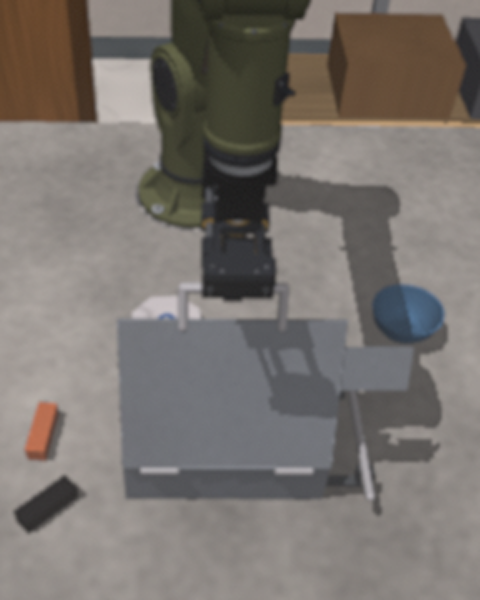

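The crop shows the lid open at about 1.18, with the bar at row 287. I'll keep pushing it to the stop.

Request:
{"api": "jog_arm", "payload": {
  "commands": [
    [0.25, 0.0115, 0, 0.003, 0, 0, 0],
    [0.25, 0.023, 0, 0.006, 0, 0, 0],
    [0.25, 0.0345, 0, 0.009, 0, 0, 0],
    [0.25, 0.046, 0, 0.012, 0, 0, 0],
    [0.25, 0.057, -0.001, 0.015, 0, 0, 0]
  ]
}}

```text
time: 12.07
position: [0.6444, 0.0346, 0.2996]
tool_rot: [-2.237, -2.203, -0.007]
ft_force: [-14.2, 3.8, 16.0]
grip_width: 0.252
grip_force: 10.6
```

Request:
{"api": "jog_arm", "payload": {
  "commands": [
    [0.25, 0.0115, 0, 0.003, 0, 0, 0],
    [0.25, 0.023, 0, 0.005, 0, 0, 0],
    [0.25, 0.0345, 0, 0.007, 0, 0, 0],
    [0.25, 0.046, 0, 0.009, 0, 0, 0],
    [0.25, 0.057, -0.001, 0.01, 0, 0, 0]
  ]
}}

```text
time: 12.48
position: [0.6741, 0.0337, 0.3061]
tool_rot: [2.237, 2.203, 0.011]
ft_force: [-12.0, 4.3, 19.9]
grip_width: 0.252
grip_force: 11.5
```

Request:
{"api": "jog_arm", "payload": {
  "commands": [
    [0.25, 0.01, 0, 0.001, 0, 0, 0],
    [0.25, 0.02, 0, 0.002, 0, 0, 0],
    [0.25, 0.03, 0, 0.003, 0, 0, 0],
    [0.25, 0.04, 0, 0.004, 0, 0, 0],
    [0.25, 0.045, -0.001, 0.005, 0, 0, 0]
  ]
}}

```text
time: 12.9
position: [0.6988, 0.0336, 0.309]
tool_rot: [2.234, 2.201, 0.017]
ft_force: [-5.2, 4.3, 15.5]
grip_width: 0.248
grip_force: 7.5
```

Request:
{"api": "jog_arm", "payload": {
  "commands": [
    [0.25, 0.002, 0, 0.004, 0, 0, 0],
    [0.25, 0.004, 0, 0.006, 0, 0, 0],
    [0.25, 0.006, 0, 0.008, 0, 0, 0],
    [0.25, 0.008, 0, 0.01, 0, 0, 0],
    [0.25, 0.01, 0, 0.01, 0, 0, 0]
  ]
}}

```text
time: 13.32
position: [0.7034, 0.0327, 0.309]
tool_rot: [2.236, 2.2, 0.01]
ft_force: [-3.8, 2.0, 7.7]
grip_width: 0.25
grip_force: 3.0
```

Request:
{"api": "jog_arm", "payload": {
  "commands": [
    [0.25, 0.002, 0, 0, 0, 0, 0],
    [0.25, 0.004, 0, 0, 0, 0, 0],
    [0.25, 0.006, 0, 0, 0, 0, 0],
    [0.25, 0.008, 0, 0, 0, 0, 0],
    [0.25, 0.01, 0, 0, 0, 0, 0]
  ]
}}

```text
time: 13.73
position: [0.706, 0.0307, 0.3045]
tool_rot: [-2.242, -2.2, 0.003]
ft_force: [-5.2, -0.2, 2.5]
grip_width: 0.253
grip_force: 2.7
```

Run:
```python
from h import *
d=cam('top','t2.png'); cv2.imwrite('pics/t2c.png',cv2.resize(d['frame'][120:270,150:300],(600,600),interpolation=cv2.INTER_CUBIC)[:,:,::-1])
# predicted slot/lug + bar pixel for angles
for t in (1.45,1.5,1.54): print(t,w2px(d,[(.705-.255*np.cos(t)+.0025,.094,.0855+.255*np.sin(t)),(.709-.169*np.cos(t),.262,.0855+.169*np.sin(t))]).round(1).tolist())
```

```text
1.45 [[219.7, 140.2], [162.1, 146.8]]
1.5 [[219.6, 135.5], [162.0, 143.9]]
1.54 [[219.6, 131.7], [162.0, 141.5]]
```

View pics/t2c.png

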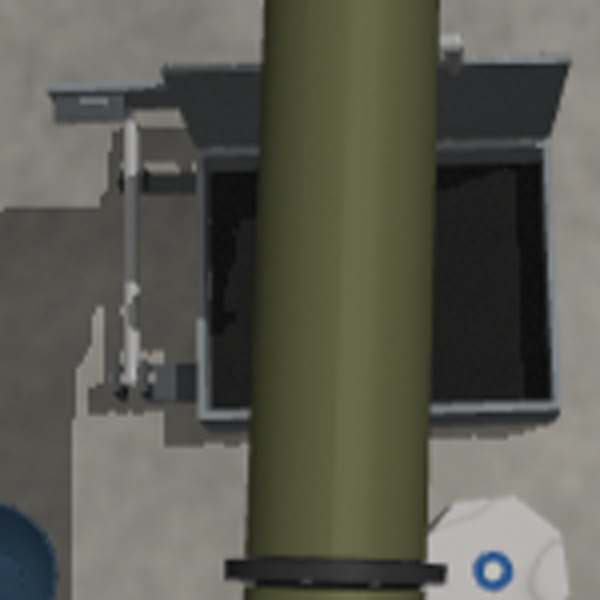

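The top view shows the lid near 1.52 (lug edge at crop row 90), with the rod along crop column 130 and its pivot at (128,385). Next I go up and over to the rod.

Request:
{"api": "jog_arm", "payload": {
  "commands": [
    [0.3, 0, 0, 0.03, 0, 0, 0],
    [0.35, 0, 0, 0.06, 0, 0, 0],
    [0.4, 0, 0, 0.09, 0, 0, 0],
    [0.4, 0, 0, 0.115, 0, 0, 0],
    [0.4, 0, 0, 0.14, 0, 0, 0]
  ]
}}

```text
time: 14.2
position: [0.7073, 0.0311, 0.3749]
tool_rot: [2.241, 2.2, 0.001]
ft_force: [0.3, 0.4, 0.4]
grip_width: 0.397
grip_force: 0.0
```

Request:
{"api": "jog_arm", "payload": {
  "commands": [
    [0.4, -0.016, 0.027, 0, 0, 0, 0.2],
    [0.4, -0.032, 0.054, 0, 0, 0, 0.4],
    [0.4, -0.048, 0.08, 0, 0, 0, 0.6],
    [0.4, -0.064, 0.107, 0, 0, 0, 0.8],
    [0.4, -0.08, 0.134, 0, 0, 0, 1]
  ]
}}

```text
time: 14.62
position: [0.6669, 0.0988, 0.3741]
tool_rot: [1.589, 2.709, 0.0]
ft_force: [0.3, -0.2, -0.4]
grip_width: 0.398
grip_force: 0.0
```

Request:
{"api": "jog_arm", "payload": {
  "commands": [
    [0.4, -0.02, 0.027, 0, 0, 0, 0.2],
    [0.4, -0.04, 0.054, 0, 0, 0, 0.4],
    [0.4, -0.06, 0.08, 0, 0, 0, 0.6],
    [0.4, -0.08, 0.107, 0, 0, 0, 0.8],
    [0.4, -0.1, 0.134, 0, 0, 0, 1]
  ]
}}

```text
time: 15.03
position: [0.6168, 0.1659, 0.3742]
tool_rot: [0.833, 3.028, 0.0]
ft_force: [-0.1, 1.4, -0.6]
grip_width: 0.403
grip_force: 0.0
```

Request:
{"api": "jog_arm", "payload": {
  "commands": [
    [0.4, 0, 0.027, 0, 0, 0, 0.2],
    [0.4, 0, 0.054, 0, 0, 0, 0.4],
    [0.4, 0, 0.08, 0, 0, 0, 0.6],
    [0.4, 0, 0.107, 0, 0, 0, 0.8],
    [0.4, 0, 0.134, 0, 0, 0, 1]
  ]
}}

```text
time: 15.45
position: [0.6173, 0.233, 0.3741]
tool_rot: [0.021, 3.14, 0.0]
ft_force: [-0.9, 0.0, -0.2]
grip_width: 0.399
grip_force: 0.0
```

Run:
```python
from h import *
s=st(); print(s['time'],s['position'],s['ft_force'],s['joint_positions'].round(2) if hasattr(s['joint_positions'],'round') else s['joint_positions'])
print(R.from_rotvec(s['tool_rot']).as_matrix().round(3))
t=load('t2'); print('rod tip,pivot',px2w(t,[(150+130/4,120+124/4),(150+128/4,120+385/4)],.058).round(4))
d=cam('scene','s3.png')
for t in (1.41,1.45,1.5): print(t,w2px(d,[(.705-.255*np.cos(t),.037,.0855+.255*np.sin(t))]).round(1).tolist())
cv2.imwrite('pics/s3c.png',cv2.resize(d['frame'][80:280,180:400],(660,600),interpolation=cv2.INTER_CUBIC)[:,:,::-1])
```

```text
15.45 [0.61725251 0.2329765  0.3741449 ] [-0.91706434  0.04877931 -0.18509865] [-0.55  0.33  0.22  1.08 -0.07  1.74  1.2 ]
[[-1.     0.014  0.001]
 [ 0.014  1.     0.   ]
 [-0.001  0.    -1.   ]]
rod tip,pivot [[0.7325 0.233  0.058 ]
 [0.52   0.2343 0.058 ]]
1.41 [[277.1, 155.6]]
1.45 [[277.3, 158.4]]
1.5 [[277.5, 162.1]]
```

View pics/s3c.png

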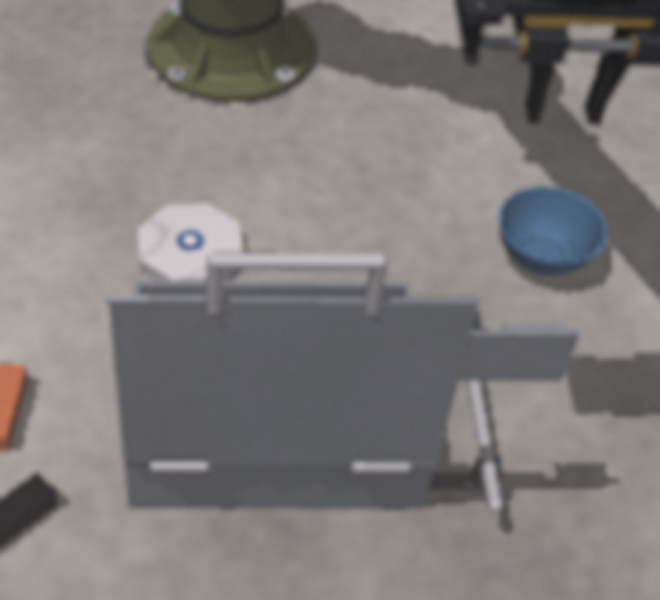

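The bar at crop (296,261) puts the lid at about 1.53. I'll go down onto the rod with a 15° lean.

Request:
{"api": "jog_arm", "payload": {
  "commands": [
    [0.4, 0, 0, -0.07, 0, -0.1, 0],
    [0.4, 0.002, 0, -0.14, 0, -0.2, 0],
    [0.4, 0.004, 0, -0.21, 0, -0.3, 0],
    [0.4, 0.006, 0, -0.28, 0, -0.4, 0],
    [0.4, 0.008, 0.001, -0.36, 0, -0.5, 0]
  ]
}}

```text
time: 15.92
position: [0.6217, 0.2324, 0.1946]
tool_rot: [0.03, 2.874, 0.007]
ft_force: [1.0, 0.1, 0.3]
grip_width: 0.404
grip_force: 0.0
```

Request:
{"api": "jog_arm", "payload": {
  "commands": [
    [0.4, 0, 0, -0.07, 0, 0, 0],
    [0.4, 0, 0, -0.14, 0, 0, 0],
    [0.4, 0, 0, -0.21, 0, 0, 0],
    [0.4, 0, 0, -0.28, 0, 0, 0],
    [0.4, 0, 0, -0.354, 0, 0, 0]
  ]
}}

```text
time: 16.33
position: [0.6212, 0.2324, 0.0167]
tool_rot: [0.03, 2.877, 0.005]
ft_force: [0.6, 0.4, 0.5]
grip_width: 0.403
grip_force: 0.0
```

Request:
{"api": "jog_arm", "payload": {
  "commands": [
    [0, 0, 0, 0, 0, 0, 0],
    [0, 0, 0, 0, 0, 0, 0],
    [0, 0, 0, 0, 0, 0, 0],
    [0, 0, 0, 0, 0, 0, 0],
    [0, 0, 0, 0, 0, 0, 0]
  ],
  "grip_force": 15
}}

```text
time: 16.75
position: [0.623, 0.2334, 0.0211]
tool_rot: [0.027, 2.875, 0.007]
ft_force: [-0.1, -0.2, 3.2]
grip_width: 0.128
grip_force: 15.0
```

Run:
```python
from h import *
s=st(); print(s['time'],s['position'],s['ft_force'],s['grip_width'],s['grip_force'])
# arc rows for rod: TCP follows pivot+.095*(cos,sin), lean 15->27deg
import sys
y=np.radians(-1.2); th=np.linspace(0,0.90,21)
p=lambda t:np.array([.095*np.cos(t)*np.cos(y),.095*np.cos(t)*np.sin(y),.095*np.sin(t)])
# grasp offset from TCP along tool -z : TCP = P - o*up(lean)
up=lambda L:np.array([-np.sin(L),0,np.cos(L)])
o=.039
L=lambda t:np.radians(15+12*t/.9)
q=lambda t:p(t)-o*up(L(t))
for k in range(4): print([[0,*((q(th[5*k+i])-q(th[5*k]))/.5).round(4).tolist(),0,round(-.4*i/20,3),0] for i in range(1,6)])
```

```text
16.75 [0.62298759 0.23344736 0.0210898 ] [-0.08904642 -0.23046541  3.23832354] 0.12806977842659747 15.00263661146164
[[0, 0.0006, 0.0, 0.0088, 0, -0.02, 0], [0, 0.0008, 0.0, 0.0175, 0, -0.04, 0], [0, 0.0006, 0.0, 0.0262, 0, -0.06, 0], [0, 0.0001, 0.0001, 0.0349, 0, -0.08, 0], [0, -0.0009, 0.0001, 0.0436, 0, -0.1, 0]]
[[0, -0.0013, 0.0, 0.0085, 0, -0.02, 0], [0, -0.003, 0.0001, 0.017, 0, -0.04, 0], [0, -0.0051, 0.0002, 0.0253, 0, -0.06, 0], [0, -0.0075, 0.0002, 0.0335, 0, -0.08, 0], [0, -0.0103, 0.0003, 0.0416, 0, -0.1, 0]]
[[0, -0.0031, 0.0001, 0.0079, 0, -0.02, 0], [0, -0.0066, 0.0002, 0.0156, 0, -0.04, 0], [0, -0.0104, 0.0003, 0.0232, 0, -0.06, 0], [0, -0.0145, 0.0004, 0.0305, 0, -0.08, 0], [0, -0.019, 0.0005, 0.0376, 0, -0.1, 0]]
[[0, -0.0047, 0.0001, 0.0069, 0, -0.02, 0], [0, -0.0098, 0.0002, 0.0135, 0, -0.04, 0], [0, -0.0151, 0.0004, 0.0199, 0, -0.06, 0], [0, -0.0207, 0.0005, 0.026, 0, -0.08, 0], [0, -0.0265, 0.0006, 0.0319, 0, -0.1, 0]]
```

Request:
{"api": "jog_arm", "payload": {
  "commands": [
    [0, 0, 0, 0.009, 0, -0.02, 0],
    [0, 0, 0, 0.0175, 0, -0.04, 0],
    [0, 0, 0, 0.026, 0, -0.06, 0],
    [0, 0, 0, 0.035, 0, -0.08, 0],
    [0, -0.001, 0, 0.0436, 0, -0.1, 0]
  ],
  "grip_force": 25
}}

```text
time: 17.17
position: [0.6217, 0.2334, 0.0412]
tool_rot: [0.026, 2.823, 0.007]
ft_force: [4.2, 0.7, -5.4]
grip_width: 0.119
grip_force: 24.8
```

Request:
{"api": "jog_arm", "payload": {
  "commands": [
    [0, -0.0013, 0, 0.0085, 0, -0.02, 0],
    [0, -0.003, 0, 0.017, 0, -0.04, 0],
    [0, -0.005, 0, 0.0253, 0, -0.06, 0],
    [0, -0.0075, 0, 0.0335, 0, -0.08, 0],
    [0, -0.0103, 0, 0.0416, 0, -0.1, 0]
  ]
}}

```text
time: 17.58
position: [0.6149, 0.2334, 0.0612]
tool_rot: [0.025, 2.773, 0.006]
ft_force: [0.8, 1.9, 0.6]
grip_width: 0.085
grip_force: 15.7
```

Request:
{"api": "jog_arm", "payload": {
  "commands": [
    [0, -0.003, 0, 0.008, 0, -0.02, 0],
    [0, -0.0066, 0, 0.0156, 0, -0.04, 0],
    [0, -0.0104, 0, 0.023, 0, -0.06, 0],
    [0, -0.0145, 0, 0.0305, 0, -0.08, 0],
    [0, -0.019, 0.0005, 0.0376, 0, -0.1, 0]
  ]
}}

```text
time: 18.0
position: [0.6049, 0.2329, 0.0793]
tool_rot: [0.025, 2.722, 0.005]
ft_force: [-1.1, 0.1, -1.1]
grip_width: 0.003
grip_force: 0.0
```

Request:
{"api": "jog_arm", "payload": {
  "commands": [
    [0.4, -0.004, 0, 0.009, 0, 0, 0],
    [0.4, -0.004, 0, 0.009, 0, 0, 0],
    [0.4, -0.004, 0, 0.009, 0, 0, 0],
    [0.4, -0.004, 0, 0.009, 0, 0, 0],
    [0.4, -0.004, 0, 0.009, 0, 0, 0]
  ],
  "grip_force": 8
}}

```text
time: 18.42
position: [0.6035, 0.2329, 0.0834]
tool_rot: [0.025, 2.723, 0.005]
ft_force: [-0.4, -0.3, 0.2]
grip_width: 0.297
grip_force: 0.0
```

Request:
{"api": "jog_arm", "payload": {
  "commands": [
    [0.4, 0.006, 0, -0.014, 0, 0, 0],
    [0.4, 0.012, 0, -0.028, 0, 0, 0],
    [0.4, 0.019, 0, -0.042, 0, 0, 0],
    [0.4, 0.026, 0, -0.056, 0, 0, 0],
    [0.4, 0.032, 0, -0.071, 0, 0, 0]
  ]
}}

```text
time: 18.83
position: [0.6196, 0.2328, 0.0468]
tool_rot: [0.025, 2.723, 0.005]
ft_force: [-0.6, 0.2, -0.2]
grip_width: 0.399
grip_force: 0.0
```

Run:
```python
from h import *
s=st(); print(s['time'],s['position'],s['ft_force'],s['grip_width'])
d=cam('wrist','w5.png'); e=cam('top','t5.png')
a=cv2.resize(d['frame'][60:384,80:430],(420,389)); b=cv2.resize(e['frame'][120:250,140:265],(374,389),interpolation=cv2.INTER_CUBIC)
cv2.imwrite('pics/m5.png',np.hstack([a,b])[:,:,::-1])
for t in (.3,.4,.5,.6): P=np.array([.525+.205*np.cos(t),.2335,.055+.205*np.sin(t)]); q=w2px(e,[P])[0]; print(t,q.round(1),((q-[140,120])*2.99+[420,0]).round(0), w2px(d,[P]).round(0))
```

```text
18.8333 [0.61964256 0.23283382 0.04677237] [-0.57583105  0.20935038 -0.21578015] 0.3994580042192126
0.3 [179.6 149.4] [538.  88.] [[261. 380.]]
0.4 [178.7 149.9] [536.  89.] [[261. 406.]]
0.5 [177.7 151. ] [533.  93.] [[261. 434.]]
0.6 [176.8 152.8] [530.  98.] [[262. 464.]]
```

View pics/m5.png

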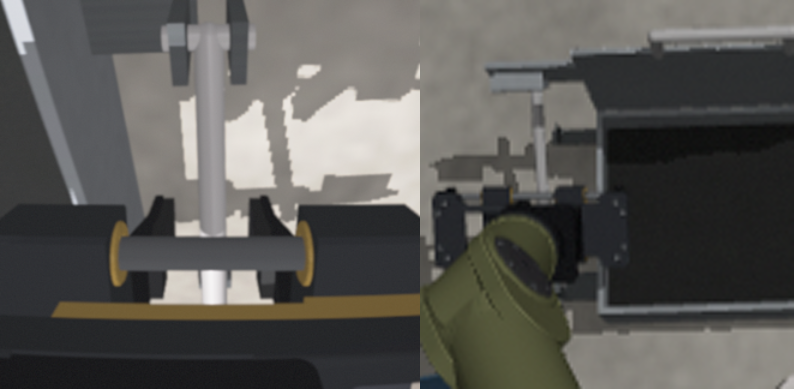

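The rod lies between the fingers. I'll close them gently.

Request:
{"api": "jog_arm", "payload": {
  "commands": [
    [0, 0, 0, 0, 0, 0, 0],
    [0, 0, 0, 0, 0, 0, 0],
    [0, 0, 0, 0, 0, 0, 0],
    [0, 0, 0, 0, 0, 0, 0],
    [0, 0, 0, 0, 0, 0, 0]
  ],
  "grip_force": 10
}}

```text
time: 19.35
position: [0.6195, 0.2334, 0.0486]
tool_rot: [0.025, 2.722, 0.006]
ft_force: [-0.1, 0.9, -0.0]
grip_width: 0.129
grip_force: 10.0
```

Request:
{"api": "jog_arm", "payload": {
  "commands": [
    [0, -0.002, 0, 0.006, 0, 0, 0],
    [0, -0.005, 0, 0.012, 0, 0, 0],
    [0, -0.008, 0, 0.018, 0, 0, 0],
    [0, -0.011, 0, 0.024, 0, 0, 0],
    [0, -0.014, 0, 0.03, 0, 0, 0]
  ]
}}

```text
time: 19.77
position: [0.6113, 0.2333, 0.0626]
tool_rot: [0.024, 2.724, 0.005]
ft_force: [0.3, 2.0, -5.5]
grip_width: 0.134
grip_force: 10.0
```

Run:
```python
from h import *
e=cam('top','t6.png'); s=st(); print(s['position'])
f=cv2.resize(e['frame'][120:200,140:240],(800,640),interpolation=cv2.INTER_CUBIC)[:560];cv2.imwrite('pics/t6c.png',f[:,:,::-1])
```

```text
[0.61103    0.23334055 0.06301287]
```

Request:
{"api": "jog_arm", "payload": {
  "commands": [
    [0, -0.003, 0, 0.007, 0, -0.03, 0],
    [0, -0.006, 0, 0.013, 0, -0.06, 0],
    [0, -0.009, 0, 0.019, 0, -0.09, 0],
    [0, -0.013, 0, 0.024, 0, -0.12, 0],
    [0, -0.016, 0, 0.029, 0, -0.15, 0]
  ]
}}

```text
time: 20.23
position: [0.6035, 0.2333, 0.0771]
tool_rot: [0.023, 2.644, 0.006]
ft_force: [1.2, 2.5, -5.4]
grip_width: 0.133
grip_force: 10.0
```

Run:
```python
from h import *
e=cam('top','t6.png'); s=st(); print(s['position'],s['ft_force'],s['grip_width'])
g=cam('scene','s6.png')
for t in (.6,.7,.8,.9,1.): P=np.array([.526+.205*np.cos(t),.2325,.055+.205*np.sin(t)]); print(t,((w2px(e,[P])[0]-[140,120])*6).round(0), ((w2px(g,[P])[0]-[270,110])*5).round(0))
a=cv2.resize(e['frame'][120:220,140:206],None,fx=6,fy=6,interpolation=cv2.INTER_CUBIC); b=cv2.resize(g['frame'][110:230,270:350],None,fx=5,fy=5,interpolation=cv2.INTER_CUBIC)
cv2.imwrite('pics/m6.png',np.hstack([a,b])[:,:,::-1])
```

```text
[0.60318921 0.23333421 0.0773684 ] [-1.1313668   0.23945258 -2.39514056] 0.13309797491733563
0.6 [223. 195.] [403. 505.]
0.7 [218. 210.] [406. 466.]
0.8 [213. 229.] [408. 426.]
0.9 [208. 253.] [408. 386.]
1.0 [204. 281.] [408. 345.]
```

View pics/m6.png

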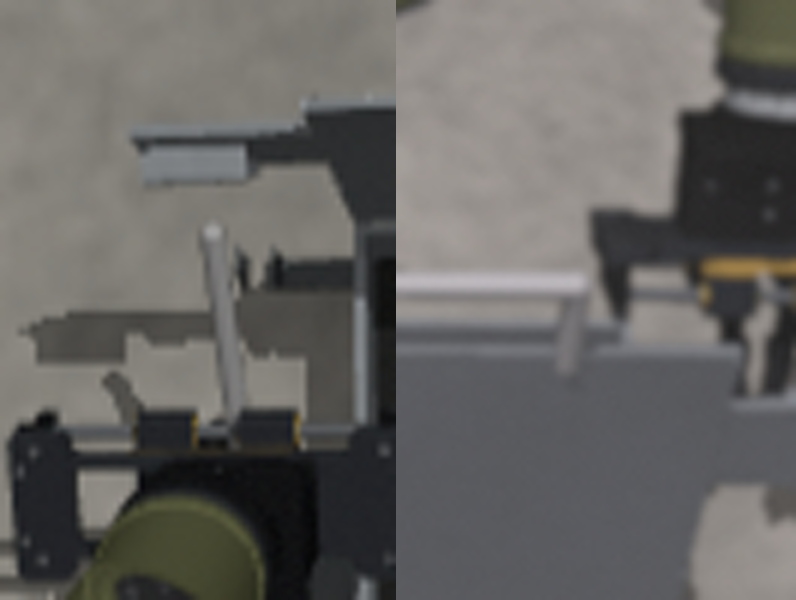

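Request:
{"api": "jog_arm", "payload": {
  "commands": [
    [0, -0.003, 0, 0.003, 0, -0.02, 0],
    [0, -0.006, 0, 0.006, 0, -0.04, 0],
    [0, -0.009, 0, 0.009, 0, -0.05, 0],
    [0, -0.01, 0, 0.01, 0, -0.05, 0],
    [0, -0.01, 0, 0.01, 0, -0.05, 0]
  ]
}}

```text
time: 20.75
position: [0.599, 0.2333, 0.0825]
tool_rot: [0.024, 2.618, 0.007]
ft_force: [-1.3, 1.8, -1.9]
grip_width: 0.134
grip_force: 10.0
```

```bash
cat > tip.py <<'E'
from h import *
import sys
e=cam('top',sys.argv[1]+'.png'); s=st(); print(s['time'],s['position'],s['ft_force'],s['grip_width'])
for t in (.8,.85,.9,.95,1.): P=np.array([.526+.205*np.cos(t),.2325,.055+.205*np.sin(t)]); print(t,w2px(e,[P])[0].round(1))
for t in (1.2,1.3,1.4,1.5): print('lug edge',t,w2px(e,[(.705-.169*np.cos(t),.25,.0855+.169*np.sin(t))])[0].round(1))
g=cv2.cvtColor(e['frame'],cv2.COLOR_RGB2GRAY)
print(g[140:172,164].tolist()); 
for r in range(148,172,2): print(r,g[r,166:184].tolist())
E
python3 tip.py t7
```

```text
20.8 [0.5989662  0.23326859 0.08251881] [-2.64136184  1.62046198 -2.34291062] 0.1307641138110074
0.8 [175.5 158.2]
0.85 [175.1 160.1]
0.9 [174.7 162.2]
0.95 [174.3 164.4]
1.0 [174.  166.8]
lug edge 1.2 [166.9 163.2]
lug edge 1.3 [166.6 157.1]
lug edge 1.4 [166.4 151.1]
lug edge 1.5 [166.3 145.1]
[124, 125, 109, 65, 68, 102, 128, 128, 128, 122, 107, 109, 121, 124, 126, 127, 128, 128, 128, 129, 130, 129, 127, 127, 128, 127, 128, 128, 128, 127, 126, 114]
148 [127, 126, 127, 127, 129, 128, 127, 127, 127, 127, 128, 127, 128, 128, 128, 85, 75, 106]
150 [106, 95, 94, 102, 102, 101, 102, 103, 104, 103, 93, 102, 102, 102, 103, 113, 126, 127]
152 [124, 125, 125, 123, 122, 123, 123, 125, 124, 124, 122, 121, 120, 122, 122, 123, 124, 124]
154 [128, 128, 128, 125, 123, 123, 123, 123, 123, 122, 123, 123, 123, 123, 124, 125, 124, 124]
156 [127, 127, 126, 123, 122, 121, 120, 122, 123, 123, 124, 125, 126, 127, 128, 128, 127, 127]
158 [125, 123, 122, 122, 122, 122, 123, 124, 124, 123, 124, 125, 126, 126, 126, 126, 126, 126]
160 [126, 123, 123, 124, 124, 126, 126, 123, 133, 129, 126, 125, 124, 118, 124, 126, 127, 127]
162 [125, 126, 126, 127, 127, 127, 114, 143, 158, 155, 124, 127, 126, 90, 82, 113, 125, 126]
164 [128, 129, 130, 130, 130, 129, 117, 85, 112, 117, 114, 124, 127, 84, 43, 83, 125, 126]
166 [127, 127, 130, 131, 131, 132, 131, 93, 106, 116, 116, 106, 113, 100, 32, 82, 127, 116]
168 [128, 128, 130, 132, 132, 133, 131, 99, 99, 113, 119, 106, 76, 126, 63, 68, 77, 78]
170 [127, 128, 130, 132, 132, 132, 129, 116, 87, 111, 118, 112, 77, 78, 78, 79, 78, 78]
```

Request:
{"api": "jog_arm", "payload": {
  "commands": [
    [0.4, 0, 0, 0, 0, 0, 0],
    [0.4, 0, 0, 0, 0, 0, 0],
    [0.4, 0, 0, 0, 0, 0, 0],
    [0.4, 0, 0, 0, 0, 0, 0],
    [0.4, -0.01, 0, 0.016, 0, 0, 0]
  ]
}}

```text
time: 21.22
position: [0.5944, 0.2319, 0.0897]
tool_rot: [0.025, 2.619, 0.004]
ft_force: [0.0, -1.1, -0.3]
grip_width: 0.373
grip_force: 0.0
```

Request:
{"api": "jog_arm", "payload": {
  "commands": [
    [0.4, -0.02, 0, 0.034, 0, 0, 0],
    [0.4, -0.042, 0, 0.07, 0, 0, 0],
    [0.4, -0.064, 0, 0.106, 0, 0, 0],
    [0.4, -0.085, 0, 0.142, 0, 0, 0],
    [0.4, -0.11, 0, 0.184, 0, 0, 0]
  ]
}}

```text
time: 21.63
position: [0.5386, 0.2326, 0.1837]
tool_rot: [0.025, 2.618, 0.006]
ft_force: [-0.4, 0.1, 0.4]
grip_width: 0.397
grip_force: 0.0
```

```bash
python3 tip.py t8 | head -1
python3 - <<'E'
from h import *
e=load('t8');g=cv2.cvtColor(e['frame'],cv2.COLOR_RGB2GRAY)
for r in range(154,170,2): print(r,g[r,166:184].tolist())
E
```

```text
21.6833 [0.53905263 0.23492644 0.18903041] [-0.046951    1.51997074  2.84937272] 0.4021039010954524
154 [128, 128, 128, 125, 123, 122, 122, 124, 124, 123, 123, 123, 123, 123, 124, 124, 125, 124]
156 [128, 128, 126, 123, 121, 121, 121, 122, 123, 123, 124, 125, 127, 128, 128, 127, 127, 127]
158 [125, 124, 122, 122, 122, 122, 123, 124, 124, 124, 123, 126, 126, 126, 126, 127, 126, 126]
160 [126, 122, 123, 123, 125, 126, 126, 123, 134, 130, 126, 124, 124, 118, 124, 126, 127, 127]
162 [126, 126, 127, 127, 127, 127, 114, 143, 159, 155, 125, 126, 126, 90, 82, 114, 125, 127]
164 [127, 128, 129, 130, 130, 130, 117, 85, 112, 117, 113, 123, 127, 84, 44, 83, 125, 126]
166 [128, 128, 130, 131, 132, 132, 130, 93, 106, 117, 117, 106, 113, 100, 33, 82, 127, 116]
168 [128, 128, 130, 132, 133, 132, 131, 99, 100, 113, 119, 107, 76, 126, 63, 68, 77, 77]
```

The rod stays at about 0.90. While the lid sinks, I fetch the first block.

Request:
{"api": "jog_arm", "payload": {
  "commands": [
    [0.6, -0.008, -0.04, 0.04, 0, 0.1, 0],
    [0.6, -0.016, -0.08, 0.08, 0, 0.2, 0],
    [0.6, -0.024, -0.12, 0.12, 0, 0.3, 0],
    [0.6, -0.032, -0.16, 0.16, 0, 0.42, 0],
    [0.6, -0.04, -0.2, 0.2, 0, 0.54, 0]
  ]
}}

```text
time: 22.1
position: [0.5187, 0.1322, 0.2849]
tool_rot: [0.025, 2.902, 0.007]
ft_force: [0.6, 0.3, 0.2]
grip_width: 0.589
grip_force: 0.0
```

Request:
{"api": "jog_arm", "payload": {
  "commands": [
    [0.6, 0, -0.076, 0, 0, 0.1, 0],
    [0.6, 0, -0.152, 0, 0, 0.2, 0],
    [0.6, 0, -0.228, 0, 0, 0.3, 0],
    [0.6, 0, -0.304, 0, 0, 0.4, 0],
    [0.6, 0, -0.38, 0, 0, 0.46, 0]
  ]
}}

```text
time: 22.52
position: [0.5196, -0.0586, 0.2836]
tool_rot: [-0.028, -3.141, -0.001]
ft_force: [1.4, -0.6, -1.2]
grip_width: 0.6
grip_force: 0.0
```

Request:
{"api": "jog_arm", "payload": {
  "commands": [
    [0.6, 0.03, -0.07, -0.02, 0, 0, -0.04],
    [0.6, 0.06, -0.14, -0.04, 0, 0, -0.08],
    [0.6, 0.09, -0.21, -0.06, 0, 0, -0.12],
    [0.6, 0.12, -0.28, -0.08, 0, 0, -0.16],
    [0.6, 0.15, -0.348, -0.12, 0, 0, -0.18]
  ]
}}

```text
time: 22.93
position: [0.5959, -0.2327, 0.2247]
tool_rot: [0.177, 3.132, -0.001]
ft_force: [0.8, 0.5, 0.5]
grip_width: 0.599
grip_force: 0.0
```

```bash
cat > blk.py <<'E'
from h import *
import sys
s=st(); print(s['time'],s['position'],s['ft_force'],s['grip_width']); print(R.from_rotvec(s['tool_rot']).as_matrix().round(3))
def blocks(d,z=.028,lo=60):
    hsv=cv2.cvtColor(d['frame'],cv2.COLOR_RGB2HSV)
    m=((hsv[...,0]<14)&(hsv[...,1]>120)&(hsv[...,2]>70)).astype(np.uint8)
    n,l,a,c=cv2.connectedComponentsWithStats(m)
    for i in range(1,n):
        if a[i,4]>lo:
            w=px2w(d,np.argwhere(l==i)[:,::-1].astype(float),z)[:,:2]; (c,(p,q),an)=cv2.minAreaRect((w*1000).astype(np.float32))
            if p<q: an+=90
            print('block',a[i,4],np.round(c,1),np.round((p,q),0),'yaw',round((an+90)%180-90,1),'bbox',a[i,:4])
if __name__=='__main__':
    blocks(cam(sys.argv[1],sys.argv[2]+'.png'))
E
python3 blk.py top t9; python3 blk.py wrist w9|tail -3
```

```text
22.9333 [ 0.59586931 -0.23267599  0.22465624] [0.81333594 0.45996996 0.51593844] 0.5988096297332796
[[-0.994  0.112  0.004]
 [ 0.112  0.994 -0.001]
 [-0.004 -0.001 -1.   ]]
block 259 [ 554. -388.] [29. 88.] yaw -4.2 bbox [373 189  10  28]
block 264 [ 438.4 -399. ] [87. 30.] yaw 18.6 bbox [374 224  20  29]
block 2107 [ 440.8 -396.9] [92. 34.] yaw 18.3 bbox [84 18 59 77]
block 1854 [ 556.2 -387.5] [36. 88.] yaw -2.6 bbox [121 115  37  71]
block 1576 [ 595.9 -230. ] [28. 89.] yaw -7.0 bbox [255 131  23  70]
```

Request:
{"api": "jog_arm", "payload": {
  "commands": [
    [0.6, 0, 0.005, -0.07, 0, 0, 0],
    [0.6, 0, 0.005, -0.14, 0, 0, 0],
    [0.6, 0, 0.005, -0.21, 0, 0, 0],
    [0.6, 0, 0.005, -0.28, 0, 0, 0],
    [0.6, 0, 0.005, -0.34, 0, 0, 0]
  ]
}}

```text
time: 23.45
position: [0.5938, -0.2267, 0.0513]
tool_rot: [-0.175, -3.136, -0.002]
ft_force: [0.5, 0.1, -1.2]
grip_width: 0.603
grip_force: 0.0
```

Request:
{"api": "jog_arm", "payload": {
  "commands": [
    [0.6, 0, 0, -0.025, 0, 0, 0],
    [0.6, 0, 0, -0.05, 0, 0, 0],
    [0.6, 0, 0, -0.075, 0, 0, 0],
    [0.6, 0, 0, -0.1, 0, 0, 0],
    [0.6, 0, 0, -0.1, 0, 0, 0]
  ]
}}

```text
time: 23.87
position: [0.5935, -0.2273, 0.0013]
tool_rot: [-0.176, -3.135, -0.001]
ft_force: [-0.3, 0.9, -0.1]
grip_width: 0.602
grip_force: 0.0
```

Request:
{"api": "jog_arm", "payload": {
  "commands": [
    [0, 0, 0, 0, 0, 0, 0],
    [0, 0, 0, 0, 0, 0, 0],
    [0, 0, 0, 0, 0, 0, 0],
    [0, 0, 0, 0, 0, 0, 0],
    [0, 0, 0, 0, 0, 0, 0]
  ],
  "grip_force": 25
}}

```text
time: 24.28
position: [0.5947, -0.2281, 0.0035]
tool_rot: [0.176, 3.135, -0.0]
ft_force: [-0.1, 0.3, -0.2]
grip_width: 0.309
grip_force: 0.0
```

Request:
{"api": "jog_arm", "payload": {
  "commands": [
    [0, 0, 0, 0.02, 0, 0, 0],
    [0, 0, 0, 0.06, 0, 0, 0],
    [0, 0, 0, 0.1, 0, 0, 0],
    [0, 0, 0, 0.15, 0, 0, 0],
    [0, 0, 0, 0.2, 0, 0, 0]
  ]
}}

```text
time: 24.7
position: [0.5939, -0.228, 0.1045]
tool_rot: [-0.177, -3.137, -0.0]
ft_force: [0.0, -0.9, 0.2]
grip_width: 0.016
grip_force: 0.0
```

```bash
python3 blk.py top t10
python3 - <<'E'
from h import *
e=load('t10');g=cv2.cvtColor(e['frame'],cv2.COLOR_RGB2GRAY)
for t in (1.2,1.3,1.4,1.5): print('lug edge',t,w2px(e,[(.705-.169*np.cos(t),.25,.0855+.169*np.sin(t))])[0].round(1))
print(g[138:166,166].tolist())
E
```

```text
24.7 [ 0.59390676 -0.22801772  0.10446473] [ 0.03194795 -0.94049473  0.16692766] 0.015901346441037408
[[-0.994  0.113 -0.   ]
 [ 0.113  0.994  0.   ]
 [ 0.     0.    -1.   ]]
block 259 [ 554. -388.] [29. 88.] yaw -4.2 bbox [373 189  10  28]
block 267 [ 438.5 -399.4] [87. 30.] yaw 18.3 bbox [374 224  20  29]
lug edge 1.2 [166.9 163.2]
lug edge 1.3 [166.6 157.1]
lug edge 1.4 [166.4 151.1]
lug edge 1.5 [166.3 145.1]
[125, 122, 125, 132, 112, 53, 98, 132, 132, 132, 132, 125, 111, 115, 128, 131, 132, 132, 132, 130, 129, 128, 130, 130, 130, 131, 132, 132]
```

Request:
{"api": "jog_arm", "payload": {
  "commands": [
    [0.6, 0, 0, 0.1, 0, 0, 0],
    [0.6, 0, 0, 0.1, 0, 0, 0],
    [0.6, 0, 0, 0.1, 0, 0, 0],
    [0.6, 0, 0, 0.1, 0, 0, 0],
    [0.6, 0, 0, 0.1, 0, 0, 0]
  ]
}}

```text
time: 25.17
position: [0.5936, -0.2275, 0.1518]
tool_rot: [-0.176, -3.135, -0.001]
ft_force: [-1.1, 0.1, 0.5]
grip_width: 0.308
grip_force: 0.0
```

Request:
{"api": "jog_arm", "payload": {
  "commands": [
    [0.6, 0, 0, 0.1, 0, 0, 0],
    [0.6, 0, 0, 0.1, 0, 0, 0],
    [0.6, 0, 0, 0.1, 0, 0, 0],
    [0.6, 0, 0, 0.1, 0, 0, 0],
    [0.6, 0, 0, 0, 0, 0, 0]
  ]
}}

```text
time: 25.58
position: [0.5985, -0.2302, 0.1668]
tool_rot: [0.176, 3.125, -0.004]
ft_force: [1.7, -0.5, 0.4]
grip_width: 0.586
grip_force: 0.0
```

```bash
python3 blk.py wrist w11
python3 - <<'E'
from h import *
e=load('w11');cv2.imwrite('pics/w11c.png',cv2.resize(e['frame'][60:330,100:420],(640,540))[:,:,::-1])
E
```

```text
25.5833 [ 0.59847257 -0.23015737  0.16678957] [ 1.72517918 -0.49758753  0.44320609] 0.5857462620231946
[[-0.994  0.112  0.012]
 [ 0.112  0.994 -0.003]
 [-0.012 -0.002 -1.   ]]
block 2727 [ 443.7 -393.8] [91. 34.] yaw 18.2 bbox [50  0 68 88]
block 2095 [ 567.8 -232.9] [28. 86.] yaw -6.1 bbox [238 104  27  80]
block 2335 [ 556.8 -384.4] [35. 86.] yaw -2.2 bbox [ 92 111  43  79]
```

View pics/w11c.png

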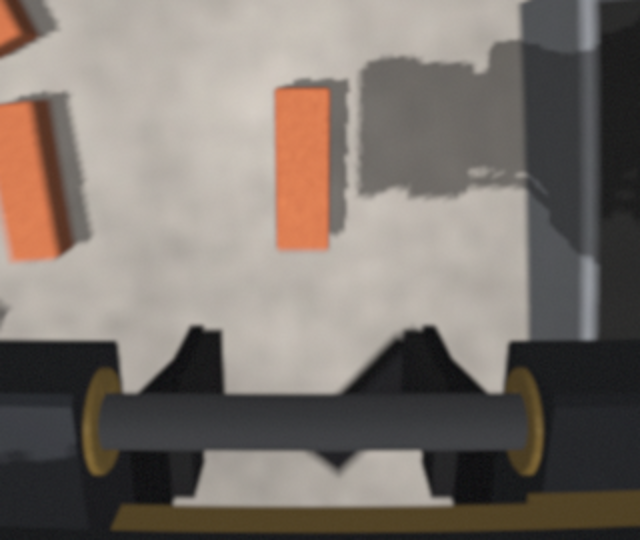

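Request:
{"api": "jog_arm", "payload": {
  "commands": [
    [0.6, -0.02, -0.004, -0.05, 0, 0, 0],
    [0.6, -0.04, -0.009, -0.1, 0, 0, 0],
    [0.6, -0.054, -0.009, -0.16, 0, 0, 0],
    [0.6, -0.054, -0.009, -0.22, 0, 0, 0],
    [0.6, -0.054, -0.009, -0.28, 0, 0, 0]
  ]
}}

```text
time: 26.05
position: [0.5654, -0.2318, 0.0187]
tool_rot: [-0.177, -3.134, -0.002]
ft_force: [1.1, 0.7, -0.3]
grip_width: 0.6
grip_force: 0.0
```

Request:
{"api": "jog_arm", "payload": {
  "commands": [
    [0.6, 0, 0, -0.01, 0, 0, 0],
    [0.6, 0, 0, -0.02, 0, 0, 0],
    [0.6, 0, 0, -0.03, 0, 0, 0],
    [0.6, 0, 0, -0.035, 0, 0, 0],
    [0.6, 0, 0, -0.04, 0, 0, 0]
  ]
}}

```text
time: 26.47
position: [0.5683, -0.2329, 0.0023]
tool_rot: [0.176, 3.134, -0.001]
ft_force: [0.2, -0.4, -1.4]
grip_width: 0.599
grip_force: 0.0
```

Request:
{"api": "jog_arm", "payload": {
  "commands": [
    [0.6, 0, 0, -0.004, 0, 0, 0],
    [0.6, 0, 0, -0.008, 0, 0, 0],
    [0.6, 0, 0, -0.012, 0, 0, 0],
    [0.6, 0, 0, -0.012, 0, 0, 0],
    [0.6, 0, 0, -0.012, 0, 0, 0]
  ]
}}

```text
time: 26.88
position: [0.5672, -0.2324, -0.0048]
tool_rot: [0.177, 3.136, 0.0]
ft_force: [0.0, 0.5, -0.4]
grip_width: 0.599
grip_force: 0.0
```

Request:
{"api": "jog_arm", "payload": {
  "commands": [
    [0.6, 0, 0, -0.006, 0, 0, 0],
    [0.6, 0, 0, -0.012, 0, 0, 0],
    [0.6, 0, 0, -0.018, 0, 0, 0],
    [0.6, 0, 0, -0.02, 0, 0, 0],
    [0.6, 0, 0, -0.02, 0, 0, 0]
  ]
}}

```text
time: 27.3
position: [0.5668, -0.2322, -0.0154]
tool_rot: [-0.177, -3.136, -0.0]
ft_force: [0.1, -0.3, 0.5]
grip_width: 0.6
grip_force: 0.0
```

Request:
{"api": "jog_arm", "payload": {
  "commands": [
    [0, 0, 0, 0, 0, 0, 0],
    [0, 0, 0, 0, 0, 0, 0],
    [0, 0, 0, 0, 0, 0, 0],
    [0, 0, 0, 0, 0, 0, 0],
    [0, 0, 0, 0, 0, 0, 0]
  ],
  "grip_force": 20
}}

```text
time: 27.72
position: [0.5673, -0.2325, -0.0147]
tool_rot: [0.177, 3.136, -0.0]
ft_force: [0.3, -1.0, 0.1]
grip_width: 0.343
grip_force: 20.0
```

Request:
{"api": "jog_arm", "payload": {
  "commands": [
    [0, 0, 0, 0, 0, 0, 0],
    [0, 0, 0, 0, 0, 0, 0],
    [0, 0, 0, 0, 0, 0, 0],
    [0, 0, 0, 0, 0, 0, 0],
    [0, 0, 0, 0, 0, 0, 0]
  ]
}}

```text
time: 28.13
position: [0.5673, -0.2326, -0.0147]
tool_rot: [0.177, 3.136, -0.0]
ft_force: [-0.2, 0.0, 0.5]
grip_width: 0.341
grip_force: 20.0
```

Request:
{"api": "jog_arm", "payload": {
  "commands": [
    [0, 0, 0, 0.04, 0, 0, 0],
    [0, 0, 0, 0.1, 0, 0, 0],
    [0, 0, 0, 0.17, 0, 0, 0],
    [0, 0, 0, 0.24, 0, 0, 0],
    [0, 0, 0, 0.3, 0, 0, 0]
  ],
  "grip_force": 30
}}

```text
time: 28.55
position: [0.5667, -0.2324, 0.1366]
tool_rot: [-0.177, -3.136, -0.0]
ft_force: [0.6, 0.3, -3.4]
grip_width: 0.338
grip_force: 30.0
```

Request:
{"api": "jog_arm", "payload": {
  "commands": [
    [0, 0, 0, 0.04, 0, 0, 0],
    [0, 0, 0, 0.08, 0, 0, 0],
    [0, 0, 0, 0.12, 0, 0, 0],
    [0, 0, 0, 0.14, 0, 0, 0],
    [0, 0, 0, 0.15, 0, 0, 0]
  ]
}}

```text
time: 28.97
position: [0.5675, -0.2326, 0.2112]
tool_rot: [0.176, 3.135, 0.0]
ft_force: [0.5, -0.2, -2.6]
grip_width: 0.337
grip_force: 30.0
```

```bash
cat > lug.py <<'E'
from h import *
e=cam('top','lug.png');s=st();print(s['time'],s['position'],s['grip_width'],s['grip_force'])
g=cv2.cvtColor(e['frame'],cv2.COLOR_RGB2GRAY)
print('lug edge',[(t,w2px(e,[(.705-.169*np.cos(t),.25,.0855+.169*np.sin(t))])[0].round(1).tolist()) for t in (1.2,1.25,1.3,1.4,1.5)])
print(dict(zip(range(138,170),g[138:170,166].tolist())))
E
python3 lug.py
```

```text
29.0167 [ 0.56754181 -0.23255292  0.21113248] 0.336774776615373 29.99904155731201
lug edge [(1.2, [166.9, 163.2]), (1.25, [166.7, 160.2]), (1.3, [166.6, 157.1]), (1.4, [166.4, 151.1]), (1.5, [166.3, 145.1])]
{138: 124, 139: 123, 140: 126, 141: 132, 142: 112, 143: 53, 144: 98, 145: 132, 146: 132, 147: 132, 148: 131, 149: 125, 150: 111, 151: 116, 152: 129, 153: 131, 154: 132, 155: 132, 156: 132, 157: 131, 158: 130, 159: 129, 160: 130, 161: 130, 162: 130, 163: 132, 164: 133, 165: 132, 166: 133, 167: 132, 168: 132, 169: 132}
```

Request:
{"api": "jog_arm", "payload": {
  "commands": [
    [0, -0.01, 0.076, 0, 0, 0, 0.034],
    [0, -0.02, 0.152, 0, 0, 0, 0.068],
    [0, -0.03, 0.228, 0, 0, 0, 0.102],
    [0, -0.04, 0.304, 0, 0, 0, 0.136],
    [0, -0.045, 0.379, 0, 0, 0, 0.17]
  ]
}}

```text
time: 29.43
position: [0.5428, -0.041, 0.2084]
tool_rot: [-0.036, -3.139, -0.0]
ft_force: [0.5, -0.5, -2.3]
grip_width: 0.337
grip_force: 30.0
```

Request:
{"api": "jog_arm", "payload": {
  "commands": [
    [0, 0, 0, -0.07, 0, 0, 0],
    [0, 0, 0, -0.15, 0, 0, 0],
    [0, 0, 0, -0.23, 0, 0, 0],
    [0, 0, 0, -0.3, 0, 0, 0],
    [0, 0, 0, -0.35, 0, 0, 0]
  ]
}}

```text
time: 29.85
position: [0.5409, -0.0426, 0.0302]
tool_rot: [-0.037, -3.135, 0.001]
ft_force: [-0.4, 0.3, -3.3]
grip_width: 0.342
grip_force: 30.0
```

Request:
{"api": "jog_arm", "payload": {
  "commands": [
    [0, 0, 0, -0.004, 0, 0, 0],
    [0, 0, 0, -0.008, 0, 0, 0],
    [0, 0, 0, -0.012, 0, 0, 0],
    [0, 0, 0, -0.015, 0, 0, 0],
    [0, 0, 0, -0.015, 0, 0, 0]
  ]
}}

```text
time: 30.27
position: [0.5452, -0.043, 0.0285]
tool_rot: [0.037, 3.14, 0.001]
ft_force: [0.0, -0.2, -3.0]
grip_width: 0.337
grip_force: 30.0
```

Request:
{"api": "jog_arm", "payload": {
  "commands": [
    [0.5, 0, 0, 0, 0, 0, 0],
    [0.5, 0, 0, 0, 0, 0, 0],
    [0.5, 0, 0, 0, 0, 0, 0],
    [0.5, 0, 0, 0.03, 0, 0, 0],
    [0.5, 0, 0, 0.06, 0, 0, 0]
  ]
}}

```text
time: 30.68
position: [0.5442, -0.043, 0.0578]
tool_rot: [-0.037, -3.14, 0.0]
ft_force: [-0.3, 0.0, 0.6]
grip_width: 0.491
grip_force: 0.0
```

Request:
{"api": "jog_arm", "payload": {
  "commands": [
    [0.5, 0, 0, 0.08, 0, 0, 0],
    [0.5, 0, 0, 0.16, 0, 0, 0],
    [0.5, 0, 0, 0.24, 0, 0, 0],
    [0.5, 0, 0, 0.32, 0, 0, 0],
    [0.5, 0, 0, 0.38, 0, 0, 0]
  ]
}}

```text
time: 31.1
position: [0.5456, -0.0434, 0.252]
tool_rot: [0.038, 3.137, 0.002]
ft_force: [0.0, 0.0, 0.3]
grip_width: 0.499
grip_force: 0.0
```

```bash
python3 lug.py
python3 - <<'E'
from blk import *
blocks(load('lug'),.066)
E
```

```text
31.15 [ 0.54860787 -0.04347422  0.25724118] 0.49983868890385735 0.0
lug edge [(1.2, [166.9, 163.2]), (1.25, [166.7, 160.2]), (1.3, [166.6, 157.1]), (1.4, [166.4, 151.1]), (1.5, [166.3, 145.1])]
{138: 118, 139: 117, 140: 120, 141: 125, 142: 105, 143: 51, 144: 92, 145: 126, 146: 125, 147: 125, 148: 125, 149: 120, 150: 105, 151: 110, 152: 122, 153: 126, 154: 126, 155: 126, 156: 125, 157: 125, 158: 123, 159: 123, 160: 124, 161: 123, 162: 124, 163: 125, 164: 125, 165: 127, 166: 126, 167: 126, 168: 126, 169: 125}
31.15 [ 0.54860787 -0.04347422  0.25724118] [ 3.2052739  -1.98744257  3.54605065] 0.49983868890385735
[[-1.     0.024  0.013]
 [ 0.024  1.     0.002]
 [-0.013  0.003 -1.   ]]
block 245 [ 548.6 -378.4] [28. 84.] yaw -4.0 bbox [373 189  10  27]
block 265 [ 434.8 -389.4] [85. 29.] yaw 18.6 bbox [374 224  20  29]
```

Request:
{"api": "jog_arm", "payload": {
  "commands": [
    [0, 0, 0.02, 0.06, 0, 0, 0],
    [0, 0, 0.04, 0.12, 0, 0, 0],
    [0, 0, 0.06, 0.18, 0, 0, 0],
    [0, 0, 0.09, 0.24, 0, 0, 0],
    [0, 0, 0.12, 0.25, 0, 0, 0]
  ]
}}

```text
time: 31.57
position: [0.5465, 0.017, 0.3783]
tool_rot: [0.039, 3.133, 0.003]
ft_force: [-0.3, 0.9, 0.5]
grip_width: 0.207
grip_force: 0.0
```

Request:
{"api": "jog_arm", "payload": {
  "commands": [
    [0, 0.07, 0, 0, 0, 0, 0],
    [0, 0.14, 0, 0, 0, 0, 0],
    [0, 0.21, 0, 0, 0, 0, 0],
    [0, 0.29, 0, 0, 0, 0, 0],
    [0, 0.36, 0, 0, 0, 0, 0]
  ]
}}

```text
time: 31.98
position: [0.7267, 0.0181, 0.372]
tool_rot: [0.034, 3.141, 0.001]
ft_force: [0.3, -0.3, 1.9]
grip_width: 0.001
grip_force: 0.0
```

Run:
```python
from h import *
s=st();print(s['time'],s['position'],s['ft_force'],s['grip_width'],s['tool_rot'])
e=cam('scene','s9.png')
for t in (1.4,1.5,1.54): print(t,w2px(e,[(.703-.255*np.cos(t),y,.0855+.255*np.sin(t)) for y in (-.02,.09)]).round(1).tolist())
g=cv2.cvtColor(e['frame'],cv2.COLOR_RGB2GRAY)
for c in (255,265,295,300): print(c,dict(zip(range(156,176),g[156:176,c].tolist())))
```

```text
31.9833 [0.72667093 0.0180533  0.37198043] [ 0.25940722 -0.34885681  1.87640241] 0.0009477164391417895 [3.35936179e-02 3.14115908e+00 7.26880409e-04]
1.4 [[251.7, 154.1], [300.4, 154.5]]
1.5 [[251.7, 161.3], [301.4, 161.6]]
1.54 [[251.7, 164.5], [301.8, 164.8]]
255 {156: 204, 157: 205, 158: 204, 159: 205, 160: 205, 161: 206, 162: 203, 163: 186, 164: 164, 165: 161, 166: 172, 167: 167, 168: 140, 169: 118, 170: 109, 171: 107, 172: 110, 173: 120, 174: 122, 175: 110}
265 {156: 152, 157: 154, 158: 157, 159: 160, 160: 162, 161: 163, 162: 160, 163: 143, 164: 122, 165: 118, 166: 126, 167: 124, 168: 120, 169: 127, 170: 140, 171: 151, 172: 154, 173: 150, 174: 135, 175: 114}
295 {156: 152, 157: 151, 158: 153, 159: 155, 160: 155, 161: 156, 162: 156, 163: 150, 164: 132, 165: 119, 166: 123, 167: 124, 168: 119, 169: 122, 170: 137, 171: 147, 172: 148, 173: 143, 174: 134, 175: 114}
300 {156: 154, 157: 154, 158: 156, 159: 156, 160: 155, 161: 153, 162: 151, 163: 142, 164: 126, 165: 117, 166: 123, 167: 124, 168: 119, 169: 121, 170: 136, 171: 148, 172: 150, 173: 147, 174: 136, 175: 115}
```

Request:
{"api": "jog_arm", "payload": {
  "commands": [
    [0, 0, 0, -0.03, 0, 0, 0],
    [0, 0, 0, -0.06, 0, 0, 0],
    [0, 0, 0, -0.09, 0, 0, 0],
    [0, 0, 0, -0.12, 0, 0, 0],
    [0, 0, 0, -0.15, 0, 0, 0]
  ]
}}

```text
time: 32.45
position: [0.7248, 0.0169, 0.2969]
tool_rot: [0.037, 3.141, -0.0]
ft_force: [-0.2, 0.5, 0.5]
grip_width: 0.005
grip_force: 0.0
```

Request:
{"api": "jog_arm", "payload": {
  "commands": [
    [0, -0.009, 0, 0, 0, 0, 0],
    [0, -0.018, 0, 0, 0, 0, 0],
    [0, -0.027, 0, 0, 0, 0, 0],
    [0, -0.036, 0, 0, 0, 0, 0],
    [0, -0.045, 0, 0, 0, 0, 0]
  ]
}}

```text
time: 32.87
position: [0.7038, 0.0173, 0.2987]
tool_rot: [0.036, 3.136, 0.0]
ft_force: [6.8, 0.3, -5.4]
grip_width: 0.0
grip_force: 3.3
```

Request:
{"api": "jog_arm", "payload": {
  "commands": [
    [0, -0.009, 0, 0, 0, 0, 0],
    [0, -0.018, 0, 0, 0, 0, 0],
    [0, -0.027, 0, 0, 0, 0, 0],
    [0, -0.036, 0, 0, 0, 0, 0],
    [0, -0.045, 0, 0, 0, 0, 0]
  ]
}}

```text
time: 33.28
position: [0.6815, 0.0173, 0.2986]
tool_rot: [0.036, 3.135, 0.0]
ft_force: [7.6, 0.9, -6.1]
grip_width: 0.001
grip_force: 3.6
```

```bash
python3 lug.py;  python3 - <<'E'
from h import *
e=load('lug');g=cv2.cvtColor(e['frame'],cv2.COLOR_RGB2GRAY)
for r in range(142,172,2): print(r,g[r,160:186].tolist())
E
```

```text
33.3333 [0.68027833 0.01723602 0.29899978] 0.0037850163799628307 0.8677257411181927
lug edge [(1.2, [166.9, 163.2]), (1.25, [166.7, 160.2]), (1.3, [166.6, 157.1]), (1.4, [166.4, 151.1]), (1.5, [166.3, 145.1])]
{138: 120, 139: 118, 140: 117, 141: 119, 142: 119, 143: 120, 144: 121, 145: 121, 146: 120, 147: 119, 148: 119, 149: 122, 150: 126, 151: 111, 152: 68, 153: 93, 154: 108, 155: 87, 156: 77, 157: 76, 158: 89, 159: 115, 160: 125, 161: 125, 162: 125, 163: 125, 164: 127, 165: 127, 166: 127, 167: 127, 168: 127, 169: 126}
142 [131, 133, 129, 127, 125, 122, 119, 119, 118, 118, 121, 121, 123, 123, 124, 122, 121, 121, 121, 120, 122, 123, 125, 124, 124, 123]
144 [128, 130, 128, 125, 123, 122, 121, 120, 120, 120, 121, 122, 124, 123, 123, 122, 121, 120, 120, 120, 120, 119, 118, 118, 116, 117]
146 [127, 128, 126, 124, 122, 120, 120, 120, 120, 120, 119, 118, 119, 118, 118, 118, 119, 121, 122, 121, 121, 119, 119, 118, 117, 118]
148 [128, 125, 124, 122, 120, 120, 119, 118, 119, 118, 118, 117, 117, 118, 120, 121, 122, 123, 124, 125, 125, 125, 126, 124, 124, 123]
150 [125, 122, 122, 124, 124, 125, 
[... 632 characters left out ...]
26, 126, 120, 119, 116, 125, 124, 123, 118, 124, 125, 125, 126, 126, 119]
162 [131, 132, 132, 130, 127, 125, 125, 125, 125, 126, 126, 127, 114, 96, 98, 88, 89, 125, 124, 90, 81, 113, 125, 126, 122, 92]
164 [129, 129, 130, 129, 127, 126, 127, 128, 128, 130, 129, 128, 116, 72, 76, 73, 67, 122, 126, 89, 49, 83, 124, 126, 69, 68]
166 [126, 126, 127, 128, 128, 127, 127, 127, 128, 130, 131, 131, 130, 90, 76, 75, 70, 90, 113, 103, 42, 83, 127, 116, 66, 47]
168 [123, 124, 126, 127, 127, 128, 127, 128, 129, 131, 132, 132, 130, 97, 75, 74, 71, 63, 74, 125, 61, 68, 77, 76, 65, 59]
170 [124, 125, 125, 125, 126, 126, 127, 127, 129, 131, 131, 131, 129, 116, 73, 75, 73, 65, 73, 129, 79, 77, 79, 78, 76, 76]
```

Request:
{"api": "jog_arm", "payload": {
  "commands": [
    [0, -0.008, 0, 0, 0, 0, 0],
    [0, -0.015, 0, 0, 0, 0, 0],
    [0, -0.022, 0, 0, 0, 0, 0],
    [0, -0.029, 0, 0, 0, 0, 0],
    [0, -0.035, 0, 0, 0, 0, 0]
  ]
}}

```text
time: 33.75
position: [0.6631, 0.0171, 0.2986]
tool_rot: [0.036, 3.138, 0.001]
ft_force: [4.5, 0.7, -3.7]
grip_width: 0.003
grip_force: 2.5
```

Request:
{"api": "jog_arm", "payload": {
  "commands": [
    [0, 0.01, 0, 0, 0, 0, 0],
    [0, 0.03, 0, 0.04, 0, 0, 0],
    [0, 0.03, 0, 0.09, 0, 0, 0],
    [0, 0.03, 0, 0.15, 0, 0, 0],
    [0, 0.03, 0, 0.18, 0, 0, 0]
  ]
}}

```text
time: 34.17
position: [0.6773, 0.0165, 0.3921]
tool_rot: [0.037, 3.138, -0.001]
ft_force: [0.0, -0.7, 0.8]
grip_width: 0.004
grip_force: 0.0
```

Request:
{"api": "jog_arm", "payload": {
  "commands": [
    [0.6, -0.07, -0.03, 0, 0, 0, 0],
    [0.6, -0.14, -0.07, 0, 0, 0, 0],
    [0.6, -0.2, -0.14, -0.02, 0, 0, 0],
    [0.6, -0.24, -0.2, -0.06, 0, 0, 0],
    [0.6, -0.26, -0.26, -0.1, 0, 0, 0]
  ]
}}

```text
time: 34.58
position: [0.5457, -0.1142, 0.34]
tool_rot: [0.036, 3.138, 0.003]
ft_force: [0.9, -2.1, -0.3]
grip_width: 0.294
grip_force: 0.0
```

Request:
{"api": "jog_arm", "payload": {
  "commands": [
    [0.6, 0.02, -0.07, -0.02, 0, 0, 0],
    [0.6, 0.03, -0.14, -0.04, 0, 0, 0],
    [0.6, 0.04, -0.21, -0.06, 0, 0, 0],
    [0.6, 0.04, -0.28, -0.08, 0, 0, 0],
    [0.6, 0.04, -0.36, -0.1, 0, 0, 0]
  ]
}}

```text
time: 35.0
position: [0.5677, -0.293, 0.2886]
tool_rot: [0.033, 3.141, 0.002]
ft_force: [0.5, -0.9, 0.6]
grip_width: 0.587
grip_force: 0.0
```

```bash
python3 lug.py;  python3 - <<'E'
from blk import *
blocks(load('lug'))
print('inside'); blocks(load('lug'),.066,20)
E
```

```text
35.05 [ 0.5625803  -0.30419902  0.28590495] 0.5898945907764416 0.0
lug edge [(1.2, [166.9, 163.2]), (1.25, [166.7, 160.2]), (1.3, [166.6, 157.1]), (1.4, [166.4, 151.1]), (1.5, [166.3, 145.1])]
{138: 123, 139: 121, 140: 121, 141: 123, 142: 124, 143: 124, 144: 125, 145: 124, 146: 125, 147: 123, 148: 122, 149: 123, 150: 124, 151: 126, 152: 127, 153: 130, 154: 131, 155: 130, 156: 127, 157: 114, 158: 75, 159: 78, 160: 100, 161: 128, 162: 126, 163: 128, 164: 131, 165: 132, 166: 132, 167: 131, 168: 131, 169: 131}
35.05 [ 0.5625803  -0.30419902  0.28590495] [-3.8774807  -3.21729573 -0.3982477 ] 0.5898945907764416
[[-0.999  0.035 -0.004]
 [ 0.035  0.999 -0.006]
 [ 0.004 -0.006 -1.   ]]
block 265 [554.2 -44.5] [32. 91.] yaw -1.4 bbox [265 191  11  29]
block 263 [ 438.7 -399.4] [88. 30.] yaw 17.7 bbox [376 224  18  29]
inside
block 265 [547.6 -43.1] [31. 89.] yaw -1.4 bbox [265 191  11  29]
block 263 [ 434.9 -389.3] [85. 29.] yaw 17.7 bbox [376 224  18  29]
```

Request:
{"api": "jog_arm", "payload": {
  "commands": [
    [0.6, -0.005, -0.06, -0.02, 0, 0, -0.02],
    [0.6, -0.01, -0.12, -0.08, 0, 0, -0.04],
    [0.6, -0.02, -0.185, -0.15, 0, 0, -0.07],
    [0.6, -0.024, -0.187, -0.22, 0, 0, -0.07],
    [0.6, -0.024, -0.187, -0.29, 0, 0, -0.07]
  ]
}}

```text
time: 35.47
position: [0.5525, -0.3903, 0.1424]
tool_rot: [-0.104, -3.139, 0.003]
ft_force: [-0.2, -0.4, -1.0]
grip_width: 0.599
grip_force: 0.0
```

```bash
python3 lug.py;  python3 blk.py wrist w14
```

```text
35.5167 [ 0.55038116 -0.38501674  0.13432286] 0.5991288947371246 0.0
lug edge [(1.2, [166.9, 163.2]), (1.25, [166.7, 160.2]), (1.3, [166.6, 157.1]), (1.4, [166.4, 151.1]), (1.5, [166.3, 145.1])]
{138: 123, 139: 121, 140: 121, 141: 122, 142: 124, 143: 123, 144: 124, 145: 123, 146: 123, 147: 122, 148: 122, 149: 122, 150: 123, 151: 125, 152: 127, 153: 129, 154: 131, 155: 130, 156: 126, 157: 119, 158: 95, 159: 77, 160: 99, 161: 127, 162: 126, 163: 127, 164: 128, 165: 131, 166: 131, 167: 131, 168: 130, 169: 130}
35.5167 [ 0.55038116 -0.38501674  0.13432286] [-2.3183978   2.84285683 -5.29773203] 0.5991288947371246
[[-0.998  0.064 -0.01 ]
 [ 0.064  0.998  0.006]
 [ 0.01   0.005 -1.   ]]
block 3033 [ 440.8 -400.5] [89. 29.] yaw 18.3 bbox [200  16  64 102]
block 2382 [ 556.2 -390.9] [29. 90.] yaw -2.3 bbox [235 143  31  87]
```

Request:
{"api": "jog_arm", "payload": {
  "commands": [
    [0.6, 0.004, 0, -0.08, 0, 0, 0],
    [0.6, 0.004, 0, -0.16, 0, 0, 0],
    [0.6, 0.004, 0, -0.23, 0, 0, 0],
    [0.6, 0.004, 0, -0.28, 0, 0, 0],
    [0.6, 0.004, 0, -0.312, 0, 0, 0]
  ]
}}

```text
time: 35.98
position: [0.5584, -0.3847, -0.0134]
tool_rot: [-0.091, -3.14, -0.002]
ft_force: [0.2, -0.1, 0.3]
grip_width: 0.599
grip_force: 0.0
```

Request:
{"api": "jog_arm", "payload": {
  "commands": [
    [0.6, 0, 0, 0, 0, 0, 0],
    [0, 0, 0, 0, 0, 0, 0],
    [0, 0, 0, 0, 0, 0, 0],
    [0, 0, 0, 0, 0, 0, 0],
    [0, 0, 0, 0, 0, 0, 0]
  ],
  "grip_force": 25
}}

```text
time: 36.4
position: [0.5587, -0.3883, -0.0104]
tool_rot: [0.094, 3.136, -0.005]
ft_force: [-0.4, -2.2, 1.4]
grip_width: 0.378
grip_force: 1.3
```

Request:
{"api": "jog_arm", "payload": {
  "commands": [
    [0, 0, 0, 0, 0, 0, 0],
    [0, 0, 0, 0, 0, 0, 0],
    [0, 0, 0, 0, 0, 0, 0],
    [0, 0, 0, 0.02, 0, 0, 0],
    [0, 0, 0, 0.05, 0, 0, 0]
  ],
  "grip_force": 30
}}

```text
time: 36.82
position: [0.556, -0.3842, 0.0108]
tool_rot: [-0.094, -3.137, -0.005]
ft_force: [-0.2, 0.5, -1.3]
grip_width: 0.335
grip_force: 30.0
```

Request:
{"api": "jog_arm", "payload": {
  "commands": [
    [0, 0, 0, 0.07, 0, 0, 0],
    [0, 0, 0, 0.14, 0, 0, 0],
    [0, 0, 0, 0.21, 0, 0, 0],
    [0, 0, 0, 0.28, 0, 0, 0],
    [0, 0, 0, 0.34, 0, 0, 0]
  ]
}}

```text
time: 37.23
position: [0.5572, -0.3857, 0.1854]
tool_rot: [0.094, 3.139, 0.001]
ft_force: [0.5, 0.3, -0.9]
grip_width: 0.337
grip_force: 30.0
```

```bash
python3 lug.py
```

```text
37.2833 [ 0.55948902 -0.38802504  0.19195202] 0.33767216044051074 29.997996389865875
lug edge [(1.2, [166.9, 163.2]), (1.25, [166.7, 160.2]), (1.3, [166.6, 157.1]), (1.4, [166.4, 151.1]), (1.5, [166.3, 145.1])]
{138: 123, 139: 121, 140: 121, 141: 122, 142: 123, 143: 124, 144: 124, 145: 123, 146: 123, 147: 122, 148: 122, 149: 122, 150: 124, 151: 125, 152: 127, 153: 129, 154: 131, 155: 130, 156: 127, 157: 117, 158: 119, 159: 118, 160: 94, 161: 76, 162: 97, 163: 124, 164: 124, 165: 125, 166: 128, 167: 131, 168: 130, 169: 130}
```

Request:
{"api": "jog_arm", "payload": {
  "commands": [
    [0, -0.005, 0.08, 0, 0, 0, 0.02],
    [0, -0.01, 0.16, 0, 0, 0, 0.04],
    [0, -0.015, 0.24, 0, 0, 0, 0.06],
    [0, -0.02, 0.32, 0, 0, 0, 0.07],
    [0, -0.024, 0.4, 0, 0, 0, 0.07]
  ]
}}

```text
time: 37.7
position: [0.5442, -0.1839, 0.182]
tool_rot: [-0.037, -3.141, -0.002]
ft_force: [0.4, 0.2, -1.0]
grip_width: 0.337
grip_force: 30.0
```

Request:
{"api": "jog_arm", "payload": {
  "commands": [
    [0, 0, 0.08, 0, 0, 0, 0],
    [0, 0, 0.16, 0, 0, 0, 0],
    [0, 0, 0.24, 0, 0, 0, 0],
    [0, 0, 0.32, 0, 0, 0, 0],
    [0, 0, 0.42, 0, 0, 0, 0]
  ]
}}

```text
time: 38.12
position: [0.5443, 0.0173, 0.1826]
tool_rot: [-0.038, -3.141, -0.002]
ft_force: [-0.0, 0.3, -1.3]
grip_width: 0.336
grip_force: 30.0
```

```bash
python3 lug.py
```

```text
38.1667 [0.54417786 0.02984174 0.18199034] 0.33368625741509883 30.00121772289276
lug edge [(1.2, [166.9, 163.2]), (1.25, [166.7, 160.2]), (1.3, [166.6, 157.1]), (1.4, [166.4, 151.1]), (1.5, [166.3, 145.1])]
{138: 114, 139: 112, 140: 111, 141: 114, 142: 114, 143: 114, 144: 115, 145: 115, 146: 114, 147: 112, 148: 113, 149: 113, 150: 115, 151: 116, 152: 117, 153: 120, 154: 121, 155: 121, 156: 121, 157: 113, 158: 99, 159: 109, 160: 108, 161: 86, 162: 69, 163: 87, 164: 114, 165: 114, 166: 116, 167: 119, 168: 121, 169: 121}
```

Request:
{"api": "jog_arm", "payload": {
  "commands": [
    [0, 0, 0, -0.07, 0, 0, 0],
    [0, 0, 0, -0.14, 0, 0, 0],
    [0, 0, 0, -0.21, 0, 0, 0],
    [0, 0, 0, -0.27, 0, 0, 0],
    [0, 0, 0, -0.3, 0, 0, 0]
  ]
}}

```text
time: 38.58
position: [0.5438, 0.0158, 0.0293]
tool_rot: [-0.037, -3.139, 0.0]
ft_force: [-0.1, 0.1, -2.0]
grip_width: 0.339
grip_force: 30.0
```

```bash
python3 lug.py
python3 - <<'E'
from h import *
e=load('lug');g=cv2.cvtColor(e['frame'],cv2.COLOR_RGB2GRAY)
for r in range(156,186,2): print(r,g[r,160:186].tolist())
for t in (.8,.9,1.,1.1): print(t,w2px(e,[(.526+r*np.cos(t),.2325,.055+r*np.sin(t)) for r in (.205,.15)]).round(1).tolist())
E
```

```text
38.6333 [0.54267061 0.0155132  0.02785701] 0.33454470374521533 29.993833601474762
lug edge [(1.2, [166.9, 163.2]), (1.25, [166.7, 160.2]), (1.3, [166.6, 157.1]), (1.4, [166.4, 151.1]), (1.5, [166.3, 145.1])]
{138: 114, 139: 112, 140: 112, 141: 113, 142: 114, 143: 115, 144: 115, 145: 115, 146: 115, 147: 113, 148: 113, 149: 114, 150: 114, 151: 116, 152: 118, 153: 120, 154: 121, 155: 122, 156: 121, 157: 117, 158: 103, 159: 95, 160: 114, 161: 102, 162: 67, 163: 88, 164: 115, 165: 114, 166: 113, 167: 117, 168: 122, 169: 121}
156 [124, 123, 123, 121, 122, 121, 121, 120, 119, 117, 115, 115, 114, 116, 117, 117, 118, 119, 120, 121, 121, 121, 120, 119, 119, 117]
158 [123, 124, 121, 117, 110, 102, 103, 103, 103, 102, 97, 97, 98, 97, 97, 99, 101, 102, 101, 95, 95, 95, 95, 96, 94, 97]
160 [123, 126, 111, 111, 112, 112, 114, 114, 112, 112, 111, 112, 111, 110, 111, 111, 112, 112, 111, 111, 109, 106, 107, 109, 114, 107]
162 [125, 126, 124, 122, 68, 68, 67, 68, 69, 69, 70, 69, 68, 67, 68, 68, 69, 70, 69, 79, 70, 64, 111, 120, 117, 86]
164 [124, 124, 124, 122, 90, 115, 115, 114, 114, 114, 115, 115, 11
[... 755 characters left out ...]
 127, 125, 124, 123, 112, 85, 105, 112, 107, 119, 108, 108, 71, 71, 71, 72]
178 [119, 119, 121, 122, 124, 125, 127, 128, 128, 126, 125, 125, 126, 124, 123, 79, 101, 111, 109, 98, 73, 70, 69, 70, 71, 71]
180 [122, 122, 123, 124, 125, 125, 125, 124, 124, 122, 122, 123, 123, 123, 123, 96, 96, 108, 113, 86, 74, 73, 72, 73, 73, 73]
182 [74, 74, 74, 74, 74, 74, 74, 72, 71, 71, 71, 73, 73, 74, 73, 72, 85, 106, 113, 104, 76, 75, 76, 75, 76, 74]
184 [76, 77, 76, 74, 74, 75, 74, 74, 74, 73, 73, 74, 74, 74, 75, 75, 72, 102, 112, 108, 71, 75, 76, 75, 74, 75]
0.8 [[175.5, 158.2], [177.5, 174.2]]
0.9 [[174.7, 162.2], [177.0, 177.2]]
1.0 [[174.0, 166.8], [176.5, 180.6]]
1.1 [[173.4, 172.0], [176.1, 184.4]]
```

Request:
{"api": "jog_arm", "payload": {
  "commands": [
    [0.5, 0, 0, 0, 0, 0, 0],
    [0.5, 0, 0, 0, 0, 0, 0],
    [0.5, 0, 0, 0, 0, 0, 0],
    [0.5, 0, 0, 0.03, 0, 0, 0],
    [0.5, 0, 0, 0.06, 0, 0, 0]
  ]
}}

```text
time: 39.05
position: [0.5453, 0.0155, 0.0633]
tool_rot: [0.037, 3.141, 0.001]
ft_force: [0.4, 0.1, 0.3]
grip_width: 0.498
grip_force: 0.0
```

Request:
{"api": "jog_arm", "payload": {
  "commands": [
    [0.5, 0, 0, 0.07, 0, 0, 0],
    [0.5, 0, 0, 0.14, 0, 0, 0],
    [0.5, 0, 0, 0.21, 0, 0, 0],
    [0.5, 0, 0, 0.28, 0, 0, 0],
    [0.5, 0, 0, 0.33, 0, 0, 0]
  ]
}}

```text
time: 39.47
position: [0.5465, 0.015, 0.2321]
tool_rot: [0.038, 3.136, 0.004]
ft_force: [0.8, 1.3, 0.3]
grip_width: 0.503
grip_force: 0.0
```

Request:
{"api": "jog_arm", "payload": {
  "commands": [
    [0.6, 0, -0.08, 0, 0, 0, 0],
    [0.6, 0, -0.16, 0, 0, 0, 0],
    [0.6, 0, -0.24, 0, 0, 0, 0],
    [0.6, 0, -0.32, 0, 0, 0, 0],
    [0.6, 0, -0.4, 0, 0, 0, 0]
  ]
}}

```text
time: 39.88
position: [0.5454, -0.1863, 0.2291]
tool_rot: [0.036, 3.138, 0.002]
ft_force: [0.8, 0.3, 0.7]
grip_width: 0.599
grip_force: 0.0
```

Request:
{"api": "jog_arm", "payload": {
  "commands": [
    [0.6, -0.04, -0.07, 0, 0, 0, 0.13],
    [0.6, -0.08, -0.14, 0, 0, 0, 0.26],
    [0.6, -0.12, -0.21, 0, 0, 0, 0.39],
    [0.6, -0.16, -0.28, 0, 0, 0, 0.52],
    [0.6, -0.2, -0.35, 0, 0, 0, 0.65]
  ]
}}

```text
time: 40.3
position: [0.4443, -0.3612, 0.2288]
tool_rot: [-0.5, 3.098, -0.0]
ft_force: [0.4, 0.6, 0.4]
grip_width: 0.597
grip_force: 0.0
```

```bash
python3 lug.py;  python3 - <<'E'
from blk import *
blocks(load('lug'),.066,20)
E
python3 blk.py wrist w15 | tail -3
```

```text
40.35 [ 0.43687288 -0.3708411   0.22943851] 0.599259840185663 0.0
lug edge [(1.2, [166.9, 163.2]), (1.25, [166.7, 160.2]), (1.3, [166.6, 157.1]), (1.4, [166.4, 151.1]), (1.5, [166.3, 145.1])]
{138: 120, 139: 117, 140: 116, 141: 118, 142: 120, 143: 119, 144: 121, 145: 121, 146: 119, 147: 118, 148: 119, 149: 118, 150: 119, 151: 120, 152: 123, 153: 125, 154: 126, 155: 127, 156: 126, 157: 125, 158: 114, 159: 96, 160: 114, 161: 109, 162: 81, 163: 91, 164: 119, 165: 119, 166: 119, 167: 121, 168: 124, 169: 127}
40.35 [ 0.43687288 -0.3708411   0.22943851] [-5.33076203 -4.32770574  1.23410624] 0.599259840185663
[[-0.955 -0.296  0.001]
 [-0.296  0.955 -0.006]
 [ 0.001 -0.006 -1.   ]]
block 268 [547.6 -44.5] [28. 89.] yaw -1.7 bbox [266 191  10  29]
block 278 [544.3  15.2] [28. 86.] yaw -1.4 bbox [247 193  10  28]
 [-0.296  0.955 -0.006]
 [ 0.001 -0.006 -1.   ]]
block 1509 [ 439.4 -401.4] [88. 29.] yaw 18.2 bbox [222 124  25  68]
```

Request:
{"api": "jog_arm", "payload": {
  "commands": [
    [0.6, -0.006, -0.04, -0.05, 0, 0, 0.02],
    [0.6, -0.012, -0.08, -0.11, 0, 0, 0.03],
    [0.6, -0.012, -0.08, -0.18, 0, 0, 0.03],
    [0.6, -0.012, -0.08, -0.25, 0, 0, 0.03],
    [0.6, -0.012, -0.08, -0.3, 0, 0, 0.03]
  ]
}}

```text
time: 40.82
position: [0.4403, -0.4015, 0.0796]
tool_rot: [-0.517, 3.094, -0.006]
ft_force: [-0.7, -0.2, -0.3]
grip_width: 0.604
grip_force: 0.0
```

Request:
{"api": "jog_arm", "payload": {
  "commands": [
    [0.6, 0, 0, -0.05, 0, 0, 0],
    [0.6, 0, 0, -0.1, 0, 0, 0],
    [0.6, 0, 0, -0.15, 0, 0, 0],
    [0.6, 0, 0, -0.184, 0, 0, 0],
    [0.6, 0, 0, -0.184, 0, 0, 0]
  ]
}}

```text
time: 41.23
position: [0.4373, -0.3978, -0.0164]
tool_rot: [0.519, -3.095, -0.006]
ft_force: [-0.9, 1.4, 0.0]
grip_width: 0.597
grip_force: 0.0
```

Request:
{"api": "jog_arm", "payload": {
  "commands": [
    [0, 0, 0, 0, 0, 0, 0],
    [0, 0, 0, 0, 0, 0, 0],
    [0, 0, 0, 0, 0, 0, 0],
    [0, 0, 0, 0, 0, 0, 0],
    [0, 0, 0, 0, 0, 0, 0]
  ],
  "grip_force": 25
}}

```text
time: 41.65
position: [0.4406, -0.4005, -0.0123]
tool_rot: [-0.52, 3.096, -0.004]
ft_force: [1.2, -1.2, 4.0]
grip_width: 0.335
grip_force: 25.0
```

Request:
{"api": "jog_arm", "payload": {
  "commands": [
    [0, 0, 0, 0, 0, 0, 0],
    [0, 0, 0, 0, 0, 0, 0],
    [0, 0, 0, 0.02, 0, 0, 0],
    [0, 0, 0, 0.07, 0, 0, 0],
    [0, 0, 0, 0.13, 0, 0, 0]
  ],
  "grip_force": 30
}}

```text
time: 42.07
position: [0.4369, -0.3972, 0.0492]
tool_rot: [0.519, -3.093, -0.008]
ft_force: [-0.1, -0.2, -2.1]
grip_width: 0.336
grip_force: 30.0
```

Request:
{"api": "jog_arm", "payload": {
  "commands": [
    [0, 0, 0, 0.07, 0, 0, 0],
    [0, 0, 0, 0.14, 0, 0, 0],
    [0, 0, 0, 0.2, 0, 0, 0],
    [0, 0, 0, 0.26, 0, 0, 0],
    [0, 0, 0, 0.28, 0, 0, 0]
  ]
}}

```text
time: 42.48
position: [0.4406, -0.4006, 0.196]
tool_rot: [-0.519, 3.094, -0.007]
ft_force: [1.3, -0.8, -0.6]
grip_width: 0.34
grip_force: 30.0
```

Request:
{"api": "jog_arm", "payload": {
  "commands": [
    [0, 0.014, 0.064, 0.01, 0, 0, -0.045],
    [0, 0.028, 0.128, 0.02, 0, 0, -0.09],
    [0, 0.042, 0.192, 0.03, 0, 0, -0.135],
    [0, 0.056, 0.256, 0.04, 0, 0, -0.18],
    [0, 0.07, 0.32, 0.04, 0, 0, -0.226]
  ]
}}

```text
time: 42.9
position: [0.4739, -0.2376, 0.2105]
tool_rot: [0.334, -3.123, -0.001]
ft_force: [1.1, -0.7, -2.1]
grip_width: 0.335
grip_force: 30.0
```

Request:
{"api": "jog_arm", "payload": {
  "commands": [
    [0, 0.014, 0.064, 0, 0, 0, -0.045],
    [0, 0.028, 0.128, 0, 0, 0, -0.09],
    [0, 0.042, 0.192, 0, 0, 0, -0.135],
    [0, 0.056, 0.256, 0, 0, 0, -0.18],
    [0, 0.07, 0.32, 0, 0, 0, -0.226]
  ]
}}

```text
time: 43.32
position: [0.5083, -0.0776, 0.2095]
tool_rot: [0.149, -3.136, -0.001]
ft_force: [1.1, 0.2, -3.3]
grip_width: 0.342
grip_force: 30.0
```

Request:
{"api": "jog_arm", "payload": {
  "commands": [
    [0, 0.014, 0.064, 0, 0, 0, -0.045],
    [0, 0.028, 0.128, 0, 0, 0, -0.09],
    [0, 0.042, 0.192, 0, 0, 0, -0.135],
    [0, 0.056, 0.256, 0, 0, 0, -0.18],
    [0, 0.07, 0.318, 0, 0, 0, -0.226]
  ]
}}

```text
time: 43.73
position: [0.5432, 0.0813, 0.2093]
tool_rot: [-0.037, -3.139, 0.0]
ft_force: [0.7, 0.8, -3.1]
grip_width: 0.335
grip_force: 30.0
```

Request:
{"api": "jog_arm", "payload": {
  "commands": [
    [0, 0, 0, -0.07, 0, 0, 0],
    [0, 0, 0, -0.14, 0, 0, 0],
    [0, 0, 0, -0.21, 0, 0, 0],
    [0, 0, 0, -0.28, 0, 0, 0],
    [0, 0, 0, -0.34, 0, 0, 0]
  ]
}}

```text
time: 44.15
position: [0.5426, 0.0793, 0.0375]
tool_rot: [-0.035, -3.139, 0.001]
ft_force: [-0.2, 0.2, -2.5]
grip_width: 0.337
grip_force: 30.0
```

```bash
python3 lug.py;  python3 - <<'E'
from blk import *
blocks(load('lug'),.066,20)
E
```

```text
44.2 [0.54157271 0.07941902 0.0329257 ] 0.33927049939893306 29.99433785676956
lug edge [(1.2, [166.9, 163.2]), (1.25, [166.7, 160.2]), (1.3, [166.6, 157.1]), (1.4, [166.4, 151.1]), (1.5, [166.3, 145.1])]
{138: 114, 139: 112, 140: 112, 141: 113, 142: 114, 143: 115, 144: 115, 145: 116, 146: 114, 147: 113, 148: 113, 149: 113, 150: 114, 151: 116, 152: 118, 153: 119, 154: 121, 155: 120, 156: 121, 157: 120, 158: 109, 159: 92, 160: 108, 161: 104, 162: 76, 163: 87, 164: 114, 165: 113, 166: 114, 167: 116, 168: 119, 169: 121}
44.2 [0.54157271 0.07941902 0.0329257 ] [ 3.07799738  0.485736   -5.30818947] 0.33927049939893306
[[-1.     0.022 -0.005]
 [ 0.022  1.    -0.   ]
 [ 0.005 -0.    -1.   ]]
block 265 [547.6 -44.4] [28. 89.] yaw -1.7 bbox [266 191  10  29]
block 41 [512.3   9.7] [16. 22.] yaw -1.4 bbox [251 213   6   8]
```

Request:
{"api": "jog_arm", "payload": {
  "commands": [
    [0, 0.005, 0, 0, 0, 0, 0],
    [0, 0.01, 0, -0.003, 0, 0, 0],
    [0, 0.01, 0, -0.006, 0, 0, 0],
    [0, 0.01, 0, -0.01, 0, 0, 0],
    [0, 0.01, 0, -0.012, 0, 0, 0]
  ]
}}

```text
time: 44.62
position: [0.5495, 0.0796, 0.0354]
tool_rot: [0.035, 3.141, 0.0]
ft_force: [0.2, 0.4, -2.1]
grip_width: 0.338
grip_force: 30.0
```

Request:
{"api": "jog_arm", "payload": {
  "commands": [
    [0.5, 0, 0, 0, 0, 0, 0],
    [0.5, 0, 0, 0, 0, 0, 0],
    [0.5, 0, 0, 0, 0, 0, 0],
    [0.5, 0, 0, 0.03, 0, 0, 0],
    [0.5, 0, 0, 0.06, 0, 0, 0]
  ]
}}

```text
time: 45.03
position: [0.5487, 0.0795, 0.0649]
tool_rot: [-0.035, -3.14, 0.0]
ft_force: [-0.1, -0.2, 0.2]
grip_width: 0.491
grip_force: 0.0
```

Request:
{"api": "jog_arm", "payload": {
  "commands": [
    [0.5, -0.02, 0, 0.07, 0, 0, 0],
    [0.5, -0.04, 0, 0.14, 0, 0, 0],
    [0.5, -0.06, 0, 0.21, 0, 0, 0],
    [0.5, -0.08, 0, 0.28, 0, 0, 0],
    [0.5, -0.1, 0, 0.34, 0, 0, 0]
  ]
}}

```text
time: 45.45
position: [0.4993, 0.0797, 0.2382]
tool_rot: [0.035, 3.138, 0.001]
ft_force: [1.1, -0.7, -0.3]
grip_width: 0.501
grip_force: 0.0
```

Request:
{"api": "jog_arm", "payload": {
  "commands": [
    [0.4, 0, -0.07, 0.05, 0, 0, 0],
    [0.4, 0, -0.14, 0.1, 0, 0, 0],
    [0.4, 0, -0.21, 0.16, 0, 0, 0],
    [0.4, 0, -0.28, 0.22, 0, 0, 0],
    [0.4, 0, -0.28, 0.28, 0, 0, 0]
  ]
}}

```text
time: 45.87
position: [0.4976, -0.0668, 0.3753]
tool_rot: [-0.048, -3.139, 0.004]
ft_force: [0.6, -1.4, -0.5]
grip_width: 0.406
grip_force: 0.0
```

```bash
python3 lug.py;  python3 - <<'E'
from blk import *
blocks(load('lug'),.066,20)
e=load('lug');g=cv2.cvtColor(e['frame'],cv2.COLOR_RGB2GRAY)
P=lambda u,v:px2w(e,[(u,v)],.085)[0].round(4)
print('chest front wall rows at col 258', dict(zip(range(205,232),g[205:232,258].tolist())), P(258,215),P(258,225))
E
```

```text
45.9167 [ 0.50054005 -0.06654646  0.38412049] 0.40310893358779154 0.0
lug edge [(1.2, [166.9, 163.2]), (1.25, [166.7, 160.2]), (1.3, [166.6, 157.1]), (1.4, [166.4, 151.1]), (1.5, [166.3, 145.1])]
{138: 118, 139: 116, 140: 116, 141: 118, 142: 119, 143: 118, 144: 119, 145: 119, 146: 119, 147: 118, 148: 117, 149: 117, 150: 118, 151: 119, 152: 122, 153: 125, 154: 126, 155: 126, 156: 125, 157: 124, 158: 113, 159: 96, 160: 113, 161: 108, 162: 79, 163: 91, 164: 118, 165: 118, 166: 118, 167: 119, 168: 124, 169: 125}
45.9167 [ 0.50054005 -0.06654646  0.38412049] [ 0.95922901 -0.89304947  5.7301475 ] 0.40310893358779154
[[-0.999  0.031  0.011]
 [ 0.031  1.    -0.003]
 [-0.011 -0.003 -1.   ]]
block 287 [547.6  77.9] [28. 89.] yaw -1.1 bbox [227 192  10  29]
block 111 [518.8  15.8] [28. 35.] yaw -1.4 bbox [247 209  10  12]
block 44 [515.9 -35.6] [12. 25.] yaw -1.7 bbox [266 211   5   9]
chest front wall rows at col 258 {205: 32, 206: 50, 207: 52, 208: 37, 209: 32, 210: 29, 211: 30, 212: 29, 213: 28, 214: 28, 215: 29, 216: 29, 217: 30, 218: 28, 219: 30, 220: 51, 221: 99, 222: 122, 223: 81, 224: 46, 225: 47, 226: 58, 227: 79, 228: 81, 229: 104, 230: 141, 231: 142} [ 0.5138 -0.0042  0.085 ] [ 0.4827 -0.0034  0.085 ]
```

Request:
{"api": "jog_arm", "payload": {
  "commands": [
    [0, 0.03, 0.04, 0, 0, 0, 0],
    [0, 0.06, 0.08, 0, 0, 0, 0],
    [0, 0.09, 0.12, 0, 0, 0, 0],
    [0, 0.12, 0.16, -0.02, 0, 0, 0],
    [0, 0.14, 0.17, -0.06, 0, 0, 0]
  ]
}}

```text
time: 46.33
position: [0.5714, 0.0299, 0.3472]
tool_rot: [0.026, 3.136, 0.005]
ft_force: [0.2, -0.1, -0.5]
grip_width: 0.111
grip_force: 0.0
```

Request:
{"api": "jog_arm", "payload": {
  "commands": [
    [0, 0, 0, -0.04, 0, 0, 0],
    [0, 0, 0, -0.08, 0, 0, 0],
    [0, 0, 0, -0.108, 0, 0, 0],
    [0, 0, 0, -0.108, 0, 0, 0],
    [0, 0.005, 0, -0.108, 0, 0, 0]
  ]
}}

```text
time: 46.75
position: [0.5713, 0.025, 0.291]
tool_rot: [-0.034, -3.141, -0.0]
ft_force: [-0.1, -0.0, 0.9]
grip_width: 0.005
grip_force: 0.0
```

Request:
{"api": "jog_arm", "payload": {
  "commands": [
    [0, 0.012, 0, 0, 0, 0, 0],
    [0, 0.024, 0, 0, 0, 0, 0],
    [0, 0.036, 0, 0, 0, 0, 0],
    [0, 0.046, 0, 0, 0, 0, 0],
    [0, 0.056, 0, 0.003, 0, 0, 0]
  ]
}}

```text
time: 47.17
position: [0.6006, 0.0246, 0.2925]
tool_rot: [0.035, 3.141, 0.0]
ft_force: [0.3, -0.5, 0.0]
grip_width: -0.0
grip_force: 0.0
```

Request:
{"api": "jog_arm", "payload": {
  "commands": [
    [0, 0.01, 0, 0.003, 0, 0, 0],
    [0, 0.02, 0, 0.005, 0, 0, 0],
    [0, 0.03, 0, 0.007, 0, 0, 0],
    [0, 0.04, 0, 0.009, 0, 0, 0],
    [0, 0.05, 0, 0.011, 0, 0, 0]
  ]
}}

```text
time: 47.58
position: [0.6223, 0.0247, 0.2986]
tool_rot: [-0.035, -3.135, 0.0]
ft_force: [-10.0, 1.0, 6.2]
grip_width: 0.009
grip_force: 5.6
```

```bash
python3 lug.py
```

```text
47.6333 [0.6237039  0.02466307 0.29889993] 0.006617146825057572 3.13975777477026
lug edge [(1.2, [166.9, 163.2]), (1.25, [166.7, 160.2]), (1.3, [166.6, 157.1]), (1.4, [166.4, 151.1]), (1.5, [166.3, 145.1])]
{138: 118, 139: 116, 140: 116, 141: 117, 142: 118, 143: 118, 144: 119, 145: 118, 146: 118, 147: 117, 148: 117, 149: 117, 150: 118, 151: 119, 152: 122, 153: 124, 154: 125, 155: 123, 156: 120, 157: 120, 158: 109, 159: 75, 160: 93, 161: 121, 162: 121, 163: 120, 164: 121, 165: 124, 166: 125, 167: 125, 168: 125, 169: 125}
```

Request:
{"api": "jog_arm", "payload": {
  "commands": [
    [0, 0.01, 0, 0.002, 0, 0, 0],
    [0, 0.02, 0, 0.004, 0, 0, 0],
    [0, 0.03, 0, 0.006, 0, 0, 0],
    [0, 0.04, 0, 0.007, 0, 0, 0],
    [0, 0.05, 0, 0.008, 0, 0, 0]
  ]
}}

```text
time: 48.05
position: [0.6477, 0.0248, 0.3043]
tool_rot: [-0.035, -3.138, -0.0]
ft_force: [-10.5, 0.5, 10.7]
grip_width: 0.004
grip_force: 6.5
```

Request:
{"api": "jog_arm", "payload": {
  "commands": [
    [0, 0.01, 0, 0.001, 0, 0, 0],
    [0, 0.02, 0, 0.002, 0, 0, 0],
    [0, 0.03, 0, 0.003, 0, 0, 0],
    [0, 0.04, 0, 0.004, 0, 0, 0],
    [0, 0.05, 0, 0.004, 0, 0, 0]
  ]
}}

```text
time: 48.47
position: [0.6736, 0.0249, 0.3076]
tool_rot: [-0.035, -3.141, -0.001]
ft_force: [-9.0, 0.2, 13.3]
grip_width: 0.004
grip_force: 6.7
```

Request:
{"api": "jog_arm", "payload": {
  "commands": [
    [0, 0.007, 0, 0, 0, 0, 0],
    [0, 0.014, 0, 0, 0, 0, 0],
    [0, 0.021, 0, 0, 0, 0, 0],
    [0, 0.028, 0, 0, 0, 0, 0],
    [0, 0.034, 0, 0, 0, 0, 0]
  ]
}}

```text
time: 48.88
position: [0.6868, 0.0249, 0.3082]
tool_rot: [-0.034, -3.133, -0.0]
ft_force: [-25.1, 0.7, 17.7]
grip_width: 0.006
grip_force: 15.4
```

```bash
python3 lug.py
python3 - <<'E'
from h import *
e=load('lug');g=cv2.cvtColor(e['frame'],cv2.COLOR_RGB2GRAY)
for r in range(148,182,2): print(r,g[r,164:184].tolist())
E
```

```text
48.9333 [0.68663258 0.02492719 0.30824989] 0.00918036100278519 13.13602365553379
lug edge [(1.2, [166.9, 163.2]), (1.25, [166.7, 160.2]), (1.3, [166.6, 157.1]), (1.4, [166.4, 151.1]), (1.5, [166.3, 145.1])]
{138: 120, 139: 119, 140: 121, 141: 127, 142: 108, 143: 53, 144: 94, 145: 128, 146: 127, 147: 127, 148: 127, 149: 116, 150: 94, 151: 112, 152: 124, 153: 127, 154: 128, 155: 128, 156: 127, 157: 127, 158: 124, 159: 124, 160: 125, 161: 125, 162: 126, 163: 127, 164: 127, 165: 128, 166: 128, 167: 128, 168: 128, 169: 128}
148 [128, 127, 127, 126, 126, 128, 128, 128, 127, 127, 127, 127, 127, 126, 128, 128, 128, 85, 75, 106]
150 [107, 108, 94, 95, 101, 102, 101, 101, 102, 103, 103, 93, 102, 101, 102, 103, 104, 114, 125, 126]
152 [121, 122, 124, 125, 125, 123, 122, 123, 123, 125, 125, 123, 122, 121, 120, 121, 122, 123, 124, 124]
154 [126, 126, 128, 128, 127, 125, 123, 123, 122, 123, 123, 122, 123, 123, 122, 123, 124, 124, 124, 124]
156 [128, 127, 127, 127, 126, 123, 122, 120, 121, 122, 122, 123, 124, 126, 126, 127, 128, 127, 126, 127]
158 [128, 126, 124, 122, 123, 121, 121, 122, 123, 124, 
[... 363 characters left out ...]
28, 128, 128, 130, 131, 132, 131, 130, 91, 76, 75, 69, 92, 113, 99, 33, 82, 127, 116]
168 [128, 128, 128, 128, 129, 132, 132, 132, 131, 99, 76, 75, 72, 63, 75, 127, 62, 69, 77, 77]
170 [126, 127, 127, 128, 130, 132, 132, 131, 129, 116, 73, 76, 73, 66, 74, 78, 79, 78, 78, 78]
172 [72, 73, 74, 77, 78, 78, 77, 77, 77, 76, 74, 76, 74, 69, 66, 77, 77, 75, 76, 75]
174 [73, 76, 77, 78, 78, 78, 78, 78, 77, 77, 72, 75, 73, 72, 67, 75, 74, 74, 74, 74]
176 [76, 76, 78, 79, 79, 79, 79, 78, 78, 98, 95, 73, 76, 73, 67, 74, 75, 72, 72, 74]
178 [76, 78, 79, 79, 80, 79, 79, 79, 78, 78, 76, 75, 76, 74, 71, 67, 76, 74, 73, 73]
180 [79, 79, 77, 78, 78, 76, 77, 77, 77, 77, 77, 72, 75, 74, 71, 67, 78, 77, 78, 77]
```

The lid is back at its stop with the rod still at 0.90. Next I push the rod down with the closed fingers.

Request:
{"api": "jog_arm", "payload": {
  "commands": [
    [0, -0.02, 0, 0, 0, 0, 0],
    [0, -0.05, 0, 0, 0, 0, 0],
    [0, -0.09, 0.02, 0.01, 0, 0, 0],
    [0, -0.14, 0.06, 0.02, 0, 0, 0],
    [0, -0.16, 0.12, 0.02, 0, 0, 0]
  ]
}}

```text
time: 49.35
position: [0.611, 0.0816, 0.316]
tool_rot: [0.044, 3.139, -0.002]
ft_force: [1.4, 0.3, 0.4]
grip_width: 0.006
grip_force: 0.0
```

Request:
{"api": "jog_arm", "payload": {
  "commands": [
    [0, 0.01, 0.07, 0, 0, 0, 0],
    [0, 0.015, 0.14, 0, 0, 0, 0],
    [0, 0.015, 0.21, 0, 0, 0, 0],
    [0, 0.015, 0.28, 0, 0, 0, 0],
    [0, 0.015, 0.296, 0, 0, 0, 0]
  ]
}}

```text
time: 49.77
position: [0.6174, 0.2413, 0.3133]
tool_rot: [-0.02, -3.14, -0.008]
ft_force: [-1.2, 0.8, -0.5]
grip_width: 0.003
grip_force: 0.0
```

Request:
{"api": "jog_arm", "payload": {
  "commands": [
    [0, 0, 0, -0.05, 0, 0, 0],
    [0, 0, 0, -0.1, 0, 0, 0],
    [0, 0, 0, -0.15, 0, 0, 0],
    [0, 0, 0, -0.2, 0, 0, 0],
    [0, 0, 0, -0.25, 0, 0, 0]
  ]
}}

```text
time: 50.18
position: [0.6197, 0.2326, 0.1879]
tool_rot: [0.035, 3.141, 0.0]
ft_force: [0.5, 0.6, -0.5]
grip_width: 0.004
grip_force: 0.0
```

```bash
python3 lug.py
```

```text
50.2333 [0.61682827 0.23138369 0.18166421] 0.004069926256475691 0.0
lug edge [(1.2, [166.9, 163.2]), (1.25, [166.7, 160.2]), (1.3, [166.6, 157.1]), (1.4, [166.4, 151.1]), (1.5, [166.3, 145.1])]
{138: 94, 139: 94, 140: 91, 141: 89, 142: 87, 143: 84, 144: 83, 145: 83, 146: 85, 147: 86, 148: 87, 149: 88, 150: 89, 151: 89, 152: 89, 153: 90, 154: 90, 155: 90, 156: 91, 157: 91, 158: 92, 159: 93, 160: 92, 161: 92, 162: 93, 163: 93, 164: 93, 165: 93, 166: 94, 167: 93, 168: 95, 169: 94}
```

Request:
{"api": "jog_arm", "payload": {
  "commands": [
    [0, 0, 0, -0.02, 0, 0, 0],
    [0, 0, 0, -0.04, 0, 0, 0],
    [0, 0, 0, -0.06, 0, 0, 0],
    [0, 0, 0, -0.08, 0, 0, 0],
    [0, 0, 0, -0.1, 0, 0, 0]
  ]
}}

```text
time: 50.65
position: [0.62, 0.233, 0.1392]
tool_rot: [0.035, 3.14, 0.001]
ft_force: [0.6, -0.3, 1.0]
grip_width: 0.007
grip_force: 0.5
```

Request:
{"api": "jog_arm", "payload": {
  "commands": [
    [0, 0, 0, -0.02, 0, 0, 0],
    [0, 0, 0, -0.04, 0, 0, 0],
    [0, 0, 0, -0.06, 0, 0, 0],
    [0, 0, 0, -0.08, 0, 0, 0],
    [0, 0, 0, -0.1, 0, 0, 0]
  ]
}}

```text
time: 51.07
position: [0.6195, 0.2326, 0.088]
tool_rot: [0.035, 3.141, 0.0]
ft_force: [0.2, -0.2, 1.7]
grip_width: 0.003
grip_force: 0.6
```

Request:
{"api": "jog_arm", "payload": {
  "commands": [
    [0, 0, 0, -0.02, 0, 0, 0],
    [0, 0, 0, -0.04, 0, 0, 0],
    [0, 0, 0, -0.06, 0, 0, 0],
    [0, 0, 0, -0.08, 0, 0, 0],
    [0, 0, 0, -0.09, 0, 0, 0]
  ]
}}

```text
time: 51.48
position: [0.6187, 0.2323, 0.042]
tool_rot: [-0.035, -3.14, 0.001]
ft_force: [1.0, 0.4, 1.8]
grip_width: 0.007
grip_force: 0.6
```

Request:
{"api": "jog_arm", "payload": {
  "commands": [
    [0, 0, 0, -0.004, 0, 0, 0],
    [0, 0, 0, -0.008, 0, 0, 0],
    [0, 0, 0, -0.012, 0, 0, 0],
    [0, 0, 0, -0.016, 0, 0, 0],
    [0, 0, 0, -0.016, 0, 0, 0]
  ]
}}

```text
time: 51.9
position: [0.6195, 0.2324, 0.0358]
tool_rot: [0.036, 3.141, -0.0]
ft_force: [0.5, -0.2, 0.6]
grip_width: 0.007
grip_force: 0.2
```

Request:
{"api": "jog_arm", "payload": {
  "commands": [
    [0, 0, 0, -0.004, 0, 0, 0],
    [0, 0, 0, -0.008, 0, 0, 0],
    [0, 0, 0, -0.012, 0, 0, 0],
    [0, 0, 0, -0.016, 0, 0, 0],
    [0, 0, 0, -0.016, 0, 0, 0]
  ]
}}

```text
time: 52.32
position: [0.6192, 0.2328, 0.0275]
tool_rot: [-0.035, -3.141, -0.0]
ft_force: [0.4, -0.2, 1.5]
grip_width: 0.004
grip_force: 0.3
```

Request:
{"api": "jog_arm", "payload": {
  "commands": [
    [0, 0, 0, -0.004, 0, 0, 0],
    [0, 0, 0, -0.008, 0, 0, 0],
    [0, 0, 0, -0.012, 0, 0, 0],
    [0, 0, 0, -0.016, 0, 0, 0],
    [0, 0, 0, -0.016, 0, 0, 0]
  ]
}}

```text
time: 52.73
position: [0.6196, 0.2329, 0.0259]
tool_rot: [0.035, 3.14, -0.0]
ft_force: [-11.1, -5.0, 29.1]
grip_width: 0.003
grip_force: 14.4
```

Run:
```python
from h import *
s=st();print(s['position'],s['ft_force'])
e=cam('scene','s20.png');g=cv2.cvtColor(e['frame'],cv2.COLOR_RGB2GRAY)
for t in (0,.1,.2,.3): print(t,w2px(e,[(.526+r*np.cos(t),.2325,.055+r*np.sin(t)) for r in (.205,.19,.15)]).round(1).tolist())
for r in range(222,256,2): print(r,e['frame'][r,334:354].max(1).tolist())
a=load('scene0')['frame']
for r in range(238,254,2): print('home',r,a[r,334:354].max(1).tolist())
```

```text
[0.61955166 0.23286205 0.02588694] [-11.10249151  -5.04616927  29.05459744]
0 [[344.1, 247.1], [343.3, 242.3], [341.2, 230.1]]
0.1 [[345.5, 242.7], [344.5, 238.3], [342.1, 226.9]]
0.2 [[346.8, 237.6], [345.7, 233.6], [343.0, 223.2]]
0.3 [[348.0, 231.9], [346.8, 228.2], [343.8, 219.0]]
222 [91, 90, 89, 97, 125, 156, 170, 161, 132, 102, 90, 91, 91, 94, 95, 95, 95, 93, 92, 91]
224 [90, 90, 89, 91, 110, 145, 170, 172, 152, 119, 98, 93, 95, 95, 96, 96, 95, 94, 92, 91]
226 [91, 90, 90, 90, 104, 137, 165, 174, 161, 128, 99, 92, 93, 94, 94, 93, 94, 93, 91, 92]
228 [103, 104, 104, 104, 106, 119, 131, 138, 132, 112, 95, 91, 92, 90, 90, 91, 90, 90, 89, 90]
230 [144, 145, 146, 147, 141, 124, 104, 98, 103, 101, 93, 89, 92, 99, 102, 103, 102, 102, 101, 107]
232 [143, 146, 148, 143, 126, 103, 91, 93, 102, 102, 91, 80, 95, 125, 142, 143, 143, 142, 142, 142]
234 [114, 120, 128, 120, 92, 69, 82, 113, 141, 146, 123, 89, 92, 123, 141, 145, 145, 145, 145, 144]
236 [84, 86, 84, 72, 59, 67, 97, 140, 170, 176, 155, 113, 89, 110, 130, 136, 137, 138, 139, 141]
238 [63, 62, 62, 56, 54, 62, 91, 134, 165, 175, 1
[... 949 characters left out ...]
1, 73, 63, 61, 81, 115, 145, 160, 155, 127, 96, 92, 114, 125, 128, 131, 133, 133]
home 242 [72, 73, 72, 69, 65, 64, 73, 99, 135, 156, 161, 143, 111, 87, 84, 87, 97, 119, 131, 132]
home 244 [78, 77, 79, 78, 78, 79, 79, 92, 124, 151, 161, 151, 121, 91, 80, 80, 93, 117, 130, 133]
home 246 [91, 91, 91, 91, 92, 93, 94, 97, 116, 143, 162, 161, 139, 105, 86, 93, 110, 124, 131, 133]
home 248 [122, 123, 123, 124, 125, 127, 127, 125, 123, 139, 159, 161, 142, 108, 89, 101, 122, 130, 131, 132]
home 250 [125, 124, 125, 126, 127, 128, 129, 129, 126, 125, 126, 124, 106, 87, 80, 95, 118, 131, 132, 131]
home 252 [128, 128, 127, 128, 128, 129, 130, 128, 129, 129, 128, 121, 101, 83, 80, 91, 114, 127, 131, 131]
```

The rod is home: its pixels match the opening picture. Now I go behind the handle bar and bring the lid down.

Request:
{"api": "jog_arm", "payload": {
  "commands": [
    [0, 0, 0, 0.06, 0, 0, 0],
    [0, 0, 0, 0.14, 0, 0, 0],
    [0, 0, 0, 0.22, 0, 0, 0],
    [0, 0, 0, 0.3, 0, 0, 0],
    [0, 0, 0, 0.38, 0, 0, 0]
  ]
}}

```text
time: 53.2
position: [0.6184, 0.2327, 0.2114]
tool_rot: [-0.035, -3.14, -0.0]
ft_force: [1.0, 0.7, -0.2]
grip_width: 0.006
grip_force: 0.0
```

Request:
{"api": "jog_arm", "payload": {
  "commands": [
    [0, 0, 0, 0.08, 0, 0, 0],
    [0, 0, 0, 0.16, 0, 0, 0],
    [0, 0, 0, 0.24, 0, 0, 0],
    [0, 0, 0, 0.32, 0, 0, 0],
    [0, 0, 0, 0.35, 0, 0, 0]
  ]
}}

```text
time: 53.62
position: [0.6199, 0.2334, 0.3915]
tool_rot: [0.035, 3.134, 0.006]
ft_force: [-0.4, 0.9, 2.4]
grip_width: 0.006
grip_force: 0.0
```

Request:
{"api": "jog_arm", "payload": {
  "commands": [
    [0, 0.03, -0.07, 0, 0, 0, 0],
    [0, 0.06, -0.14, 0, 0, 0, 0],
    [0, 0.1, -0.21, 0, 0, 0, 0],
    [0, 0.14, -0.28, 0, 0, 0, 0],
    [0, 0.18, -0.35, 0, 0, 0, 0]
  ]
}}

```text
time: 54.03
position: [0.7096, 0.0565, 0.3847]
tool_rot: [-0.034, -3.141, -0.001]
ft_force: [1.0, 0.4, 0.7]
grip_width: 0.004
grip_force: 0.0
```

Request:
{"api": "jog_arm", "payload": {
  "commands": [
    [0, 0.02, -0.04, 0, 0, 0, 0],
    [0, 0.04, -0.076, 0, 0, 0, 0],
    [0, 0.04, -0.076, 0, 0, 0, 0],
    [0, 0.04, -0.076, 0, 0, 0, 0],
    [0, 0.04, -0.076, 0, 0, 0, 0]
  ]
}}

```text
time: 54.45
position: [0.729, 0.021, 0.3844]
tool_rot: [-0.033, -3.14, -0.002]
ft_force: [-0.8, 1.1, -0.5]
grip_width: 0.003
grip_force: 0.0
```

```bash
python3 lug.py
python3 - <<'E'
import numpy as np
b=lambda t:np.array([.705-.255*np.cos(t),.0855+.255*np.sin(t)])
def out(a,c,n):
    th=np.linspace(a,c,5*n+1)
    for k in range(n): print(round(th[5*k+5],2),[np.round((b(th[5*k+i])-b(th[5*k]))/.5,4).tolist() for i in range(1,6)])
out(1.5,.9,5); print(); out(.9,0,8)
E
```

```text
54.5 [0.72885776 0.02156694 0.38486297] 0.006187492544397934 0.0
lug edge [(1.2, [166.9, 163.2]), (1.25, [166.7, 160.2]), (1.3, [166.6, 157.1]), (1.4, [166.4, 151.1]), (1.5, [166.3, 145.1])]
{138: 122, 139: 120, 140: 106, 141: 76, 142: 67, 143: 51, 144: 68, 145: 77, 146: 77, 147: 77, 148: 76, 149: 74, 150: 85, 151: 113, 152: 126, 153: 127, 154: 129, 155: 129, 156: 129, 157: 128, 158: 126, 159: 126, 160: 127, 161: 128, 162: 127, 163: 128, 164: 129, 165: 116, 166: 77, 167: 99, 168: 117, 169: 77}
1.38 [[-0.0122, -0.001], [-0.0244, -0.0023], [-0.0365, -0.0039], [-0.0486, -0.0058], [-0.0606, -0.008]]
1.26 [[-0.012, -0.0025], [-0.0239, -0.0052], [-0.0358, -0.0083], [-0.0476, -0.0116], [-0.0592, -0.0152]]
1.14 [[-0.0116, -0.0039], [-0.0231, -0.008], [-0.0345, -0.0125], [-0.0458, -0.0172], [-0.057, -0.0222]]
1.02 [[-0.0111, -0.0052], [-0.022, -0.0108], [-0.0328, -0.0165], [-0.0434, -0.0225], [-0.0539, -0.0288]]
0.9 [[-0.0104, -0.0065], [-0.0205, -0.0133], [-0.0306, -0.0203], [-0.0404, -0.0276], [-0.0501, -0.0351]]

0.79 [[-0.0089, -0.0072], [-0.0177, -0.0147], [-0.0262, -0.0223], [-0.0346, -0.0301], [-0.0428, -0.0381]]
0.68 [[-0.008, -0.0082], [-0.0159, -0.0166], [-0.0236, -0.0251], [-0.031, -0.0338], [-0.0383, -0.0427]]
0.56 [[-0.0071, -0.009], [-0.0139, -0.0182], [-0.0206, -0.0276], [-0.027, -0.0371], [-0.0333, -0.0467]]
0.45 [[-0.006, -0.0098], [-0.0118, -0.0197], [-0.0174, -0.0297], [-0.0227, -0.0399], [-0.0278, -0.0502]]
0.34 [[-0.0049, -0.0104], [-0.0095, -0.0209], [-0.0139, -0.0315], [-0.0181, -0.0422], [-0.022, -0.053]]
0.23 [[-0.0037, -0.0109], [-0.0071, -0.0218], [-0.0103, -0.0328], [-0.0132, -0.0439], [-0.0159, -0.0551]]
0.11 [[-0.0024, -0.0112], [-0.0046, -0.0225], [-0.0065, -0.0338], [-0.0082, -0.0451], [-0.0096, -0.0565]]
0.0 [[-0.0012, -0.0114], [-0.0021, -0.0229], [-0.0027, -0.0343], [-0.0031, -0.0458], [-0.0032, -0.0573]]
```

Request:
{"api": "jog_arm", "payload": {
  "commands": [
    [0, 0, 0, -0.04, 0, 0, 0],
    [0, 0, 0, -0.08, 0, 0, 0],
    [0, 0, 0, -0.12, 0, 0, 0],
    [0, 0, 0, -0.16, 0, 0, 0],
    [0, 0, 0, -0.184, 0, 0, 0]
  ]
}}

```text
time: 54.92
position: [0.7279, 0.0219, 0.2909]
tool_rot: [-0.031, -3.139, -0.001]
ft_force: [-0.1, -0.3, -0.5]
grip_width: 0.008
grip_force: 0.0
```

Request:
{"api": "jog_arm", "payload": {
  "commands": [
    [0, -0.01, 0, 0, 0, 0, 0],
    [0, -0.02, 0, 0, 0, 0, 0],
    [0, -0.03, 0, 0, 0, 0, 0],
    [0, -0.04, 0, 0, 0, 0, 0],
    [0, -0.052, 0, 0, 0, 0, 0]
  ]
}}

```text
time: 55.33
position: [0.7055, 0.0209, 0.2942]
tool_rot: [0.033, 3.134, 0.002]
ft_force: [8.2, 0.7, -5.5]
grip_width: 0.006
grip_force: 4.3
```

Request:
{"api": "jog_arm", "payload": {
  "commands": [
    [0, -0.012, 0, -0.001, 0, 0, 0],
    [0, -0.024, 0, -0.002, 0, 0, 0],
    [0, -0.036, 0, -0.004, 0, 0, 0],
    [0, -0.048, 0, -0.006, 0, 0, 0],
    [0, -0.06, 0, -0.008, 0, 0, 0]
  ]
}}

```text
time: 55.75
position: [0.6762, 0.0208, 0.291]
tool_rot: [0.033, 3.132, 0.002]
ft_force: [10.2, 1.6, -3.6]
grip_width: 0.004
grip_force: 4.6
```

Request:
{"api": "jog_arm", "payload": {
  "commands": [
    [0, -0.012, 0, -0.0025, 0, 0, 0],
    [0, -0.024, 0, -0.005, 0, 0, 0],
    [0, -0.036, 0, -0.008, 0, 0, 0],
    [0, -0.048, 0, -0.0116, 0, 0, 0],
    [0, -0.059, 0, -0.015, 0, 0, 0]
  ]
}}

```text
time: 56.17
position: [0.647, 0.0207, 0.2843]
tool_rot: [0.034, 3.131, 0.002]
ft_force: [8.5, 0.7, -1.2]
grip_width: 0.006
grip_force: 4.3
```

```bash
python3 lug.py | tail -1
python3 - <<'E'
from h import *
s=st();print(s['position'],s['ft_force'])
e=cam('scene','s21.png');a=load('scene0')['frame']
for r in (240,246,248,250): print(r,e['frame'][r,338:350].max(1).tolist(),a[r,338:350].max(1).tolist())
E
```

```text
{138: 118, 139: 116, 140: 116, 141: 117, 142: 118, 143: 118, 144: 119, 145: 119, 146: 118, 147: 118, 148: 116, 149: 117, 150: 118, 151: 120, 152: 122, 153: 124, 154: 126, 155: 126, 156: 124, 157: 115, 158: 103, 159: 118, 160: 104, 161: 71, 162: 87, 163: 114, 164: 119, 165: 119, 166: 121, 167: 125, 168: 126, 169: 125}
[0.64525785 0.02063735 0.28400241] [ 2.39076674  0.51438546 -2.86118186]
240 [65, 63, 82, 122, 155, 171, 166, 137, 102, 97, 121, 133] [63, 61, 81, 115, 145, 160, 155, 127, 96, 92, 114, 125]
246 [98, 100, 100, 104, 123, 154, 174, 173, 149, 113, 91, 99] [92, 93, 94, 97, 116, 143, 162, 161, 139, 105, 86, 93]
248 [134, 136, 137, 133, 131, 148, 171, 173, 152, 116, 94, 107] [125, 127, 127, 125, 123, 139, 159, 161, 142, 108, 89, 101]
250 [136, 137, 139, 138, 136, 135, 136, 132, 113, 92, 86, 100] [127, 128, 129, 129, 126, 125, 126, 124, 106, 87, 80, 95]
```

Good. I continue to about 0.9.

Request:
{"api": "jog_arm", "payload": {
  "commands": [
    [0, -0.0116, 0, -0.004, 0, 0, 0],
    [0, -0.023, 0, -0.008, 0, 0, 0],
    [0, -0.0345, 0, -0.0125, 0, 0, 0],
    [0, -0.0458, 0, -0.017, 0, 0, 0],
    [0, -0.057, 0, -0.022, 0, 0, 0]
  ]
}}

```text
time: 56.68
position: [0.6183, 0.0204, 0.274]
tool_rot: [0.034, 3.131, 0.002]
ft_force: [7.2, 0.9, 4.1]
grip_width: 0.004
grip_force: 3.7
```

Request:
{"api": "jog_arm", "payload": {
  "commands": [
    [0, -0.011, 0, -0.005, 0, 0, 0],
    [0, -0.022, 0, -0.01, 0, 0, 0],
    [0, -0.033, 0, -0.0165, 0, 0, 0],
    [0, -0.0434, 0, -0.0225, 0, 0, 0],
    [0, -0.054, 0, -0.0288, 0, 0, 0]
  ]
}}

```text
time: 57.1
position: [0.5913, 0.0201, 0.26]
tool_rot: [0.035, 3.131, 0.001]
ft_force: [6.0, 1.2, 5.2]
grip_width: 0.003
grip_force: 3.2
```

Request:
{"api": "jog_arm", "payload": {
  "commands": [
    [0, -0.0104, 0, -0.0065, 0, 0, 0],
    [0, -0.0205, 0, -0.0133, 0, 0, 0],
    [0, -0.0306, 0, -0.02, 0, 0, 0],
    [0, -0.04, 0, -0.0276, 0, 0, 0],
    [0, -0.05, 0, -0.035, 0, 0, 0]
  ]
}}

```text
time: 57.52
position: [0.5663, 0.0199, 0.2423]
tool_rot: [0.035, 3.131, 0.001]
ft_force: [6.2, -1.0, 4.9]
grip_width: 0.007
grip_force: 3.1
```

Request:
{"api": "jog_arm", "payload": {
  "commands": [
    [0, -0.009, 0, -0.007, 0, 0, 0],
    [0, -0.018, 0, -0.0145, 0, 0, 0],
    [0, -0.027, 0, -0.022, 0, 0, 0],
    [0, -0.036, 0, -0.0295, 0, 0, 0],
    [0, -0.045, 0, -0.037, 0, 0, 0]
  ]
}}

```text
time: 57.93
position: [0.5441, 0.0197, 0.2235]
tool_rot: [0.035, 3.131, 0.001]
ft_force: [7.6, 0.1, 3.2]
grip_width: 0.003
grip_force: 3.8
```

Request:
{"api": "jog_arm", "payload": {
  "commands": [
    [0, -0.0085, 0, -0.008, 0, 0, 0],
    [0, -0.017, 0, -0.0163, 0, 0, 0],
    [0, -0.025, 0, -0.0247, 0, 0, 0],
    [0, -0.033, 0, -0.0333, 0, 0, 0],
    [0, -0.041, 0, -0.042, 0, 0, 0]
  ]
}}

```text
time: 58.35
position: [0.5244, 0.0197, 0.2024]
tool_rot: [0.035, 3.13, 0.001]
ft_force: [9.6, 0.5, 2.5]
grip_width: 0.008
grip_force: 4.5
```

Request:
{"api": "jog_arm", "payload": {
  "commands": [
    [0, -0.0075, 0, -0.009, 0, 0, 0],
    [0, -0.015, 0, -0.018, 0, 0, 0],
    [0, -0.022, 0, -0.0275, 0, 0, 0],
    [0, -0.029, 0, -0.037, 0, 0, 0],
    [0, -0.036, 0, -0.0465, 0, 0, 0]
  ]
}}

```text
time: 58.77
position: [0.5074, 0.0196, 0.1793]
tool_rot: [0.035, 3.128, 0.001]
ft_force: [10.6, -0.5, 1.2]
grip_width: 0.007
grip_force: 5.4
```

Request:
{"api": "jog_arm", "payload": {
  "commands": [
    [0, -0.0065, 0, -0.0098, 0, 0, 0],
    [0, -0.013, 0, -0.0197, 0, 0, 0],
    [0, -0.019, 0, -0.0297, 0, 0, 0],
    [0, -0.025, 0, -0.04, 0, 0, 0],
    [0, -0.031, 0, -0.05, 0, 0, 0]
  ]
}}

```text
time: 59.18
position: [0.4934, 0.0196, 0.1547]
tool_rot: [0.035, 3.125, 0.001]
ft_force: [13.2, -0.9, 0.0]
grip_width: 0.003
grip_force: 6.7
```

Request:
{"api": "jog_arm", "payload": {
  "commands": [
    [0, 0.012, 0, 0, 0, 0, 0],
    [0, 0.012, 0, 0.04, 0, 0, 0],
    [0, 0.012, 0, 0.08, 0, 0, 0],
    [0, -0.015, 0, 0.08, 0, 0, 0],
    [0, -0.046, 0, 0.08, 0, 0, 0]
  ]
}}

```text
time: 59.6
position: [0.4643, 0.0197, 0.1928]
tool_rot: [0.035, 3.139, 0.0]
ft_force: [-0.2, -0.7, -1.1]
grip_width: 0.004
grip_force: 0.0
```

Request:
{"api": "jog_arm", "payload": {
  "commands": [
    [0, 0, 0, -0.012, 0, 0, 0],
    [0, 0, 0, -0.024, 0, 0, 0],
    [0, -0.002, 0, -0.036, 0, 0, 0],
    [0, -0.004, 0, -0.048, 0, 0, 0],
    [0, -0.006, 0, -0.06, 0, 0, 0]
  ]
}}

```text
time: 60.02
position: [0.4606, 0.0196, 0.1597]
tool_rot: [-0.035, -3.14, -0.0]
ft_force: [0.2, 1.1, 0.5]
grip_width: 0.007
grip_force: 0.0
```

Request:
{"api": "jog_arm", "payload": {
  "commands": [
    [0, -0.003, 0, -0.011, 0, 0, 0],
    [0, -0.006, 0, -0.022, 0, 0, 0],
    [0, -0.009, 0, -0.033, 0, 0, 0],
    [0, -0.011, 0, -0.044, 0, 0, 0],
    [0, -0.013, 0, -0.055, 0, 0, 0]
  ]
}}

```text
time: 60.43
position: [0.4519, 0.0196, 0.1333]
tool_rot: [-0.035, -3.136, 0.0]
ft_force: [-9.4, 0.2, 10.6]
grip_width: 0.004
grip_force: 6.2
```

Request:
{"api": "jog_arm", "payload": {
  "commands": [
    [0, 0, 0, 0.012, 0, 0, 0],
    [0, 0.01, 0, 0.02, 0, 0, 0],
    [0, 0.024, 0, 0.02, 0, 0, 0],
    [0, 0.024, 0, 0.01, 0, 0, 0],
    [0, 0.024, 0, 0, 0, 0, 0]
  ]
}}

```text
time: 60.85
position: [0.4673, 0.0197, 0.1331]
tool_rot: [0.035, 3.14, 0.0]
ft_force: [-0.3, 0.6, -0.6]
grip_width: 0.008
grip_force: 0.0
```

Request:
{"api": "jog_arm", "payload": {
  "commands": [
    [0, -0.001, 0, -0.011, 0, 0, 0],
    [0, -0.003, 0, -0.022, 0, 0, 0],
    [0, -0.005, 0, -0.033, 0, 0, 0],
    [0, -0.007, 0, -0.044, 0, 0, 0],
    [0, -0.009, 0, -0.055, 0, 0, 0]
  ]
}}

```text
time: 61.27
position: [0.4605, 0.0196, 0.1056]
tool_rot: [-0.035, -3.139, 0.0]
ft_force: [-4.6, 0.2, 7.2]
grip_width: 0.005
grip_force: 3.7
```

Request:
{"api": "jog_arm", "payload": {
  "commands": [
    [0, 0.002, 0, -0.011, 0, 0, 0],
    [0, 0.002, 0, -0.022, 0, 0, 0],
    [0, 0.001, 0, -0.033, 0, 0, 0],
    [0, 0, 0, -0.044, 0, 0, 0],
    [0, -0.001, 0, -0.055, 0, 0, 0]
  ]
}}

```text
time: 61.68
position: [0.4586, 0.0195, 0.0775]
tool_rot: [-0.035, -3.136, 0.001]
ft_force: [-7.0, -0.1, 6.9]
grip_width: 0.008
grip_force: 3.4
```

Request:
{"api": "jog_arm", "payload": {
  "commands": [
    [0, 0, 0, -0.008, 0, 0, 0],
    [0, 0, 0, -0.016, 0, 0, 0],
    [0, 0, 0, -0.024, 0, 0, 0],
    [0, 0, 0, -0.032, 0, 0, 0],
    [0, 0, 0, -0.036, 0, 0, 0]
  ]
}}

```text
time: 62.1
position: [0.4614, 0.0196, 0.0596]
tool_rot: [0.035, 3.141, 0.0]
ft_force: [-1.0, -0.7, 4.5]
grip_width: 0.006
grip_force: 2.3
```

```bash
cat > fin.py <<'E'
from h import *
s=st();print(s['time'],s['position'],s['ft_force'])
e=cam('top','fin.png');a=load('top0')['frame'].astype(int);b=e['frame'].astype(int)
d=np.abs(a-b).max(2)
for n,(r0,r1,c0,c1) in dict(lidback=(150,170,195,290),lug=(185,218,165,200),rodtip=(148,185,178,190),handle=(222,242,222,268)).items(): print(n,d[r0:r1,c0:c1].mean().round(1),(d[r0:r1,c0:c1]>30).sum())
g=lambda f:cv2.cvtColor(f.astype(np.uint8),cv2.COLOR_RGB2GRAY)
for c in (175,): print(g(a)[188:222,c].tolist());print(g(b)[188:222,c].tolist())
E
python3 fin.py
```

```text
62.1 [0.46136979 0.0196316  0.05960708] [-0.97126829 -0.73044201  4.54760051]
lidback 5.7 0
lug 5.2 0
rodtip 5.2 0
handle 56.0 708
[122, 124, 124, 122, 121, 120, 116, 111, 111, 111, 112, 112, 113, 111, 112, 111, 110, 111, 110, 109, 109, 110, 109, 111, 103, 73, 64, 65, 64, 64, 63, 64, 64, 63]
[128, 130, 129, 128, 127, 126, 122, 116, 116, 117, 117, 117, 118, 117, 117, 116, 116, 115, 115, 114, 115, 115, 115, 116, 109, 77, 69, 69, 68, 67, 67, 67, 67, 68]
```

Request:
{"api": "jog_arm", "payload": {
  "commands": [
    [0, 0, 0, -0.004, 0, 0, 0],
    [0, 0, 0, -0.008, 0, 0, 0],
    [0, 0, 0, -0.012, 0, 0, 0],
    [0, 0, 0, -0.012, 0, 0, 0],
    [0, 0, 0, -0.012, 0, 0, 0]
  ]
}}

```text
time: 62.57
position: [0.4659, 0.0198, 0.0569]
tool_rot: [0.035, 3.132, 0.001]
ft_force: [3.4, -0.1, 8.8]
grip_width: 0.003
grip_force: 3.6
```

Request:
{"api": "jog_arm", "payload": {
  "commands": [
    [0, 0, 0, 0, 0, 0, 0],
    [0, 0, 0, 0.04, 0, 0, 0],
    [0, 0, 0, 0.1, 0, 0, 0],
    [0, 0, 0, 0.17, 0, 0, 0],
    [0, 0, 0, 0.24, 0, 0, 0]
  ]
}}

```text
time: 62.98
position: [0.4613, 0.0196, 0.1751]
tool_rot: [0.035, 3.141, 0.0]
ft_force: [1.6, 0.5, 0.5]
grip_width: 0.006
grip_force: 0.0
```

Request:
{"api": "jog_arm", "payload": {
  "commands": [
    [0, 0, 0, 0.08, 0, 0, 0],
    [0, 0, -0.05, 0.16, 0, 0, 0],
    [0, 0, -0.12, 0.2, 0, 0, 0],
    [0, 0, -0.2, 0.2, 0, 0, 0],
    [0, 0, -0.28, 0.2, 0, 0, 0]
  ]
}}

```text
time: 63.4
position: [0.4632, -0.1219, 0.2769]
tool_rot: [0.032, 3.135, -0.002]
ft_force: [0.3, -0.9, -0.3]
grip_width: 0.003
grip_force: 0.0
```

Request:
{"api": "jog_arm", "payload": {
  "commands": [
    [0, 0, -0.08, 0, 0, 0, 0],
    [0, 0, -0.16, 0, 0, 0, 0],
    [0, 0, -0.2, 0, 0, 0, 0],
    [0, 0, -0.2, 0, 0, 0, 0],
    [0, 0, -0.2, 0, 0, 0, 0]
  ]
}}

```text
time: 63.82
position: [0.4614, -0.2214, 0.2738]
tool_rot: [0.04, 3.141, 0.0]
ft_force: [-0.4, 0.2, -0.4]
grip_width: 0.005
grip_force: 0.0
```

```bash
python3 fin.py
python3 - <<'E'
from h import *
b=cam('scene')['frame'].astype(int);a=load('scene0')['frame'].astype(int);d=np.abs(a-b).max(2)
print('scene chest/rod',d[150:255,215:355].mean(),(d[150:255,215:355]>40).sum())
from blk import blocks
blocks(load('fin'))
E
```

```text
63.8167 [ 0.4613908  -0.22144967  0.27382391] [-0.39770034  0.18329465 -0.35896369]
lidback 9.3 0
lug 8.6 0
rodtip 8.6 0
handle 11.6 86
[122, 124, 124, 122, 121, 120, 116, 111, 111, 111, 112, 112, 113, 111, 112, 111, 110, 111, 110, 109, 109, 110, 109, 111, 103, 73, 64, 65, 64, 64, 63, 64, 64, 63]
[132, 134, 134, 132, 131, 129, 126, 120, 119, 120, 121, 121, 120, 121, 121, 121, 120, 119, 118, 118, 118, 119, 119, 120, 112, 80, 71, 71, 70, 70, 69, 69, 70, 70]
scene chest/rod 7.794761904761905 958
63.9167 [ 0.46194438 -0.21892786  0.27403995] [-0.07293224 -0.11307177  0.32904771] 0.005159438423197937
[[-1.     0.021  0.   ]
 [ 0.021  1.     0.001]
 [-0.     0.001 -1.   ]]
```

Request:
{"api": "jog_arm", "payload": {
  "commands": [
    [0, 0, -0.08, 0, 0, 0, 0],
    [0, 0, -0.16, 0, 0, 0, 0],
    [0, 0, -0.2, 0, 0, 0, 0],
    [0, 0, -0.2, 0, 0, 0, 0],
    [0, 0, -0.2, 0, 0, 0, 0]
  ]
}}

```text
time: 64.33
position: [0.4618, -0.3196, 0.2739]
tool_rot: [-0.035, -3.141, -0.001]
ft_force: [0.9, 1.1, -0.2]
grip_width: 0.008
grip_force: 0.0
```

Request:
{"api": "jog_arm", "payload": {
  "commands": [
    [0, 0, 0, 0, 0, 0, 0],
    [0, 0, 0, 0, 0, 0, 0],
    [0, 0, 0, 0, 0, 0, 0],
    [0, 0, 0, 0, 0, 0, 0],
    [0, 0, 0, 0, 0, 0, 0]
  ]
}}

```text
time: 64.75
position: [0.4616, -0.3196, 0.2745]
tool_rot: [0.033, 3.141, 0.0]
ft_force: [-0.1, -0.5, 0.6]
grip_width: 0.008
grip_force: 0.0
```

```bash
python3 fin.py|head -5
python3 - <<'E'
from h import *
G=lambda f:cv2.cvtColor(f,cv2.COLOR_RGB2GRAY)
a,b=G(load('top0')['frame']),G(load('fin')['frame'])
for c in (235,245,255): print(a[228:244,c].tolist(),b[228:244,c].tolist())
sa,sb=G(load('scene0')['frame']),G(cam('scene','sf.png')['frame'])
for c in (258,270,285): print(sa[156:182,c].tolist(),sb[156:182,c].tolist())
d=cv2.absdiff(sa,sb)[150:255,215:355]; n,l,s,c=cv2.connectedComponentsWithStats((d>40).astype(np.uint8)); print(s[1:][s[1:,4]>20]+[215,150,0,0,0])
E
```

```text
64.75 [ 0.46162732 -0.31959404  0.27447771] [-0.09984674 -0.54702199  0.5702983 ]
lidback 9.2 0
lug 8.5 0
rodtip 8.5 0
handle 8.4 0
[71, 71, 91, 125, 126, 126, 127, 137, 139, 120, 100, 120, 110, 69, 70, 69] [78, 78, 99, 134, 135, 135, 137, 146, 149, 129, 109, 129, 119, 76, 76, 76]
[75, 91, 122, 120, 120, 117, 119, 142, 141, 112, 104, 120, 110, 70, 73, 73] [82, 99, 131, 130, 130, 126, 129, 152, 152, 121, 112, 129, 119, 77, 79, 80]
[73, 92, 124, 123, 124, 121, 124, 142, 139, 108, 108, 120, 120, 120, 119, 119] [79, 99, 133, 133, 133, 130, 134, 152, 149, 116, 117, 130, 129, 129, 127, 129]
[182, 184, 186, 187, 183, 177, 169, 155, 144, 150, 147, 125, 103, 94, 92, 100, 116, 127, 130, 129, 129, 129, 130, 130, 130, 128] [112, 112, 111, 113, 124, 152, 170, 159, 132, 110, 105, 102, 99, 95, 91, 98, 116, 129, 132, 133, 131, 132, 132, 133, 133, 131]
[144, 143, 143, 142, 148, 160, 166, 156, 139, 137, 145, 147, 146, 143, 141, 143, 145, 140, 132, 129, 128, 128, 128, 128, 127, 128] [89, 88, 88, 91, 113, 150, 169, 160, 142, 140, 150, 151, 149, 147, 145, 147, 149, 143, 134, 132, 130, 131, 131, 131, 131, 131]
[143, 143, 144, 143, 147, 157, 165, 156, 136, 131, 140, 144, 143, 141, 139, 140, 143, 136, 131, 128, 127, 126, 126, 127, 127, 127] [146, 147, 147, 147, 150, 161, 170, 160, 140, 135, 144, 148, 146, 144, 142, 144, 146, 140, 134, 131, 130, 130, 129, 130, 130, 130]
[[215 150  62  32 821]]
```

The lid and the rod match the opening pictures; the only differences left are arm shadows. I'm handing in.

```bash
python3 -c "
from bench import ctrl
print(ctrl.close_job())"
```

```text
the job is handed in; nothing more can be done
None
```

I handed in the job at about 65 s with all three brick-brown blocks in the chest, the rod back in its clip and the lid shut; the final pictures match the opening ones there, but the hand-in gave no verdict. The first block went in before the lid rested on the rod, the other two after. An early lid-opening push reached about 58 N at the wrist, and I couldn't tell whether the gripper's body took any of it.

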